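Gauge the path lamps and make up the fitting kit

ROBOT

A 6-joint arm with a two-finger parallel gripper is mounted at the origin on the work surface. World frame = base frame: x ahead of the robot, y to its left, z up, the work surface at z = 0. Lengths are in mm, angles in degrees, forces in N, time in s.
With the tool pointing down it reaches from about 425 to 1125 mm from the base axis. Payload 14.9 kg.
Tool frame: the origin (TCP) lies on the front face of the gripper's body, between the roots of the fingers; the fingertips stand 78 mm ahead of it and the grasp point (between the pads) lies 60 mm ahead of it (env.tcp_to_grasp is the distance from the TCP to the grasp point, in mm); x points along the fingers, y is the direction in which the jaws open and shut, and the axes are right-handed (so a half turn about x gives the same grasp; the last joint's range is limited). The gripper opens to 91 mm and grips with 3 to 60 N. Pads are 32 mm wide; open, the fingers measure 118 mm over their backs; the gripper's body (76 mm by 178 mm) begins 60 mm behind the grasp point.
Start: joints at [-69.517, 21.709, 99.362, -0, 58.929, -1.908], TCP at [266.647, -647.239, 292.232] pointing down, gripper open.
Joint ranges: [-158.91, 158.91], [-42.39, 125.64], [0.06, 152.35], [-60.88, 240.88], [17.5, 164.5], [-176.32, 176.32]. Speed limits (degrees/s): [108.29, 108.29, 136.94, 180, 180, 180].

INTERFACE

Orientations are given as a 3x3 rotation matrix whose columns are the frame's x, y, z axes.
In Python, from rig import env gives the robot as it stands.
- The arm moves only by the shell command python3 -m creep 'ROWS'. ROWS is JSON, a list of rows, each a list of 3 entries, a list of its own where there are three numbers: the finger opening in mm, from 0 to 91.2, then the shift along the tool's x, y, z in units of 40 mm (1.0 is 40 mm), then the turn about the tool's x in units of 6 degrees (1.0 is 6 degrees). A call has 1 to 12 rows; each row shifts and turns the pose as measured when the row begins, along the tool's axes as they then stand; what a row does not reach is not made up. A row lasts 1/12 s, in which the tool goes at most 41.7 mm and 7.16 degrees, less where a joint would pass 70% of its speed; a pose out of reach is approached as far as the arm can. A call is refused whole if a number of a shift passes 1 or a number of a turn 1, either way. A call with a gripper value outside its range is refused whole. The fingers move at their own pace and stop on an object; the grip force is fixed at half the most. Time passes only in rows, so rows that do not move let the fingers close. It gives the time, the measured TCP pose, the force and the opening at its end, in the units of the state.
- env.get_state(): the state, without advancing time (a new reading comes with each control period).
- env.camera(name): name is "scene" or "top" or "wrist"; returns a dict with "img" (384x512x3 uint8, red, green, blue), "camera_matrix" (3x3 intrinsics, pixels), "view" (4x4, takes a point from world to camera coordinates). Camera axes: x right, y down, z forward; pixel columns grow to the right and rows downward; lengths in mm; the calibration is good to about 2 mm. A picture is of the moment at which its call begins. There is no depth.
- env.close_job(): hands the job in, once; it reports no verdict.
The state is a dict: "time_s": time; "joint_positions": joint angles; "joint_velocities": joint speeds; "tau": joint torques, N m; "position": TCP position; "tcp_rot": TCP orientation; "force": force on the tool from outside, world axes, zero at the start; "moment": the same for the moment, N m; "width": finger opening in mm.
Only numpy, scipy, OpenCV 4.12 (cv2) and the standard library are available. Lean on these libraries where they do the work, as an engineer would, in place of code of your own. Each camera call takes 0.05 s, during which the arm holds its last target.

TASK

Make up this lighting kit. Take the lamps out of the black rack one at a time, the tall blue one first if both are there: stand each on the steel pad of the green gauge, let go gently and see that it stays still on its narrow foot, swing the gauge arm in over it and press the red knob lightly down until the foot rests on the lamp for a second or so, then let the foot up, swing the arm aside again and stand the lamp upright on the plywood kit board. Also nest the loose cup housings into the large dark cup in size order, each sitting flat on the floor of the next larger one present, and do not disturb the tape roll, screwdriver and carton.

Things in the scene. Friction and masses are not known exactly. Their poses are not given: they have to be found in the camera images.
- lamp_tall: Tall lamp with blue head; may be absent. 140 mm tall, 0.3 kg, top-heavy: a foot disc 36 mm across and 10 mm thick, a stem 20 mm across, and on top an upright cylindrical head 52 mm across and 50 mm tall with a flat top. Origin at the centre of the underside of the foot, z up along the stem. Best gripped across the head from above, about 20 mm below the top.
- lamp_short: Short lamp with orange head; may be absent. As the tall lamp, but 115 mm tall. Origin at the centre of the underside of the foot, z up.
- rack: Fixed black rack block 240 x 100 x 35 mm with yellow edges, origin under its centre, long along its x. Two square pockets 45 mm wide and 22 mm deep at x = -70 and +70 mm hold the lamps' feet (pocket floors 13 mm above the bench).
- gauge: Fixed green gauge base, a plate 12 mm thick reaching 70 mm to -x, 170 mm to +x and 55 mm to either side of its origin; the origin is on the bench under the steel pad's centre. A steel column 28 mm thick and 217 mm tall stands at x = +130 mm of this frame.
- pad (a point): Centre of the top face of the gauge's round steel pad, 70 mm across, 15 mm above the bench; the lamp is stood here. Axes as the gauge base.
- gauge_arm (a joint): Swing arm angle (rad), 0 to 1.7. At 0, on its stop, the foot is exactly over the pad; it grows as the arm swings aside towards the gauge's +y. Foot and knob are 130 mm from the column axis: at angle q they stand at (0.130 - 0.130 cos q, 0.130 sin q) in the gauge's frame. Light friction, stays where left. The bar, 22 mm wide, lies 195 to 215 mm (hub and boss to 225) above the bench.
- gauge_slide (a joint): How far (m) the gauge's foot is down from its upper stop, 0 to 0.060: the reading. A spring lifts it (3.6 N at the top, 60 N/m more) whenever the knob is let go. The foot's underside is 175 mm above the bench at 0, so it reads 0.020 on the tall lamp and 0.045 on the short lamp standing on the pad.
- gauge_foot: The gauge's flat steel foot, a disc 28 mm across and 8 mm thick on a vertical rod; origin at the centre of its underside.
- gauge_knob (a joint): How far (m) the red knob is pressed in against its own spring relative to the foot's rod, 0 to 0.025, 600 N/m. Pressing the knob first compresses this spring, then the foot goes down; after the foot has landed, pressing the knob 8 mm further puts about 5 N on the part.
- knob (a point): Grip point in the red knob, an upright cylinder 26 mm across and 44 mm tall; the point is on its axis, 25 mm above its underside and 19 mm below its top, 310 mm above the bench when all is up. It can be gripped from above, swung with the arm and pushed down.
- kit_board: Fixed plywood kit board with green edges, 140 x 250 x 12 mm, origin under its centre, long along its y. The lamps are stood anywhere on it, the whole foot on the board.
- cup_large: Large dark steel cup, 108 mm across outside, 100 mm inside, 55 mm tall, floor 14 mm thick, 0.5 kg; it need not be moved. Origin at the centre of its underside, z up.
- cup_medium: Medium aluminium cup; may be absent. 66 mm across outside, 58 mm inside, 55 mm tall, walls 4 mm, floor 14 mm thick, so when nested it stands 14 mm above the rim of the cup around it. Origin at the centre of its underside.
- cup_small: Small copper cup; may be absent. 49 mm across outside, 41 mm inside, 55 mm tall, floor 14 mm thick. Origin at the centre of its underside.
- cup_mini: Smallest, red cup; may be absent. 33 mm across outside, 25 mm inside, 55 mm tall, floor 14 mm thick. Origin at the centre of its underside.
- tape: Bystander: roll of yellow tape, 90 mm across, 45 mm tall, origin at the centre of its underside. Leave alone.
- screwdriver: Bystander: screwdriver lying on the bench. Leave alone.
- carton: Bystander: small cardboard carton 90 x 70 x 60 mm, origin under its centre. Leave alone.

How it is judged (in metres and radians):
On the way, in this order (a step that is already met when the one before it is completed fails the run):
1. the tall blue lamp stands upright, still and let go on the gauge's steel pad (angle between lamp_tall's own z axis and vertical below 0.06 rad and horizontal distance between lamp_tall and pad below 0.016 m and z of lamp_tall in the frame of pad between -0.005 and 0.005 m and contact force between lamp_tall and the fingers below 0.05 N and linear speed of lamp_tall below 0.02 m/s and angular speed of lamp_tall below 0.15 rad/s), for 0.8 s.
2. the gauge foot rests on top of the tall blue lamp standing on the pad and the gauge reads its height (slide 20 mm down, within 4 mm) (angle between lamp_tall's own z axis and vertical below 0.06 rad and horizontal distance between lamp_tall and pad below 0.016 m and z of lamp_tall in the frame of pad between -0.005 and 0.005 m and z of gauge_foot in the frame of lamp_tall between 0.136 and 0.144 m and contact force between gauge_foot and lamp_tall above 1 N), for 0.4 s.
3. the short orange lamp stands upright, still and let go on the gauge's steel pad (angle between lamp_short's own z axis and vertical below 0.06 rad and horizontal distance between lamp_short and pad below 0.016 m and z of lamp_short in the frame of pad between -0.005 and 0.005 m and contact force between lamp_short and the fingers below 0.05 N and linear speed of lamp_short below 0.02 m/s and angular speed of lamp_short below 0.15 rad/s), for 0.8 s.
4. the gauge foot rests on top of the short orange lamp standing on the pad and the gauge reads its height (slide 45 mm down, within 4 mm) (angle between lamp_short's own z axis and vertical below 0.06 rad and horizontal distance between lamp_short and pad below 0.016 m and z of lamp_short in the frame of pad between -0.005 and 0.005 m and z of gauge_foot in the frame of lamp_short between 0.111 and 0.119 m and contact force between gauge_foot and lamp_short above 1 N), for 0.4 s.
At the end, for the whole second after the job is handed in: Every lamp present stands upright (0.06 rad) and still on the kit board, its centre over 10 mm inside the edges; every loose cup present sits flat in the next larger one present, all in the large cup (heights within 5 mm); gauge foot up (within 4 mm) and arm swung aside (over 0.9 rad) (angle between each of lamp_tall, lamp_short's own z axis and vertical below 0.06 rad and x of lamp_tall in the frame of kit_board between -0.06 and 0.06 m and y of lamp_tall in the frame of kit_board between -0.115 and 0.115 m and z of lamp_tall in the frame of kit_board between 0.007 and 0.017 m and linear speed of each of lamp_tall, lamp_short, cup_large, cup_medium, cup_small, cup_mini below 0.02 m/s and angular speed of each of lamp_tall, lamp_short below 0.15 rad/s and x of lamp_short in the frame of kit_board between -0.06 and 0.06 m and y of lamp_short in the frame of kit_board between -0.115 and 0.115 m and z of lamp_short in the frame of kit_board between 0.007 and 0.017 m and angle between cup_large's own z axis and vertical below 0.1 rad and height (world z) of cup_large below 0.01 m and horizontal distance between cup_medium and cup_large below 0.022 m and z of cup_medium in the frame of cup_large between 0.01 and 0.019 m and horizontal distance between cup_small and cup_large below 0.032 m and z of cup_small in the frame of cup_large between 0.01 and 0.033 m and horizontal distance between cup_mini and cup_large below 0.04 m and z of cup_mini in the frame of cup_large between 0.01 and 0.047 m and horizontal distance between cup_small and cup_medium below 0.01 m and z of cup_small in the frame of cup_medium between 0.01 and 0.019 m and horizontal distance between cup_mini and cup_medium below 0.018 m and z of cup_mini in the frame of cup_medium between 0.01 and 0.033 m and horizontal distance between cup_mini and cup_small below 0.01 m and z of cup_mini in the frame of cup_small between 0.01 and 0.019 m and angle between each of cup_medium, cup_small, cup_mini's own z axis and vertical below 0.12 rad and value of joint gauge_arm above 0.9 rad and value of joint gauge_slide below 0.004 m); the robot touches nothing.
It fails at once if the tape is shifted by more than 40 mm (distance of tape from where it was at the start of the episode above 0.04 m).
It fails at once if the screwdriver is shifted by more than 40 mm (distance of screwdriver from where it was at the start of the episode above 0.04 m).
It fails at once if the carton is shifted by more than 40 mm (distance of carton from where it was at the start of the episode above 0.04 m).
It fails at once if the gauge foot presses the tall lamp with more than 30 N (contact force between gauge_foot and lamp_tall above 30 N).
It fails at once if the gauge foot presses the short lamp with more than 30 N (contact force between gauge_foot and lamp_short above 30 N).
Of lamp_tall, lamp_short only 1 to 2 are there at a start; the rules pass over those that are not, and their reading is None.
Of cup_medium, cup_small, cup_mini only 2 to 2 are there at a start; the rules pass over those that are not, and their reading is None.
At some moment in a run one of cup_large, cup_medium, cup_small, cup_mini may be knocked a few centimetres aside while the robot is not near it.
Once in a run the grip may slacken for a moment while it holds something.
It also fails if it takes over 210 s, if anything falls off the work surface, if the arm or the gripper's body presses on something with over 40 N, if the wrist force passes 120 N, or if a joint passes its speed limit or range.

## Working session

There is one attempt and no reset: what is moved stays moved. The work goes in short steps, Python scripts to look and compute and a shell command to move; the robot and the scene stay as the last step left them, time stands still between calls to the robot, and variables do not carry over. Pictures are saved under pics/ and viewed, and the job is handed in when it is done.

```bash
ls; mkdir -p pics; python3 - <<'E'
from rig import env
import cv2,numpy as np
s=env.get_state();print({k:np.round(v,2).tolist() for k,v in s.items()})
for n in("scene","top","wrist"):
    c=env.camera(n);cv2.imwrite(f"pics/{n}0.png",c["img"][:,:,::-1]);print(n,np.round(c["camera_matrix"],1).tolist(),np.round(c["view"],3).tolist())
E
```

```text
pics
{'time_s': 0.0, 'joint_positions': [-69.52, 21.74, 99.4, -0.0, 58.93, -1.91], 'joint_velocities': [-0.05, 0.05, 0.02, -0.01, 0.07, 0.14], 'tau': [-0.01, -76.37, -43.44, 0.06, 0.04, -0.0], 'position': [266.53, -646.92, 291.58], 'tcp_rot': [[-0.0, 0.38, -0.92], [0.0, -0.92, -0.38], [-1.0, -0.0, -0.0]], 'force': [-0.39, -0.31, 0.26], 'moment': [0.02, -0.0, -0.01], 'width': 91.31}
scene [[493.9, 0.0, 247.4], [0.0, 493.9, 195.7], [0.0, 0.0, 1.0]] [[-0.639, 0.769, -0.011, 449.892], [0.418, 0.335, -0.845, -38.83], [-0.646, -0.544, -0.535, 1893.756], [0.0, 0.0, 0.0, 1.0]]
top [[472.6, 0.0, 245.4], [0.0, 472.6, 190.0], [0.0, 0.0, 1.0]] [[0.017, -1.0, 0.001, -84.935], [-0.987, -0.017, -0.159, 614.8], [0.159, 0.002, -0.987, 1542.436], [0.0, 0.0, 0.0, 1.0]]
wrist [[298.8, 0.0, 254.9], [0.0, 298.8, 194.9], [0.0, 0.0, 1.0]] [[0.381, -0.924, -0.0, -700.27], [-0.897, -0.37, 0.241, -27.751], [-0.223, -0.092, -0.971, 389.605], [0.0, 0.0, 0.0, 1.0]]
```

View pics/scene0.png

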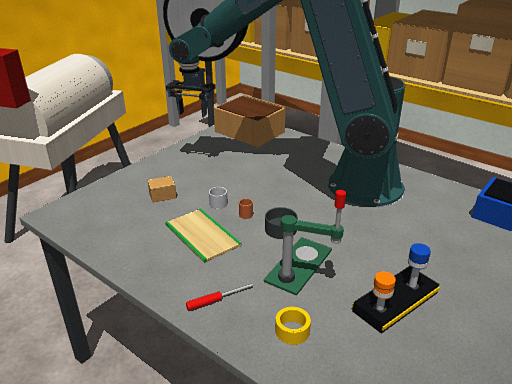

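View pics/top0.png

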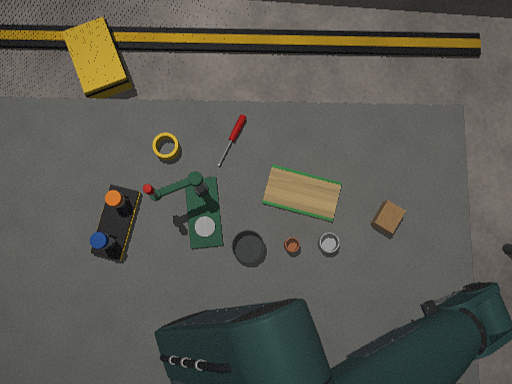

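View pics/wrist0.png

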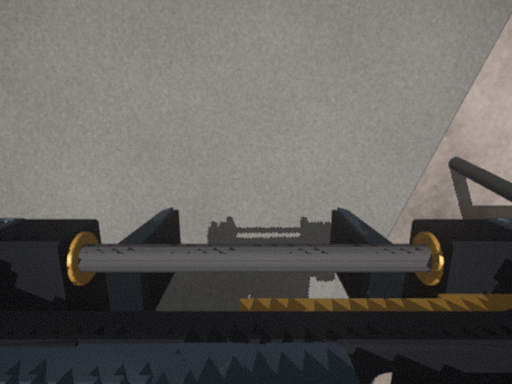

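Scene: the blue lamp is around (99,240) and the orange one around (114,199) in the top view. The gauge pad is at (205,227), with the knob at (149,189) and the arm swung aside. The board is at (302,193). The large cup is at (249,247), the copper cup at (292,246) and the aluminium cup at (329,243). Next I'll measure each of them.

```bash
cat > h.py <<'E'
from rig import env
import cv2,numpy as np
def cam(n):
    c=env.camera(n);return c["img"],np.array(c["camera_matrix"]),np.array(c["view"])
def ray(K,V,uv):
    R=V[:3,:3];o=-R.T@V[:3,3];d=R.T@np.linalg.solve(K,[uv[0],uv[1],1]);return o,d/np.linalg.norm(d)
def onz(K,V,uv,z):
    o,d=ray(K,V,uv);return o+d*(z-o[2])/d[2]
def tri(rs):
    A=np.zeros((3,3));b=np.zeros(3)
    for o,d in rs:
        P=np.eye(3)-np.outer(d,d);A+=P;b+=P@o
    x=np.linalg.solve(A,b);return x,[np.linalg.norm((np.eye(3)-np.outer(d,d))@(x-o)) for o,d in rs]
def proj(K,V,p):
    q=V[:3,:3]@np.asarray(p,float)+V[:3,3];q=K@q;return q[:2]/q[2]
def blobs(m,amin=20):
    m=m.astype(np.uint8);n,l,s,c=cv2.connectedComponentsWithStats(m)
    return [(np.round(c[i],1).tolist(),s[i].tolist(),(l==i)) for i in range(1,n) if s[i][4]>=amin]
def st():
    s=env.get_state();print("t",round(s["time_s"],2),"pos",np.round(s["position"],1),"y",np.round(np.array(s["tcp_rot"])[:,1],3),"z",np.round(np.array(s["tcp_rot"])[:,2],3),"F",np.round(s["force"],1),"w",round(s["width"],1));return s
def shift(p,q=None):
    """world displacement -> tool units"""
    s=env.get_state();R=np.array(s["tcp_rot"]);return np.round(R.T@np.array(p)/40,3)
def zoom(img,x,y,w,h,f,name):
    cv2.imwrite("pics/"+name,cv2.resize(img[y:y+h,x:x+w],None,fx=f,fy=f,interpolation=cv2.INTER_CUBIC)[:,:,::-1])
E
python3 - <<'E'
from h import *
for n in("top","scene"):
    img,K,V=cam(n);hsv=cv2.cvtColor(img,cv2.COLOR_RGB2HSV);H,S,Vv=[hsv[...,i].astype(int) for i in range(3)]
    print(n)
    for nm,m in dict(blue=(abs(H-110)<12)&(S>150)&(Vv>60),orange=(H>7)&(H<17)&(S>190)&(Vv>140),red=((H<4)|(H>175))&(S>190)&(Vv>100),copper=(H<14)&(S>110)&(Vv>50),yellow=(H>20)&(H<32)&(S>180)).items():
        for c,s,_ in blobs(m,25): print(nm,c,s)
    if n=="top":
        zoom(img,85,130,200,140,4,"topz1.png");zoom(img,220,150,200,120,4,"topz2.png")
    else: zoom(img,130,160,320,190,2.5,"scz.png")
E
```

```text
top
blue [97.7, 239.9] [90, 232, 16, 17, 216]
orange [111.6, 198.8] [105, 191, 16, 15, 115]
red [237.1, 126.6] [229, 115, 17, 25, 144]
red [146.5, 188.4] [143, 185, 9, 8, 28]
copper [237.2, 127.2] [229, 114, 17, 28, 184]
copper [147.5, 188.6] [143, 184, 11, 11, 78]
copper [113.1, 198.7] [105, 189, 18, 18, 175]
copper [291.4, 245.0] [284, 237, 16, 15, 146]
yellow [77.9, 47.9] [0, 18, 127, 77, 2473]
yellow [296.4, 39.6] [112, 32, 369, 16, 3423]
yellow [111.1, 91.1] [89, 82, 43, 16, 157]
yellow [165.6, 146.0] [153, 133, 27, 27, 199]
yellow [129.9, 224.8] [126, 212, 9, 25, 44]
scene
blue [492.6, 209.4] [472, 177, 40, 54, 1085]
blue [419.4, 253.2] [409, 244, 22, 20, 341]
orange [384.6, 281.8] [375, 272, 21, 22, 344]
red [5.1, 51.7] [0, 49, 16, 8, 70]
red [5.4, 89.5] [0, 58, 16, 50, 393]
red [339.8, 198.8] [335, 190, 11, 19, 173]
red [203.3, 300.4] [186, 292, 36, 18, 307]
copper [11.4, 80.5] [0, 48, 31, 60, 1198]
copper [243.4, 90.4] [226, 83, 35, 16, 318]
copper [297.3, 103.8] [275, 93, 45, 22, 446]
copper [214.6, 98.4] [213, 94, 4, 10, 25]
copper [249.1, 107.0] [217, 96, 65, 22, 772]
cop
[... 491 characters left out ...]
5]
yellow [386.1, 30.1] [373, 12, 37, 54, 643]
yellow [249.3, 33.0] [243, 21, 11, 22, 160]
yellow [167.9, 37.2] [166, 30, 6, 14, 45]
yellow [239.6, 62.2] [225, 45, 36, 43, 813]
yellow [298.2, 66.5] [276, 53, 46, 28, 768]
yellow [177.8, 71.7] [174, 59, 10, 23, 114]
yellow [201.4, 64.3] [197, 60, 9, 9, 47]
yellow [213.2, 72.1] [212, 61, 4, 23, 70]
yellow [458.6, 103.7] [403, 81, 109, 46, 2226]
yellow [192.1, 92.0] [182, 90, 20, 5, 55]
yellow [188.7, 99.5] [182, 96, 17, 10, 106]
yellow [98.7, 137.2] [81, 128, 29, 20, 151]
yellow [3.9, 171.2] [0, 163, 10, 19, 156]
yellow [23.8, 169.0] [19, 166, 14, 8, 59]
yellow [409.5, 308.7] [382, 286, 58, 46, 290]
yellow [292.4, 325.0] [275, 307, 36, 37, 978]
```

```bash
true
```

```text
(no output)
```

View pics/topz1.png

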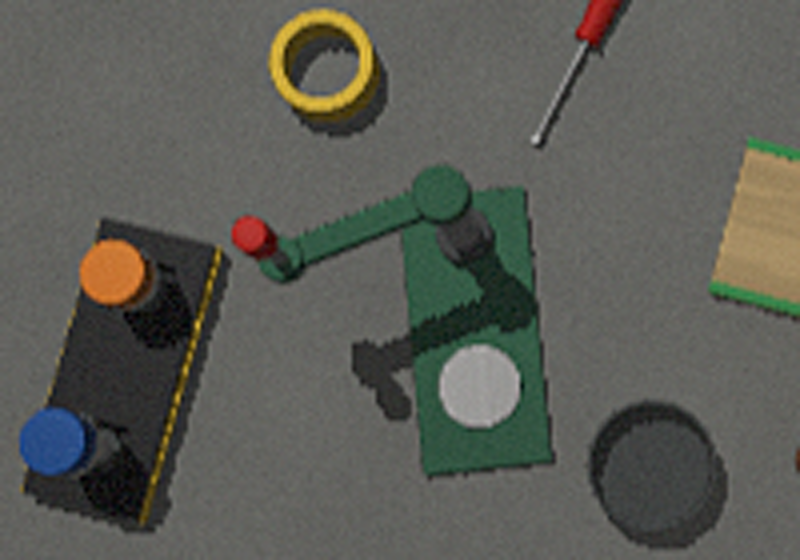

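View pics/topz2.png

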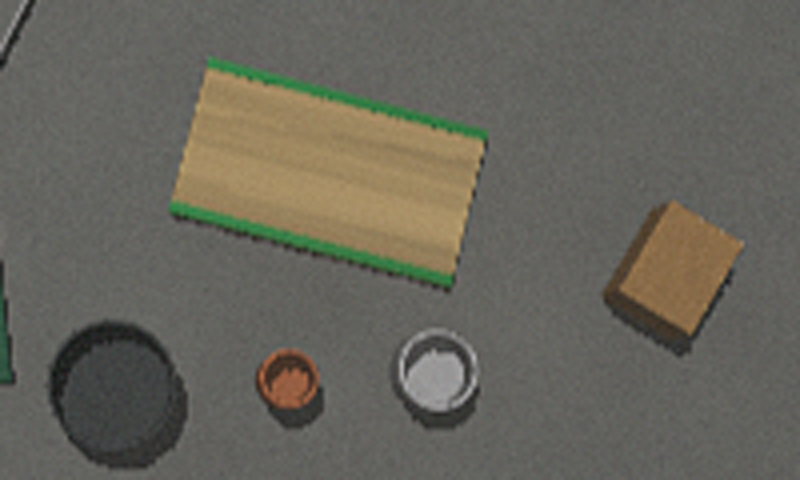

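View pics/scz.png

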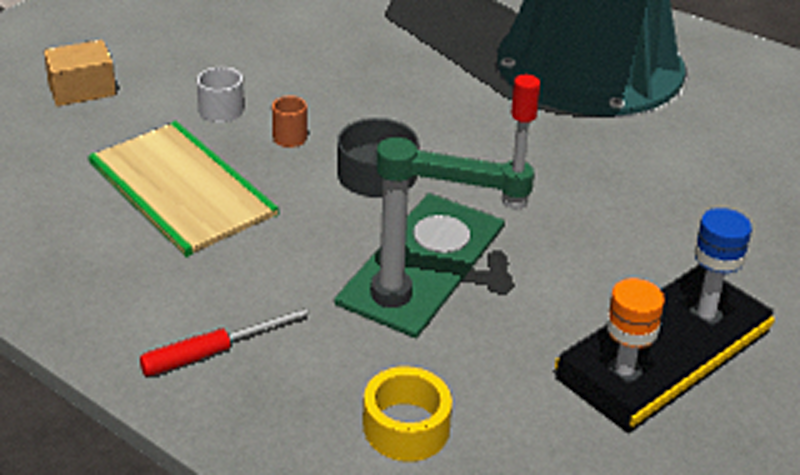

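```bash
python3 - <<'E'
from h import *
img,K,V=cam("top")
z1=lambda x,y:((x+.5)/4-.5+85,(y+.5)/4-.5+130)
z2=lambda x,y:((x+.5)/4-.5+220,(y+.5)/4-.5+150)
P={}
def p(n,uv,z):
    P[n]=onz(K,V,uv,z);print(n,np.round(uv,1),np.round(P[n],1),"r",round(np.hypot(*P[n][:2])))
p("blue",z1(54,441),153);p("orange",z1(113,272),128)
p("pad",z1(479,386),15);p("knob",z1(250,236),329);p("hub",z1(442,193),225)
for i,c in enumerate([(526,187),(552,462),(428,477)]):p(f"g{i}",z1(*c),12)
p("copper",z2(288,379),55);p("med",z2(437,371),55)
p("largeRim",z2(116,387),55)
for i,c in enumerate([(209,60),(487,133),(451,287),(171,211)]):p(f"b{i}",z2(*c),12)
for i,c in enumerate([(102,221),(229,258),(150,526),(25,490)]):p(f"r{i}",z1(*c),35)
p("tape",z1(322,61),45)
b=sum(P[f"b{i}"] for i in range(4))/4;print("board",b, np.linalg.norm(P["b0"]-P["b1"]),np.linalg.norm(P["b1"]-P["b2"]))
d=P["g2"]-P["g1"];print("gauge x",(P["g0"]-P["g1"])/np.linalg.norm(P["g0"]-P["g1"]))
print("hub-pad",P["hub"]-P["pad"])
# scene check
img,K2,V2=cam("scene")
for n,uv,z in [("blue",None,153),("orange",None,128),("pad",None,15),("copper",None,55),("med",None,55),("largeRim",None,55),("knob",None,329)]:
    print(n,"proj scene",np.round(proj(K2,V2,P[n]),1), "in zoom",np.round((proj(K2,V2,P[n])-[130,160])*2.5,0))
E
```

```text
blue [ 98.1 239.9] [435.5 377.8 153. ] r 577
orange [112.9 197.6] [571.6 347.4 128. ] r 669
pad [204.4 226.1] [494.9  62.7  15. ] r 499
knob [147.1 188.6] [570.3 197.  329. ] r 603
hub [195.1 177.9] [622.1  76.6 225. ] r 627
g0 [216.1 176.4] [668.1  27.6  12. ] r 669
g1 [222.6 245.1] [431.9  -0.7  12. ] r 432
g2 [191.6 248.9] [417.5 103.7  12. ] r 430
copper [291.6 244.4] [ 436.3 -230.    55. ] r 493
med [328.9 242.4] [ 445.  -352.8   55. ] r 568
largeRim [248.6 246.4] [427.4 -88.4  55. ] r 436
b0 [271.9 164.6] [ 713.  -165.2   12. ] r 732
b1 [341.4 182.9] [ 652.6 -405.9   12. ] r 769
b2 [332.4 221.4] [ 518.7 -373.1   12. ] r 639
b3 [262.4 202.4] [ 580.  -133.6   12. ] r 595
r0 [110.1 184.9] [628.2 385.9  35. ] r 737
r1 [141.9 194.1] [598.2 276.2  35. ] r 659
r2 [122.1 261.1] [372.5 330.1  35. ] r 498
r3 [ 90.9 252.1] [400.4 435.8  35. ] r 592
tape [165.1 144.9] [768.7 203.1  45. ] r 795
board [ 616.08463264 -269.42292958   12.        ] 248.14460626737824 137.87016792713672
gauge x [0.99290683 0.11889507 0.        ]
hub-pad [127.2540692  13.9226297 210.       ]
blue proj scene [419. 248.] in zoom [722. 220.]
orange proj scene [383.9 276.9] in zoom [635. 292.]
pad proj scene [305.9 252.5] in zoom [440. 231.]
copper proj scene [245.5 201.5] in zoom [289. 104.]
med proj scene [217.7 190.8] in zoom [219.  77.]
largeRim proj scene [280.  214.9] in zoom [375. 137.]
knob proj scene [340.1 190.7] in zoom [525.  77.]
```

```bash
python3 -m creep '[[91,[0.1,-0.566,-0.77],0],[91,[0.1,-0.566,-0.77],0],[91,[0.1,-0.566,-0.77],0],[91,[0.1,-0.566,-0.77],0],[91,[0.1,-0.566,-0.77],0],[91,[0.1,-0.566,-0.77],0],[91,[0.1,-0.566,-0.77],0],[91,[0.1,-0.566,-0.77],0],[91,[0.1,-0.566,-0.77],0],[91,[0,0,0],0],[91,[0,0,0],0]]'
cat >> h.py <<'E'
def rel(*p):
    """tool shift units from grasp point to world point, and TCP at grasp"""
    s=st();R=np.array(s["tcp_rot"]);g=np.array(s["position"])+60*R[:,0];print("grasp",np.round(g,1),"units",np.round(R.T@(np.array(p)-g)/40,3))
E
python3 - <<'E'
from h import *
rel(445,-353,60)
img,K,V=cam("wrist");cv2.imwrite("pics/w1.png",img[:,:,::-1])
print(np.round(proj(K,V,[445,-353,55]),1))
E
```

```text
time_s: 1.27
position: [451.3, -341.6, 254.7]
tcp_rot: [[0.002, 0.378, -0.926], [-0.003, -0.926, -0.378], [-1.0, 0.004, -0.0]]
force: [0.1, 0.6, -0.2]
width: 90.7
t 1.27 pos [ 451.3 -341.6  254.7] y [ 0.378 -0.926  0.004] z [-0.926 -0.378 -0.   ] F [ 0.1  0.6 -0.2] w 90.7
grasp [ 451.4 -341.8  194.7] units [3.369 0.186 0.255]
[261.4 199.4]
```

View pics/w1.png

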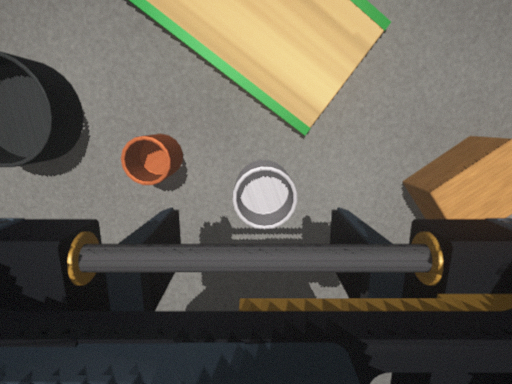

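```bash
python3 - <<'E'
from h import *
img,K,V=cam("wrist")
m=onz(K,V,(264.5,197.5),55);print("med",m);print("cop",onz(K,V,(146,160),55), "edges",onz(K,V,(122,160),55),onz(K,V,(171,160),55))
print("med edges",onz(K,V,(233,197),55),onz(K,V,(296.5,197),55))
rel(m[0],m[1],60)
E
```

```text
med [ 447.7675955  -355.33592395   55.        ]
cop [ 439.08671141 -233.21573865   55.        ] edges [ 430.24463564 -211.48580754   55.        ] [ 448.30366331 -255.86695031   55.        ]
med edges [ 436.26380415 -325.63325061   55.        ] [ 460.4369496  -385.13340679   55.        ]
t 1.37 pos [ 450.7 -342.8  254.8] y [ 0.376 -0.927  0.004] z [-0.927 -0.376 -0.   ] F [-0.2  0.1  1.3] w 91.1
grasp [ 450.8 -343.   194.8] units [3.37  0.245 0.187]
```

```bash
python3 -m creep '[[91,[0.5,0.11,0.1],0],[91,[0.8,0.11,0.1],0],[91,[0.8,0,0],0],[91,[0.7,0,0],0],[91,[0.3,0,0],0],[91,[0,0,0],0],[91,[0,0,0],0]]'; python3 - <<'E'
from h import *
rel(447,-354.5,60)
img,K,V=cam("wrist");cv2.imwrite("pics/w2.png",img[:,:,::-1])
E
```

```text
time_s: 1.95
position: [445.1, -364.1, 129.8]
tcp_rot: [[0.007, 0.368, -0.93], [-0.009, -0.93, -0.368], [-1.0, 0.011, -0.003]]
force: [0.3, -0.3, 1.1]
width: 91.0
t 1.95 pos [ 445.1 -364.1  129.8] y [ 0.368 -0.93   0.011] z [-0.93  -0.368 -0.003] F [ 0.3 -0.3  1.1] w 91.0
grasp [ 445.6 -364.6   69.8] units [ 0.243 -0.225 -0.126]
```

View pics/w2.png

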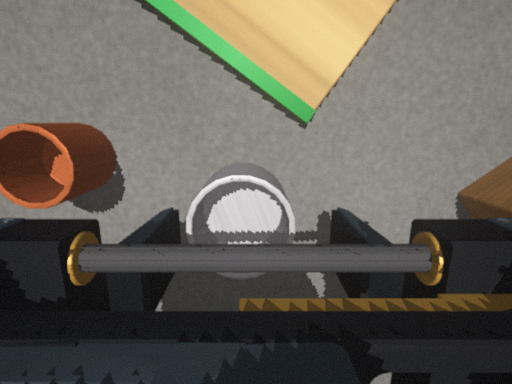

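```bash
python3 -m creep '[[91,[0.1,-0.1,-0.06],0],[91,[0.1,-0.1,-0.06],0],[91,[0.04,0,0],0],[91,[0,0,0],0]]'; python3 - <<'E'
from h import *
rel(447,-354.5,60)
img,K,V=cam("wrist");cv2.imwrite("pics/w3.png",img[:,:,::-1])
E
```

```text
time_s: 2.33
position: [448.6, -355.9, 124.3]
tcp_rot: [[0.013, 0.367, -0.93], [-0.014, -0.93, -0.368], [-1.0, 0.017, -0.007]]
force: [0.1, -0.3, 0.1]
width: 91.0
t 2.33 pos [ 448.6 -355.9  124.3] y [ 0.367 -0.93   0.017] z [-0.93  -0.368 -0.007] F [ 0.1 -0.3  0.1] w 91.0
grasp [ 449.4 -356.7   64.4] units [ 0.107 -0.075  0.035]
```

View pics/w3.png

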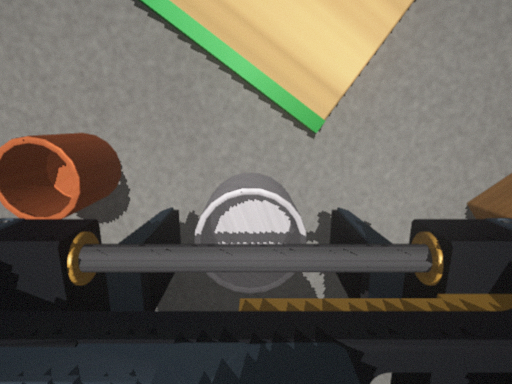

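```bash
python3 -m creep '[[91,[0.05,0,0],0],[91,[0,0,0],0],[91,[0,0,0],0],[91,[0,0,0],0],[91,[0,0,0],0]]';python3 -m creep '[[91,[0,0,0],0],[91,[0,0,0],0],[91,[0,0,0],0],[91,[0,0,0],0],[91,[0,0,0],0]]'; python3 - <<'E'
from h import *
s=env.get_state();print(np.round(s["joint_positions"],3),np.round(s["joint_velocities"],3))
rel(447,-354.5,60)
s=env.get_state();print(np.round(s["joint_positions"],3),np.round(s["joint_velocities"],3))
E
```

```text
time_s: 2.8
position: [449.3, -356.1, 123.3]
tcp_rot: [[0.014, 0.368, -0.93], [-0.015, -0.93, -0.368], [-1.0, 0.019, -0.007]]
force: [0.2, 0.2, 0.0]
width: 91.0
time_s: 3.22
position: [449.2, -356.2, 123.3]
tcp_rot: [[0.014, 0.368, -0.93], [-0.015, -0.93, -0.368], [-1.0, 0.019, -0.007]]
force: [0.4, 0.1, 0.2]
width: 91.2
[-40.701  25.03  117.332  -0.208  36.498  27.875] [ 0.004  0.002 -0.003 -0.019  0.009  0.039]
t 3.22 pos [ 449.2 -356.2  123.3] y [ 0.368 -0.93   0.019] z [-0.93  -0.368 -0.007] F [0.4 0.1 0.2] w 91.2
grasp [ 450.  -357.1   63.3] units [ 0.08  -0.089  0.047]
[-40.701  25.03  117.332  -0.208  36.498  27.875] [ 0.004  0.002 -0.003 -0.019  0.009  0.039]
```

```bash
python3 -m creep '[[91,[0.06,-0.06,0.04],0],[91,[0.04,0,0],0],[60,[0,0,0],0],[55,[0,0,0],0],[50,[0,0,0],0],[50,[0,0,0],0],[50,[0,0,0],0],[50,[0,0,0],0],[50,[0,0,0],0]]'; python3 - <<'E'
from h import *
rel(447,-354.5,60)
img,K,V=cam("wrist");cv2.imwrite("pics/w4.png",img[:,:,::-1])
E
```

```text
time_s: 3.97
position: [446.5, -354.3, 118.6]
tcp_rot: [[0.013, 0.368, -0.93], [-0.014, -0.93, -0.368], [-1.0, 0.018, -0.007]]
force: [0.3, 0.6, -0.6]
width: 65.9
t 3.97 pos [ 446.5 -354.3  118.6] y [ 0.368 -0.93   0.018] z [-0.93  -0.368 -0.007] F [ 0.3  0.6 -0.6] w 65.9
grasp [ 447.3 -355.2   58.6] units [-0.036 -0.018 -0.   ]
```

View pics/w4.png

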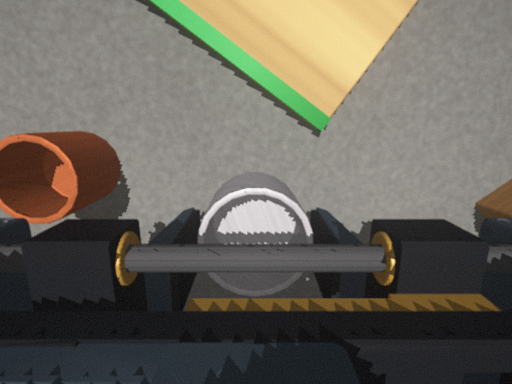

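```bash
python3 -m creep '[[45,[-0.2,0,0],0],[45,[-0.5,0,0],0],[45,[-0.8,0,0],0],[45,[-0.6,-0.3,-0.1],0],[45,[-0.2,-0.7,-0.2],0],[45,[0,-0.9,-0.28],0],[45,[0,-0.9,-0.28],0],[45,[0,-0.7,-0.22],0],[45,[0,-0.3,-0.1],0],[45,[0,0,0],0],[45,[0,0,0],0]]'; python3 - <<'E'
from h import *
rel(427,-88,160)
img,K,V=cam("wrist");cv2.imwrite("pics/w5.png",img[:,:,::-1])
img,K,V=cam("scene");cv2.imwrite("pics/s5.png",img[:,:,::-1])
E
```

```text
time_s: 4.93
position: [431.7, -188.5, 217.3]
tcp_rot: [[0.016, 0.366, -0.93], [-0.015, -0.93, -0.366], [-1.0, 0.02, -0.01]]
force: [0.8, 0.5, -2.3]
width: 65.8
t 4.93 pos [ 431.7 -188.5  217.3] y [ 0.366 -0.93   0.02 ] z [-0.93  -0.366 -0.01 ] F [ 0.8  0.5 -2.3] w 65.8
grasp [ 432.7 -189.4  157.4] units [-0.106 -2.408 -0.797]
```

View pics/w5.png

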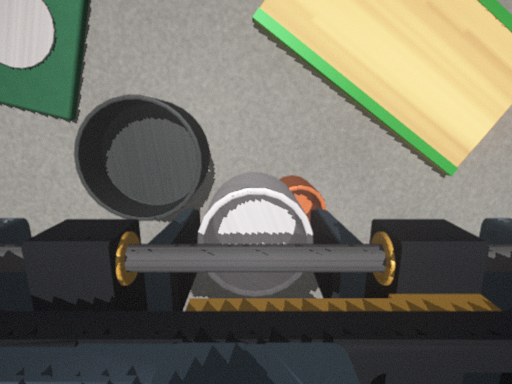

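View pics/s5.png

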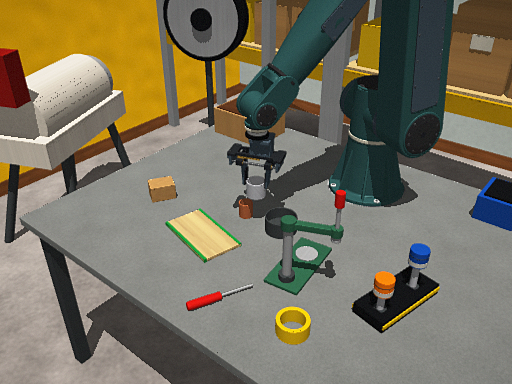

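```bash
python3 - <<'E'
from h import *
img,K,V=cam("wrist")
zoom(img,60,80,160,150,5,"w5z.png")
l=onz(K,V,(140.5,157.5),55);print(l, onz(K,V,(76,157),55),onz(K,V,(207,157),55))
print("held cup c",onz(K,V,(257,240),153.8))
rel(*l[:2],160)
E
```

```text
[433.73054635 -88.68988291  55.        ] [414.52155983 -38.23161647  55.        ] [ 454.54527886 -140.93802347   55.        ]
held cup c [ 435.76440301 -191.19228001  153.8       ]
t 5.08 pos [ 431.9 -189.6  217.1] y [ 0.364 -0.931  0.02 ] z [-0.931 -0.364 -0.01 ] F [ 0.2  0.2 -1.8] w 66.1
grasp [ 432.9 -190.5  157.1] units [-0.111 -2.362 -0.949]
```

View pics/w5z.png

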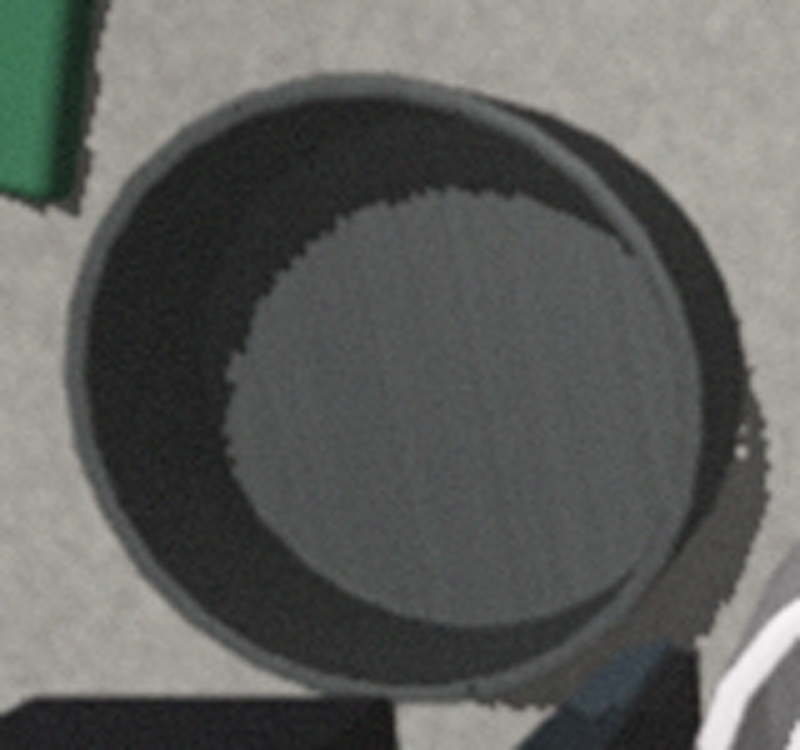

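```bash
python3 -m creep '[[45,[0,-0.3,-0.1],0],[45,[0,-0.7,-0.25],0],[45,[0,-0.8,-0.28],0],[45,[0,-0.5,-0.18],0],[45,[0,-0.17,-0.07],0],[45,[0,0,0],0],[45,[0,0,0],0]]'; python3 - <<'E'
from h import *
rel(430,-86,160)
img,K,V=cam("wrist");cv2.imwrite("pics/w6.png",img[:,:,::-1])
E
```

```text
time_s: 5.67
position: [429.4, -83.7, 215.2]
tcp_rot: [[0.016, 0.356, -0.934], [-0.016, -0.934, -0.357], [-1.0, 0.02, -0.01]]
force: [1.3, -0.2, -1.9]
width: 65.8
t 5.67 pos [429.4 -83.7 215.2] y [ 0.356 -0.934  0.02 ] z [-0.934 -0.357 -0.01 ] F [ 1.3 -0.2 -1.9] w 65.8
grasp [430.4 -84.6 155.2] units [-0.119  0.031  0.02 ]
```

View pics/w6.png

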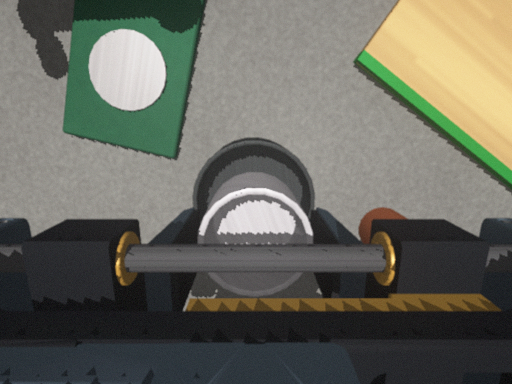

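```bash
python3 -m creep '[[45,[0.3,0,0],0],[45,[0.5,0,0],0],[45,[0.5,0,0],0],[45,[0.3,0,0],0],[45,[0.1,0,0],0],[45,[0,0,0],0],[45,[0,0,0],0]]'; python3 - <<'E'
from h import *
rel(430,-86,74)
img,K,V=cam("wrist");cv2.imwrite("pics/w7.png",img[:,:,::-1])
E
```

```text
time_s: 6.3
position: [433.2, -91.9, 146.0]
tcp_rot: [[0.02, 0.349, -0.937], [-0.017, -0.937, -0.35], [-1.0, 0.023, -0.013]]
force: [-0.0, -0.7, -1.2]
width: 67.2
t 6.3 pos [433.2 -91.9 146. ] y [ 0.349 -0.937  0.023] z [-0.937 -0.35  -0.013] F [-0.  -0.7 -1.2] w 67.2
grasp [434.4 -93.   86. ] units [ 0.294 -0.209  0.046]
```

View pics/w7.png

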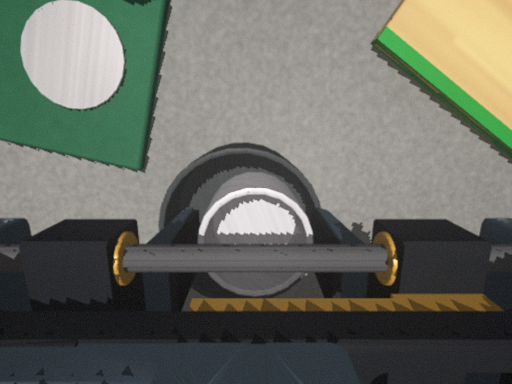

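```bash
python3 -m creep '[[45,[0,-0.12,0],0],[45,[0,-0.1,0],0],[45,[0,0,0],0],[45,[0,0,0],0]]'; python3 - <<'E'
from h import *
rel(430,-86,74)
img,K,V=cam("wrist");cv2.imwrite("pics/w8.png",img[:,:,::-1])
img,K,V=cam("scene");zoom(img,200,130,160,130,5,"s8.png")
E
```

```text
time_s: 6.68
position: [431.0, -83.4, 148.2]
tcp_rot: [[0.024, 0.349, -0.937], [-0.018, -0.937, -0.349], [-1.0, 0.026, -0.016]]
force: [0.1, -0.8, -0.5]
width: 65.8
t 6.68 pos [431.  -83.4 148.2] y [ 0.349 -0.937  0.026] z [-0.937 -0.349 -0.016] F [ 0.1 -0.8 -0.5] w 65.8
grasp [432.4 -84.5  88.3] units [0.356 0.004 0.075]
```

View pics/w8.png

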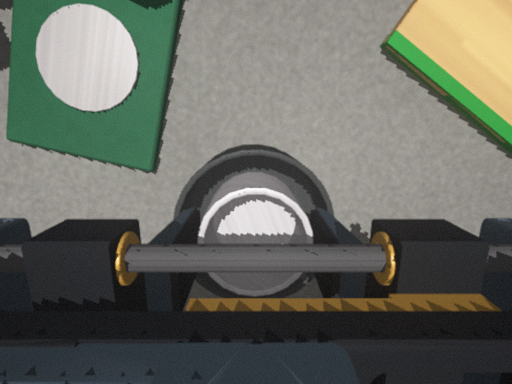

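View pics/s8.png

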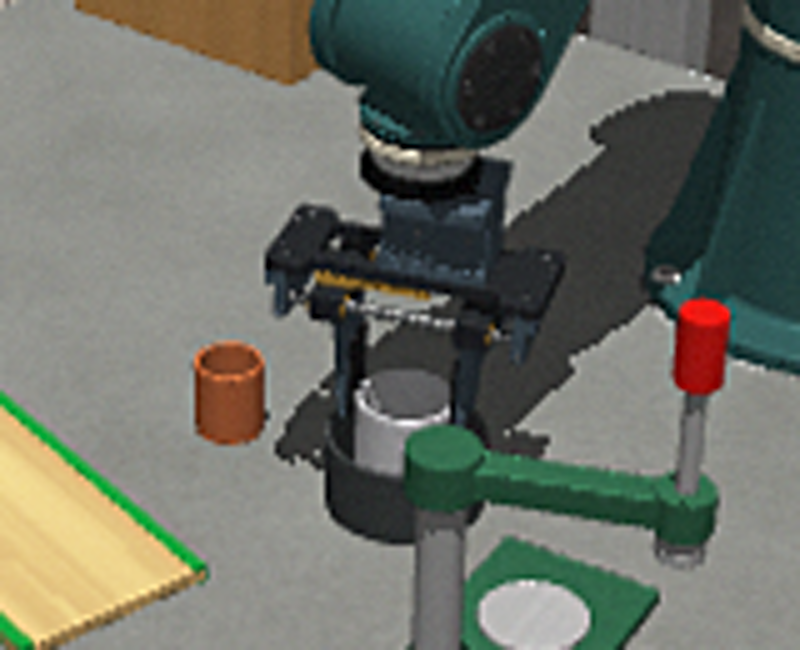

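```bash
sed -i 's/"y",np.round/"x",np.round(np.array(s["tcp_rot"])[:2,0],4),"J",np.round(s["joint_positions"],2),"y",np.round/' h.py; python3 -m creep '[[45,[0.08,0,0],0]]';python3 -m creep '[[45,[0.08,0,0],0]]';python3 -m creep '[[45,[0.08,0,0],0]]';python3 -m creep '[[45,[0,0,0],0],[45,[0,0,0],0],[45,[0,0,0],0],[45,[0,0,0],0]]'; python3 - <<'E'
from h import *
rel(430,-86,74)
img,K,V=cam("wrist");cv2.imwrite("pics/w9.png",img[:,:,::-1])
E
```

```text
time_s: 6.87
position: [431.4, -83.6, 145.3]
tcp_rot: [[0.025, 0.349, -0.937], [-0.018, -0.937, -0.349], [-1.0, 0.026, -0.017]]
force: [1.1, -0.6, -2.6]
width: 65.8
time_s: 6.95
position: [431.6, -83.7, 142.1]
tcp_rot: [[0.025, 0.349, -0.937], [-0.019, -0.937, -0.349], [-1.0, 0.026, -0.017]]
force: [0.2, -0.8, -1.4]
width: 66.1
time_s: 7.03
position: [431.8, -83.7, 138.6]
tcp_rot: [[0.026, 0.349, -0.937], [-0.019, -0.937, -0.349], [-0.999, 0.026, -0.017]]
force: [0.8, -0.1, -1.3]
width: 66.1
time_s: 7.37
position: [431.3, -83.8, 137.3]
tcp_rot: [[0.024, 0.349, -0.937], [-0.018, -0.937, -0.349], [-1.0, 0.025, -0.016]]
force: [-0.7, -0.3, -2.9]
width: 65.9
t 7.37 pos [431.3 -83.8 137.3] x [ 0.0235 -0.0182] J [-13.73  13.92 132.32  -1.3   32.21  56.94] y [ 0.349 -0.937  0.025] z [-0.937 -0.349 -0.016] F [-0.7 -0.3 -2.9] w 65.9
grasp [432.7 -84.8  77.3] units [0.081 0.001 0.075]
```

View pics/w9.png

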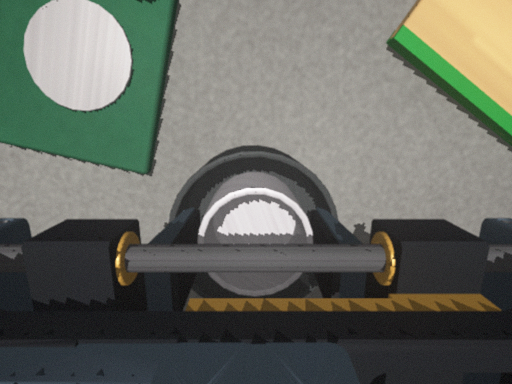

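```bash
python3 -m creep '[[45,[0.06,0,0],0],[45,[0.03,0,0],0],[45,[0,0,0],0]]'; python3 -m creep '[[70,[0,0,0],0],[91,[0,0,0],0],[91,[0,0,0],0],[91,[0,0,0],0],[91,[0,0,0],0]]';python3 -m creep '[[91,[-0.3,0,0],0],[91,[-0.6,0,0],0],[91,[-0.6,0,0],0],[91,[-0.6,0,0],0],[91,[-0.3,0,0],0],[91,[0,0,0],0],[91,[0,0,0],0]]'; python3 - <<'E'
from h import *
rel(430,-86,74)
img,K,V=cam("wrist");cv2.imwrite("pics/w10.png",img[:,:,::-1])
E
```

```text
time_s: 7.67
position: [431.5, -83.9, 133.6]
tcp_rot: [[0.024, 0.349, -0.937], [-0.018, -0.937, -0.349], [-1.0, 0.026, -0.016]]
force: [-0.2, 0.5, -2.0]
width: 66.3
time_s: 8.08
position: [433.0, -84.5, 134.5]
tcp_rot: [[0.027, 0.349, -0.937], [-0.02, -0.937, -0.35], [-0.999, 0.028, -0.019]]
force: [-1.5, -2.4, 5.1]
width: 90.6
time_s: 8.67
position: [430.1, -82.6, 234.6]
tcp_rot: [[0.027, 0.349, -0.937], [-0.019, -0.937, -0.349], [-0.999, 0.028, -0.018]]
force: [0.2, 0.5, -0.2]
width: 91.0
t 8.67 pos [430.1 -82.6 234.6] x [ 0.0269 -0.0195] J [-13.6    2.06 131.14  -1.02  45.04  56.67] y [ 0.349 -0.937  0.028] z [-0.937 -0.349 -0.018] F [ 0.2  0.5 -0.2] w 91.0
grasp [431.8 -83.8 174.6] units [ 2.514 -0.033  0.107]
```

View pics/w10.png

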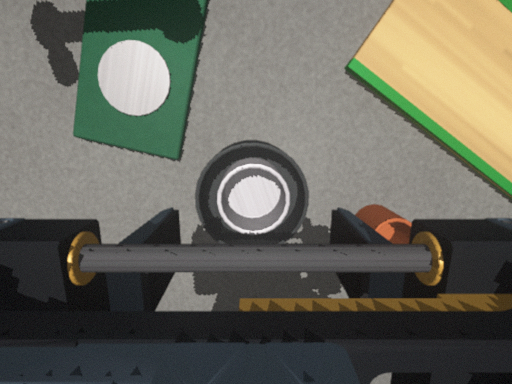

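```bash
python3 - <<'E'
from h import *
img,K,V=cam("wrist");print("med nested",onz(K,V,(254.2,199),69))
E
python3 -m creep '[[91,[0,0.4,0.13],0],[91,[0,0.8,0.26],0],[91,[0,0.85,0.28],0],[91,[0,0.7,0.23],0],[91,[0,0.4,0.13],0],[91,[0,0.1,0.05],0],[91,[0,0,0],0],[91,[0,0,0],0]]'; python3 - <<'E'
from h import *
rel(438,-231.5,60)
img,K,V=cam("wrist");cv2.imwrite("pics/w11.png",img[:,:,::-1])
E
```

```text
med nested [433.93770806 -86.20455025  69.        ]
time_s: 9.43
position: [431.5, -223.3, 226.8]
tcp_rot: [[0.013, 0.351, -0.936], [-0.013, -0.936, -0.351], [-1.0, 0.017, -0.008]]
force: [-1.2, 0.7, 0.4]
width: 91.0
t 9.43 pos [ 431.5 -223.3  226.8] x [ 0.013  -0.0129] J [-30.     7.67 125.97  -0.38  45.35  39.72] y [ 0.351 -0.936  0.017] z [-0.936 -0.351 -0.008] F [-1.2  0.7  0.4] w 91.0
grasp [ 432.3 -224.   166.8] units [ 2.675  0.18  -0.048]
```

View pics/w11.png

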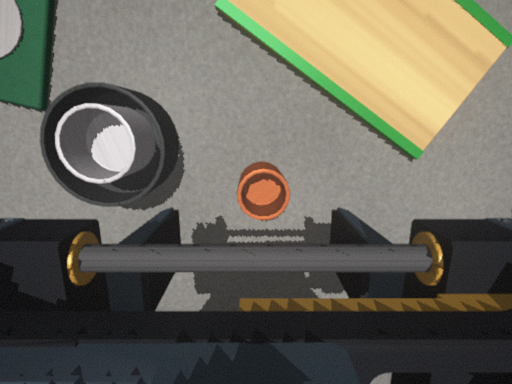

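```bash
python3 - <<'E'
from h import *
img,K,V=cam("wrist");c=onz(K,V,(263.5,194.5),55);print(c)
rel(*c[:2],59)
E
```

```text
[ 438.43298343 -232.54968901   55.        ]
t 9.53 pos [ 431.6 -222.7  227.1] x [ 0.0133 -0.013 ] J [-29.94   7.62 125.99  -0.38  45.36  39.72] y [ 0.352 -0.936  0.017] z [-0.936 -0.352 -0.008] F [-0.5 -0.4  0.4] w 91.3
grasp [ 432.4 -223.5  167.1] units [ 2.708  0.219 -0.04 ]
```

```bash
python3 -m creep '[[91,[0.3,0,0],0],[91,[0.5,0,0],0],[91,[0.6,0,0],0],[91,[0.6,0,0],0],[91,[0.3,0,0],0],[91,[0.1,0,0],0],[91,[0,0,0],0],[91,[0,0,0],0]]'; python3 - <<'E'
from h import *
rel(438,-232,59.5)
img,K,V=cam("wrist");cv2.imwrite("pics/w12.png",img[:,:,::-1])
E
```

```text
time_s: 10.2
position: [434.3, -216.8, 128.8]
tcp_rot: [[0.016, 0.36, -0.933], [-0.014, -0.933, -0.361], [-1.0, 0.019, -0.01]]
force: [0.1, -0.0, 0.6]
width: 90.9
t 10.2 pos [ 434.3 -216.8  128.8] x [ 0.0158 -0.0138] J [-29.17  18.38 127.19  -0.46  33.25  40.08] y [ 0.36  -0.933  0.019] z [-0.933 -0.361 -0.01 ] F [ 0.1 -0.   0.6] w 90.9
grasp [ 435.3 -217.6   68.9] units [0.24  0.356 0.069]
```

View pics/w12.png

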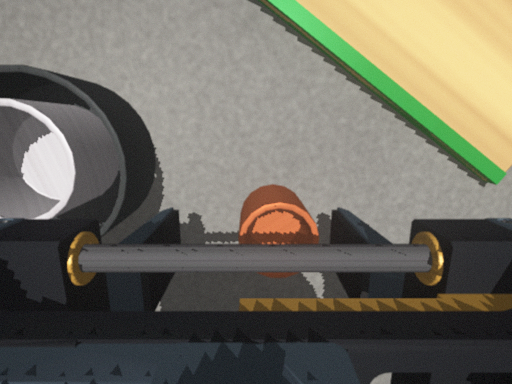

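```bash
python3 -m creep '[[91,[0,0.15,0.03],0],[91,[0.05,0.13,0.03],0],[91,[0.1,0.05,0],0],[91,[0.08,0,0],0],[91,[0,0,0],0],[91,[0,0,0],0]]'; python3 - <<'E'
from h import *
rel(438,-232,59.5)
img,K,V=cam("wrist");cv2.imwrite("pics/w13.png",img[:,:,::-1])
E
```

```text
time_s: 10.75
position: [439.1, -232.7, 122.6]
tcp_rot: [[0.021, 0.36, -0.933], [-0.017, -0.933, -0.36], [-1.0, 0.024, -0.014]]
force: [0.3, 1.3, 1.1]
width: 91.0
t 10.75 pos [ 439.1 -232.7  122.6] x [ 0.0214 -0.0171] J [-30.52  19.84 126.05  -0.41  32.56  38.71] y [ 0.36  -0.933  0.024] z [-0.933 -0.36  -0.014] F [0.3 1.3 1.1] w 91.0
grasp [ 440.4 -233.7   62.6] units [ 0.076 -0.063  0.042]
```

View pics/w13.png

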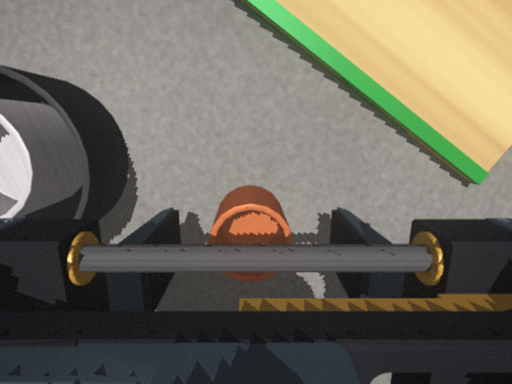

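```bash
python3 -m creep '[[91,[0.07,-0.04,0.02],0],[50,[0,0,0],0],[40,[0,0,0],0],[30,[0,0,0],0],[30,[0,0,0],0],[30,[0,0,0],0],[30,[0,0,0],0],[30,[0,0,0],0],[30,[0,0,0],0]]';python3 -m creep '[[30,[-0.2,0,0],0],[30,[-0.6,0,0],0],[30,[-0.9,0,0],0],[30,[-0.9,0,0],0],[30,[-0.3,0,0],0],[30,[0,-0.3,-0.1],0],[30,[0,-0.7,-0.26],0],[30,[0,-0.9,-0.33],0],[30,[0,-0.6,-0.23],0],[30,[0,-0.2,-0.08],0],[30,[0,0,0],0],[30,[0,0,0],0]]'; python3 - <<'E'
from h import *
rel(431,-85.5,160)
img,K,V=cam("wrist");cv2.imwrite("pics/w14.png",img[:,:,::-1])
E
```

```text
time_s: 11.55
position: [437.4, -230.9, 119.4]
tcp_rot: [[0.021, 0.36, -0.933], [-0.017, -0.933, -0.361], [-1.0, 0.023, -0.013]]
force: [-0.7, 0.2, -1.4]
width: 47.6
time_s: 12.55
position: [429.9, -106.2, 239.0]
tcp_rot: [[0.018, 0.358, -0.933], [-0.015, -0.933, -0.359], [-1.0, 0.021, -0.012]]
force: [0.6, 0.2, -1.3]
width: 47.5
t 12.55 pos [ 429.9 -106.2  239. ] x [ 0.0184 -0.0152] J [-16.67   2.22 130.35  -0.74  46.17  52.82] y [ 0.358 -0.933  0.021] z [-0.933 -0.359 -0.012] F [ 0.6  0.2 -1.3] w 47.5
grasp [ 431.  -107.2  179.1] units [ 0.468 -0.515 -0.189]
```

View pics/w14.png

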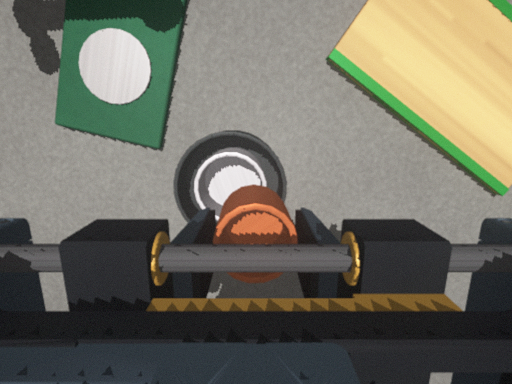

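```bash
python3 - <<'E'
from h import *
img,K,V=cam("wrist")
zoom(img,160,120,160,130,5,"w14z.png")
s=st();z=s["position"][2]
print("held",onz(K,V,(256,244),z-64.4), "edges",onz(K,V,(215,244),z-64.4),onz(K,V,(297,244),z-64.4))
E
```

```text
t 12.65 pos [ 430.  -107.1  239.1] x [ 0.0185 -0.0153] J [-16.77   2.25 130.31  -0.74  46.18  52.8 ] y [ 0.357 -0.934  0.021] z [-0.934 -0.358 -0.012] F [ 0.5 -0.3 -1. ] w 47.9
held [ 431.10760986 -108.93658772  174.73131541] edges [423.01483675 -87.27766883 174.73131541] [ 439.2515591  -130.73247073  174.73131541]
```

View pics/w14z.png

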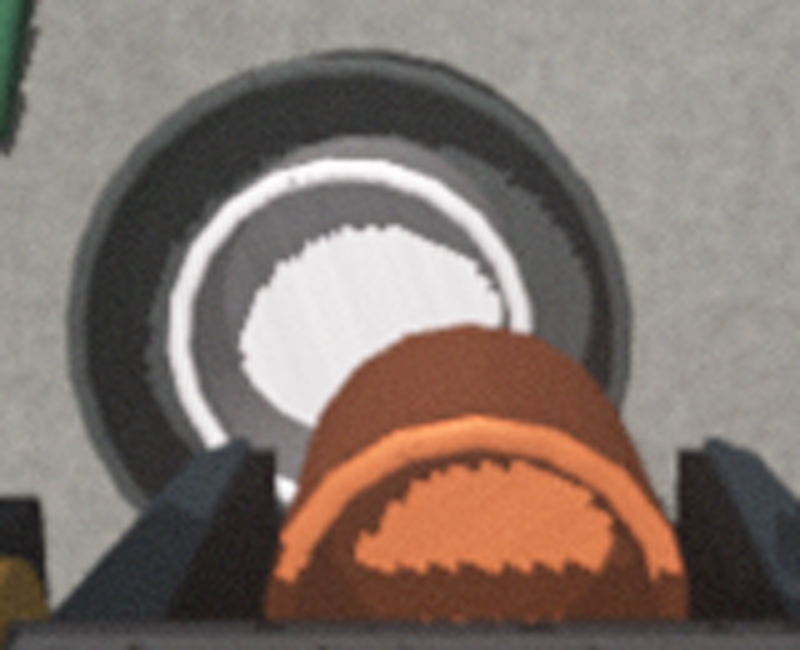

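```bash
python3 - <<'E'
from h import *
img,K,V=cam("wrist")
m=onz(K,V,(230,187),69);print(m,onz(K,V,(193.6,187),69),onz(K,V,(266.4,187),69))
h=np.array([431.1,-108.9,174.7]);d=m-h;d[2]=0
print(d,shift(d))
E
```

```text
[434.13860497 -86.1486462   69.        ] [422.60512991 -55.62111832  69.        ] [ 445.73432679 -116.8409327    69.        ]
[ 3.03860497 22.7513538   0.        ] [-0.007 -0.504 -0.274]
```

```bash
python3 -m creep '[[30,[0.1,-0.15,-0.08],0],[30,[0.25,-0.2,-0.11],0],[30,[0.3,-0.15,-0.08],0],[30,[0.15,0,0],0],[30,[0,0,0],0],[30,[0,0,0],0]]'; python3 - <<'E'
from h import *
st()
img,K,V=cam("wrist");cv2.imwrite("pics/w15.png",img[:,:,::-1])
zoom(img,160,120,200,150,4,"w15z.png")
s=st();z=s["position"][2]
print("held",onz(K,V,(256,244),z-64.4))
E
```

```text
time_s: 13.2
position: [434.2, -85.7, 203.1]
tcp_rot: [[0.018, 0.352, -0.936], [-0.015, -0.936, -0.352], [-1.0, 0.021, -0.011]]
force: [-0.6, -0.1, -0.9]
width: 47.6
t 13.2 pos [434.2 -85.7 203.1] x [ 0.0179 -0.0154] J [-13.91   6.18 131.16  -0.92  41.46  56.16] y [ 0.352 -0.936  0.021] z [-0.936 -0.352 -0.011] F [-0.6 -0.1 -0.9] w 47.6
t 13.25 pos [434.2 -85.7 203.3] x [ 0.018  -0.0155] J [-13.92   6.16 131.16  -0.92  41.46  56.15] y [ 0.352 -0.936  0.021] z [-0.936 -0.352 -0.011] F [-1.4 -0.3 -2.1] w 47.8
held [435.45475875 -88.03419831 138.85033018]
```

View pics/w15z.png

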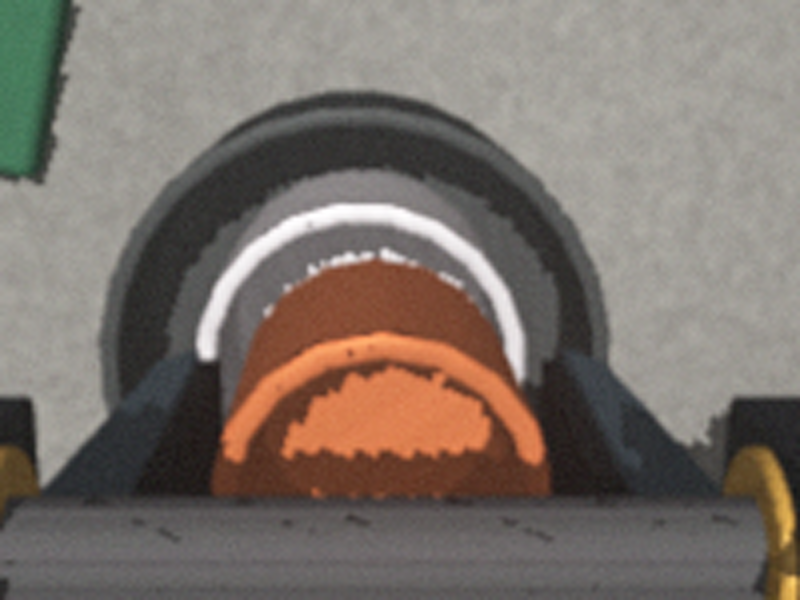

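```bash
python3 - <<'E'
from h import *
img,K,V=cam("wrist")
m=onz(K,V,(250.5,211),69);print(m,onz(K,V,(209.5,211),69),onz(K,V,(291.5,211),69))
d=m-np.array([436,-88.5,69]);print(d,shift(d))
E
```

```text
[433.46106885 -86.06334064  69.        ] [422.22015517 -55.61752817  69.        ] [ 444.77144012 -116.69727776   69.        ]
[-2.53893115  2.43665936  0.        ] [-0.002 -0.079  0.038]
```

```bash
python3 -m creep '[[30,[0.08,-0.07,0.04],0],[30,[0.1,0,0],0],[30,[0.05,0,0],0],[30,[0,0,0],0],[30,[0,0,0],0]]'; python3 - <<'E'
from h import *
img,K,V=cam("wrist")
zoom(img,160,120,200,150,4,"w16z.png")
s=st();z=s["position"][2]
print("held",onz(K,V,(256,244),z-64.4))
E
```

```text
time_s: 13.72
position: [432.3, -84.4, 194.5]
tcp_rot: [[0.021, 0.351, -0.936], [-0.016, -0.936, -0.351], [-1.0, 0.023, -0.014]]
force: [0.2, -0.0, -1.1]
width: 47.5
t 13.77 pos [432.3 -84.4 194.6] x [ 0.0209 -0.0162] J [-13.81   6.93 131.6   -0.96  40.09  56.36] y [ 0.351 -0.936  0.023] z [-0.936 -0.351 -0.014] F [ 0.   0.4 -1.7] w 47.7
held [433.71240454 -86.84422205 130.15840614]
```

View pics/w16z.png

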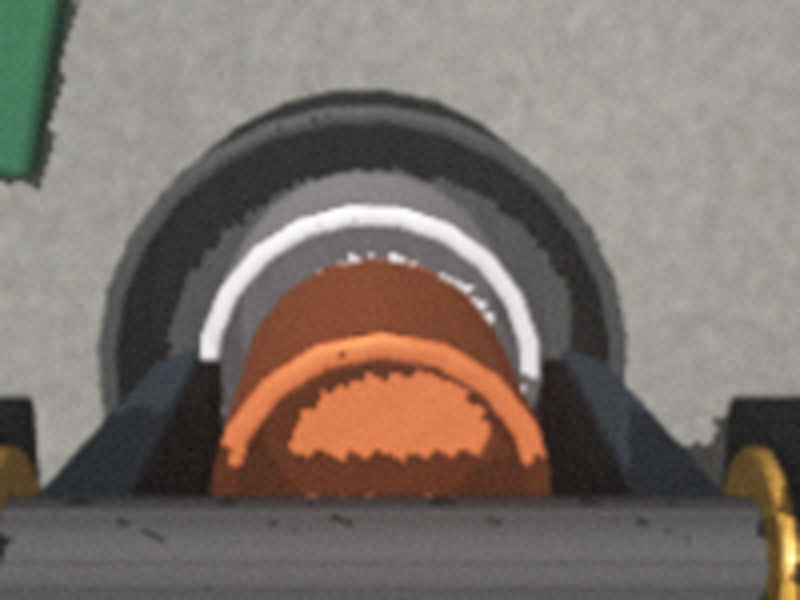

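```bash
python3 -m creep '[[30,[0.1,-0.03,-0.02],0],[30,[0.12,0,0],0],[30,[0.12,0,0],0],[30,[0,0,0],0]]'; python3 -m creep '[[30,[0.1,0,0],0],[30,[0.1,0,0],0],[30,[0.1,0,0],0],[30,[0,0,0],0]]';python3 - <<'E'
from h import *
img,K,V=cam("wrist")
zoom(img,160,120,200,150,4,"w17z.png")
s=st();
E
```

```text
time_s: 14.1
position: [433.3, -83.2, 180.0]
tcp_rot: [[0.022, 0.351, -0.936], [-0.017, -0.936, -0.351], [-1.0, 0.023, -0.015]]
force: [-0.1, 1.1, -0.7]
width: 47.8
time_s: 14.43
position: [433.5, -83.4, 166.3]
tcp_rot: [[0.021, 0.351, -0.936], [-0.016, -0.936, -0.351], [-1.0, 0.023, -0.014]]
force: [-0.5, 1.1, -1.8]
width: 47.8
t 14.48 pos [433.5 -83.4 166.6] x [ 0.0214 -0.0164] J [-13.64  10.39 131.86  -1.05  36.34  56.64] y [ 0.351 -0.936  0.023] z [-0.936 -0.351 -0.014] F [-0.3 -0.4 -0.5] w 47.3
```

View pics/w17z.png

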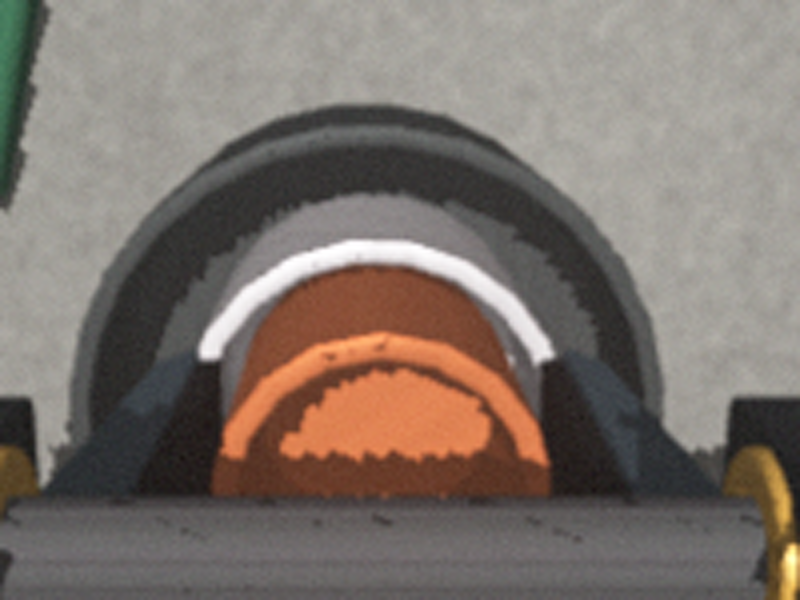

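```bash
python3 -m creep '[[30,[0.1,0,0.03],0],[30,[0.12,0,0],0],[30,[0.08,0,0],0],[30,[0.05,0,0],0],[30,[0,0,0],0]]'; python3 -m creep '[[30,[0.06,0,0],0],[30,[0.05,0,0],0],[30,[0,0,0],0]]';python3 - <<'E'
from h import *
img,K,V=cam("wrist")
zoom(img,160,120,200,150,4,"w18z.png")
s=st();
E
```

```text
time_s: 14.9
position: [432.8, -84.2, 151.3]
tcp_rot: [[0.022, 0.351, -0.936], [-0.016, -0.936, -0.351], [-1.0, 0.023, -0.015]]
force: [0.9, 0.5, -1.5]
width: 47.9
time_s: 15.15
position: [433.3, -84.2, 147.8]
tcp_rot: [[0.021, 0.351, -0.936], [-0.016, -0.936, -0.351], [-1.0, 0.022, -0.014]]
force: [-7.3, 0.7, 18.4]
width: 47.4
t 15.2 pos [433.3 -84.3 147.8] x [ 0.0207 -0.0161] J [-13.77  12.76 132.    -1.1   33.88  56.58] y [ 0.351 -0.936  0.022] z [-0.936 -0.351 -0.014] F [-6.8  0.2 18.3] w 47.4
```

View pics/w18z.png

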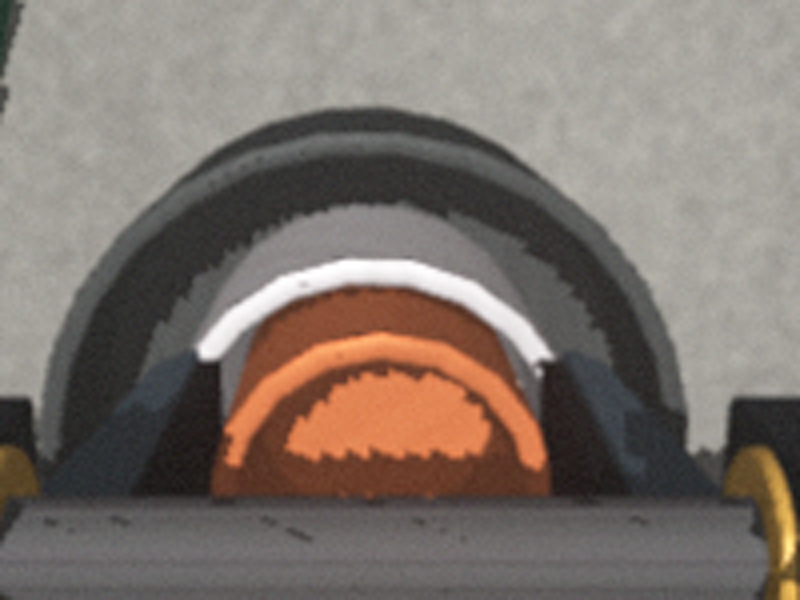

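Contact came at TCP z 147.8 (147.4 expected) with 18 N, so the cup has seated. Next I release and lift.

```bash
python3 -m creep '[[50,[0,0,0],0],[60,[0,0,0],0],[91,[0,0,0],0],[91,[0,0,0],0]]';python3 -m creep '[[91,[-0.2,0,0],0],[91,[-0.6,0,0],0],[91,[-0.8,0,0],0],[91,[-0.8,0,0],0],[91,[-0.5,0,0],0],[91,[0,0,0],0],[91,[0,0,0],0]]'; python3 - <<'E'
from h import *
img,K,V=cam("wrist")
zoom(img,160,120,200,150,4,"w19z.png")
rel(435.5,377.8,133)
E
```

```text
time_s: 15.53
position: [434.0, -84.6, 148.6]
tcp_rot: [[0.022, 0.351, -0.936], [-0.017, -0.936, -0.352], [-1.0, 0.023, -0.015]]
force: [0.4, 1.0, 0.3]
width: 67.0
time_s: 16.12
position: [430.2, -82.1, 271.3]
tcp_rot: [[0.02, 0.351, -0.936], [-0.016, -0.936, -0.351], [-1.0, 0.022, -0.013]]
force: [-0.4, -1.0, -0.6]
width: 90.7
t 16.17 pos [430.3 -82.1 271.1] x [ 0.0198 -0.0158] J [-13.59  -1.53 129.88  -0.8   50.34  56.34] y [ 0.351 -0.936  0.022] z [-0.936 -0.352 -0.013] F [0.7 0.7 0.3] w 91.0
grasp [431.5 -83.1 211.1] units [  1.773 -10.793  -4.118]
```

View pics/w19z.png

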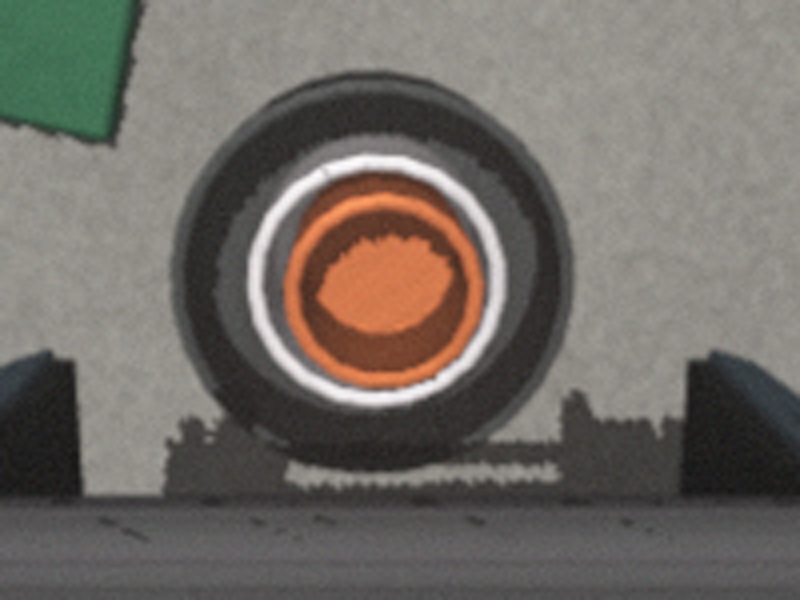

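```bash
python3 -m creep '[[91,[0,-0.4,-0.25],0],[91,[0,-0.8,-0.45],0],[91,[0,-0.9,-0.4],0],[91,[0,-0.9,-0.4],0],[91,[0,-0.9,-0.35],0],[91,[0,-0.9,-0.35],0],[91,[0,-0.9,-0.3],0],[91,[0,-0.9,-0.3],0],[91,[0,-0.9,-0.3],0],[91,[0,-0.8,-0.25],0],[91,[0,-0.5,-0.15],0],[91,[0,0,0],0]]'; python3 - <<'E'
from h import *
rel(435.5,377.8,133)
E
```

```text
time_s: 17.17
position: [432.8, 312.8, 250.5]
tcp_rot: [[0.003, 0.346, -0.938], [-0.022, -0.938, -0.346], [-1.0, 0.022, 0.005]]
force: [-0.2, 0.5, -0.4]
width: 91.2
t 17.17 pos [432.8 312.8 250.5] x [ 0.0032 -0.022 ] J [ 33.77  10.32 119.57  -1.49  50.67 104.44] y [ 0.346 -0.938  0.022] z [-0.938 -0.346  0.005] F [-0.2  0.5 -0.4] w 91.2
grasp [433.  311.5 190.5] units [ 1.402 -1.563 -0.639]
```

```bash
python3 -m creep '[[91,[0,-0.4,-0.16],0],[91,[0,-0.6,-0.25],0],[91,[0,-0.4,-0.16],0],[91,[0,-0.1,-0.05],0],[91,[0,0,0],0],[91,[0,0,0],0]]'; python3 - <<'E'
from h import *
img,K,V=cam("wrist");cv2.imwrite("pics/w20.png",img[:,:,::-1])
rel(435.5,377.8,133);print(proj(K,V,[435.5,377.8,153]))
E
```

```text
time_s: 17.67
position: [432.6, 378.1, 241.3]
tcp_rot: [[-0.006, 0.349, -0.937], [-0.03, -0.937, -0.349], [-1.0, 0.026, 0.016]]
force: [-0.2, 0.4, -0.3]
width: 91.1
t 17.72 pos [432.6 377.8 241.3] x [-0.0062 -0.0297] J [ 39.18  14.88 114.97  -1.4   51.51 109.65] y [ 0.349 -0.937  0.026] z [-0.937 -0.348  0.016] F [-1.2 -0.5 -0. ] w 91.1
grasp [432.2 376.1 181.3] units [ 1.205 -0.043 -0.112]
[252.27347463 222.53714083]
```

View pics/w20.png

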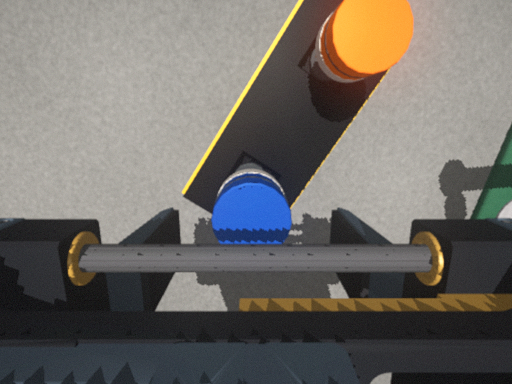

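```bash
python3 -m creep '[[91,[0.15,-0.04,-0.08],0],[91,[0.3,0,0],0],[91,[0.35,0,0],0],[91,[0.25,0,0],0],[91,[0.1,0,0],0],[91,[0,0,0],0],[91,[0,0,0],0]]'; python3 - <<'E'
from h import *
img,K,V=cam("wrist");cv2.imwrite("pics/w21.png",img[:,:,::-1])
rel(435.5,377.8,133)
E
```

```text
time_s: 18.3
position: [435.2, 375.1, 190.2]
tcp_rot: [[-0.007, 0.345, -0.938], [-0.031, -0.938, -0.345], [-1.0, 0.026, 0.017]]
force: [0.7, 0.5, -0.3]
width: 90.8
t 18.35 pos [435.2 375.1 190.3] x [-0.0071 -0.0307] J [ 38.81  19.32 115.81  -1.54  46.3  109.68] y [ 0.346 -0.938  0.026] z [-0.938 -0.345  0.017] F [-0.9 -0.8 -1.2] w 90.8
grasp [434.7 373.3 130.4] units [-0.069 -0.098 -0.055]
```

View pics/w21.png

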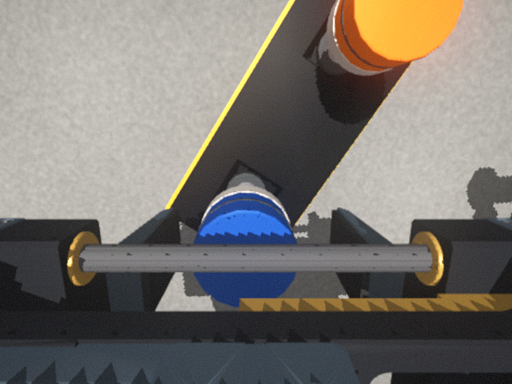

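```bash
python3 - <<'E'
from h import *
img,K,V=cam("wrist")
c=onz(K,V,(245.5,257),153);print(c)
rel(c[0],c[1],133)
E
python3 -m creep '[[91,[0,-0.1,-0.03],0],[91,[0,0,0],0],[91,[0,0,0],0]]'
```

```text
[437.9762027  379.11799039 153.        ]
t 18.4 pos [435.3 375.4 190.7] x [-0.0066 -0.0302] J [ 38.82  19.29 115.79  -1.54  46.3  109.68] y [ 0.346 -0.938  0.026] z [-0.938 -0.345  0.017] F [-0.5 -0.3 -0.2] w 91.1
grasp [434.9 373.5 130.7] units [-0.061 -0.103 -0.119]
time_s: 18.65
position: [435.6, 380.4, 192.0]
tcp_rot: [[-0.005, 0.346, -0.938], [-0.029, -0.938, -0.345], [-1.0, 0.025, 0.015]]
force: [0.3, 0.5, 0.8]
width: 90.7
```

```bash
python3 -m creep '[[70,[0,0,0],0],[60,[0,0,0],0],[55,[0,0,0],0],[50,[0,0,0],0],[40,[0,0,0],0],[40,[0,0,0],0],[40,[0,0,0],0]]';python3 -m creep '[[40,[-0.1,0,0],0],[40,[-0.3,0,0],0],[40,[-0.5,0,0],0],[40,[-0.5,0,0],0],[40,[-0.3,0,0],0],[40,[0,0,0],0],[40,[0,0,0],0]]'; python3 - <<'E'
from h import *
img,K,V=cam("wrist");cv2.imwrite("pics/w22.png",img[:,:,::-1])
img,K,V=cam("scene");zoom(img,270,130,200,180,4,"s22.png")
rel(495,62.7,200)
E
```

```text
time_s: 19.23
position: [435.8, 381.0, 192.9]
tcp_rot: [[-0.004, 0.346, -0.938], [-0.028, -0.938, -0.346], [-1.0, 0.025, 0.013]]
force: [-0.9, 1.1, -0.4]
width: 51.8
time_s: 19.82
position: [435.0, 381.9, 265.2]
tcp_rot: [[-0.006, 0.346, -0.938], [-0.03, -0.938, -0.346], [-1.0, 0.026, 0.016]]
force: [0.3, 0.7, -4.1]
width: 51.9
t 19.92 pos [434.8 381.9 264.4] x [-0.007  -0.0306] J [ 39.34  13.43 113.89  -1.36  54.11 109.92] y [ 0.346 -0.938  0.026] z [-0.938 -0.346  0.017] F [-0.6  0.4 -4.5] w 51.7
grasp [434.4 380.  204.5] units [0.344 7.961 1.319]
```

View pics/w22.png

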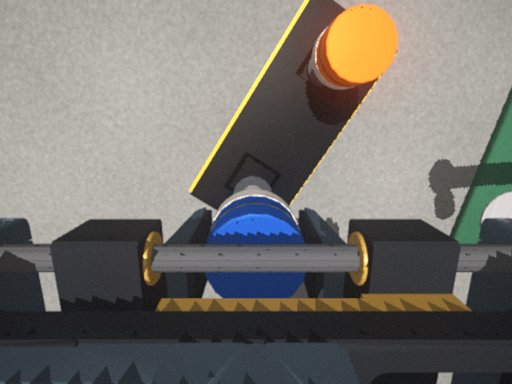

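View pics/s22.png

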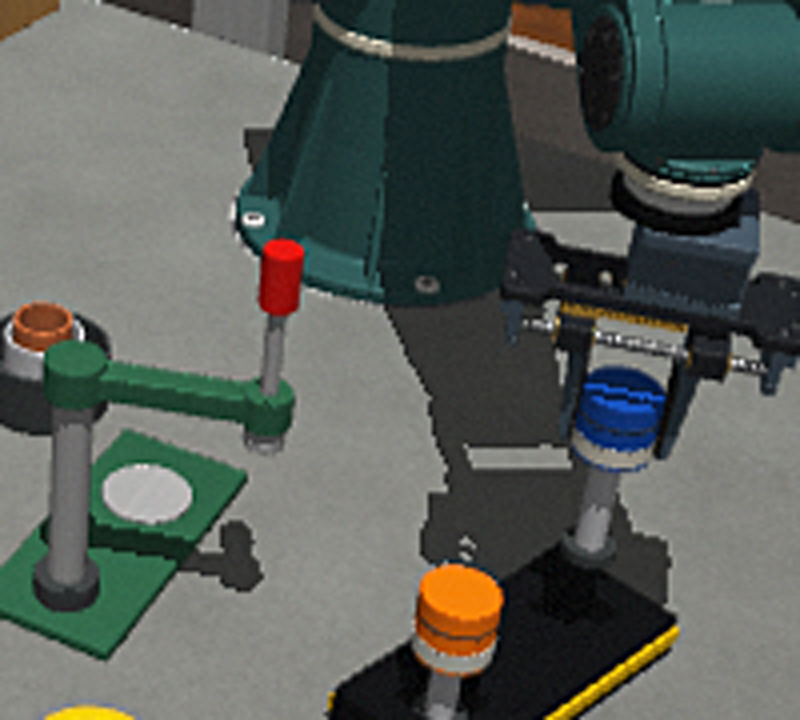

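```bash
python3 -m creep '[[40,[0,0.3,0.1],0],[40,[0,0.6,0.2],0],[40,[0,0.85,0.28],0],[40,[0,0.85,0.28],0],[40,[0,0.85,0.28],0],[40,[0,0.85,0.28],0],[40,[0,0.85,0.1],0],[40,[0,0.85,0],0],[40,[0,0.7,0],0],[40,[0,0.4,0],0],[40,[0,0.1,0],0],[40,[0,0,0],0]]'; python3 - <<'E'
from h import *
img,K,V=cam("wrist");cv2.imwrite("pics/w23.png",img[:,:,::-1])
rel(495,62.7,200)
E
```

```text
time_s: 20.92
position: [470.9, 71.6, 262.9]
tcp_rot: [[-0.022, 0.349, -0.937], [-0.037, -0.937, -0.348], [-0.999, 0.027, 0.034]]
force: [0.4, 0.4, -3.8]
width: 51.9
t 20.97 pos [470.7  72.1 262.9] x [-0.0224 -0.0368] J [  6.69   4.13 125.14  -2.46  52.28  77.81] y [ 0.349 -0.937  0.027] z [-0.937 -0.348  0.034] F [-0.1  0.4 -3.2] w 52.1
grasp [469.3  69.9 202.9] units [ 0.065  0.391 -0.541]
```

View pics/w23.png

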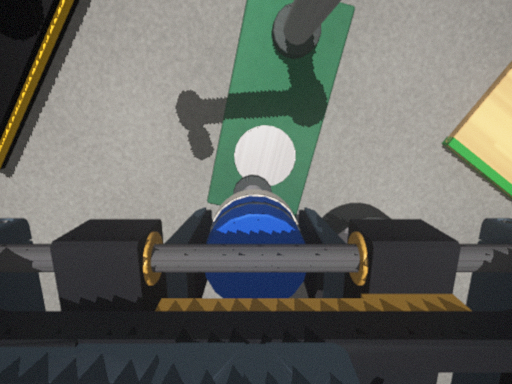

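```bash
python3 - <<'E'
from h import *
img,K,V=cam("wrist");zoom(img,200,110,150,120,5,"w23z.png")
print(onz(K,V,(265,155.5),15),onz(K,V,(235,155.5),15),onz(K,V,(295.5,155.5),15))
E
```

```text
[496.48711129  61.51678033  15.        ] [484.71287991  93.47028758  15.        ] [508.52447495  28.84917132  15.        ]
```

View pics/w23z.png

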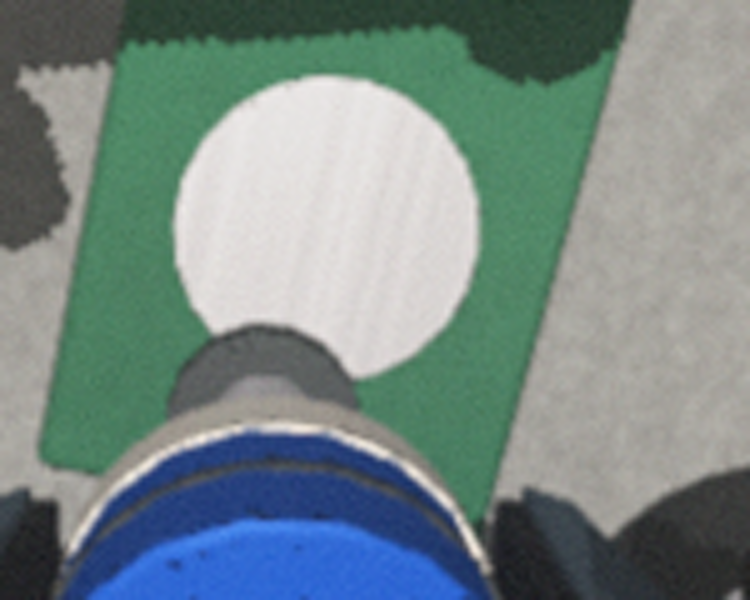

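```bash
python3 - <<'E'
from h import *
img,K,V=cam("wrist");f=onz(K,V,(252.5,192),92);s=st();g=np.array(s["position"])+180*np.array(s["tcp_rot"])[:,0];print(f,"by tilt",g)
d=np.array([496,62,0])-np.array([(f[0]+g[0])/2,(f[1]+g[1])/2,0]);print(d,shift(d))
E
```

```text
t 21.07 pos [470.8  73.3 263.2] x [-0.0217 -0.0366] J [  6.82   4.11 125.12  -2.44  52.28  77.84] y [ 0.351 -0.936  0.027] z [-0.936 -0.35   0.033] F [ 1.   0.3 -3.7] w 51.8
[470.55334359  69.41962173  92.        ] by tilt [466.86538734  66.73696591  83.36364419]
[27.29063453 -6.07829382  0.        ] [-0.009  0.381 -0.586]
```

Slow rows now: shift across while coming down part of the way.

```bash
python3 -m creep '[[40,[0.1,0.1,-0.15],0],[40,[0.2,0.14,-0.2],0],[40,[0.2,0.12,-0.17],0],[40,[0.2,0.03,-0.05],0],[40,[0.2,0,0],0],[40,[0.2,0,0],0],[40,[0.1,0,0],0],[40,[0,0,0],0],[40,[0,0,0],0]]'; python3 - <<'E'
from h import *
img,K,V=cam("wrist");zoom(img,160,90,200,160,4,"w24.png")
s=st();g=np.array(s["position"])+180*np.array(s["tcp_rot"])[:,0];print("foot by tilt",g)
d=np.array([496,62,15])-g;print(d,shift(d),proj(K,V,[496,62,15]))
E
```

```text
time_s: 21.82
position: [496.7, 69.9, 209.6]
tcp_rot: [[-0.023, 0.359, -0.933], [-0.036, -0.933, -0.358], [-0.999, 0.026, 0.034]]
force: [0.7, 0.1, -3.1]
width: 52.1
t 21.87 pos [496.7  69.9 209.7] x [-0.0228 -0.0364] J [  6.08  11.54 123.66  -2.68  46.35  76.97] y [ 0.358 -0.933  0.026] z [-0.933 -0.358  0.034] F [-0.5 -0.3 -4.4] w 52.1
foot by tilt [492.56103267  63.32959564  29.90817725]
[  3.43896733  -1.32959564 -14.90817725] [ 0.372  0.052 -0.081] [256.1986584  187.57552412]
```

View pics/w24.png

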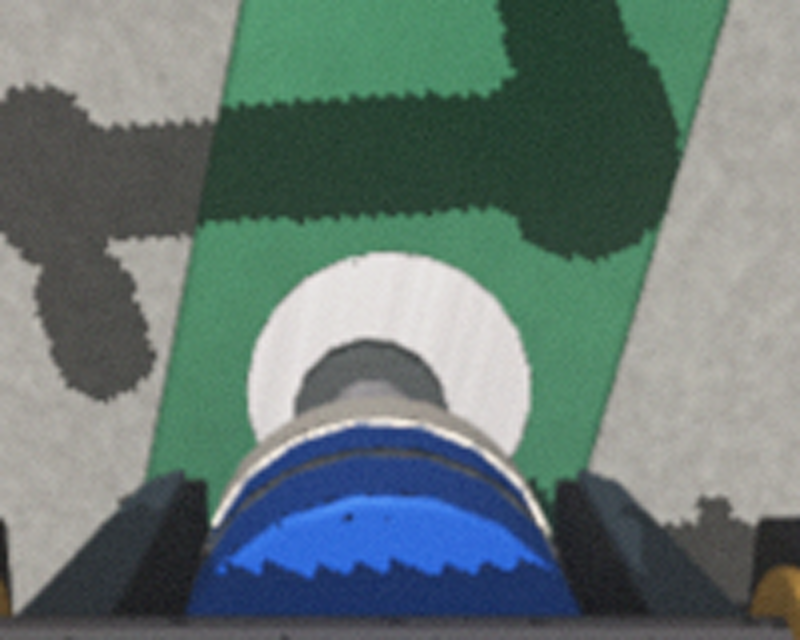

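```bash
python3 -m creep '[[40,[0.06,0.09,-0.1],0],[40,[0.08,0,0],0],[40,[0.06,0,0],0],[40,[0,0,0],0],[40,[0,0,0],0]]'; python3 - <<'E'
from h import *
img,K,V=cam("wrist");zoom(img,160,90,200,160,4,"w25.png")
s=st();g=np.array(s["position"])+180*np.array(s["tcp_rot"])[:,0];print("foot by tilt",g)
E
```

```text
time_s: 22.28
position: [502.6, 67.4, 202.2]
tcp_rot: [[-0.02, 0.358, -0.933], [-0.036, -0.933, -0.357], [-0.999, 0.027, 0.032]]
force: [-0.5, 0.8, -2.5]
width: 51.9
t 22.33 pos [502.6  67.4 202.2] x [-0.0204 -0.0362] J [  5.74  12.72 123.23  -2.73  45.45  76.7 ] y [ 0.358 -0.933  0.027] z [-0.933 -0.357  0.032] F [-0.2  0.1 -3.5] w 51.7
foot by tilt [498.92769777  60.91853721  22.37748522]
```

View pics/w25.png

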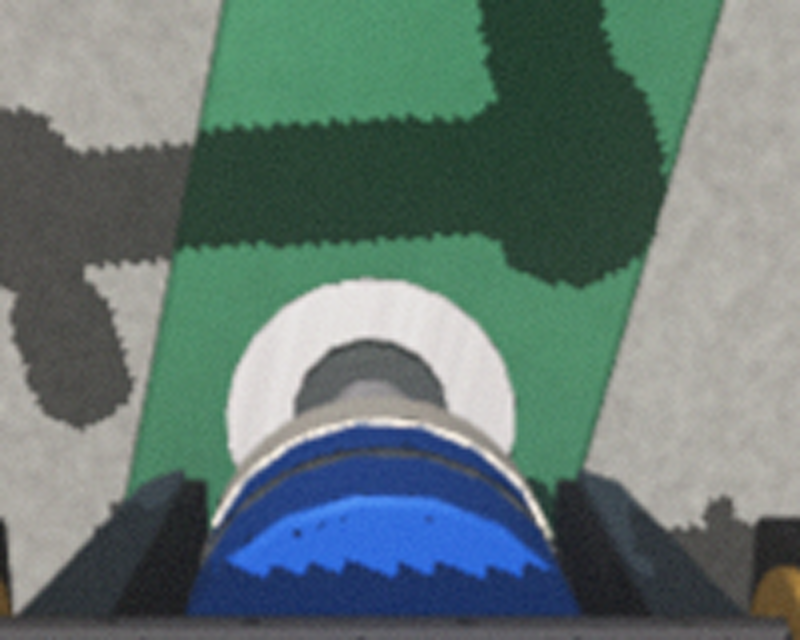

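```bash
python3 -m creep '[[40,[0.06,0,0],0],[40,[0.04,0,0],0],[40,[0,0,0],0]]';python3 -m creep '[[40,[0.04,0,0],0],[40,[0.0,0,0],0]]';python3 -m creep '[[40,[0.03,0,0],0],[40,[0.0,0,0],0]]'
```

```text
time_s: 22.58
position: [502.6, 67.3, 198.1]
tcp_rot: [[-0.02, 0.358, -0.933], [-0.036, -0.933, -0.357], [-0.999, 0.027, 0.031]]
force: [-0.6, 0.1, -2.6]
width: 52.0
time_s: 22.75
position: [502.5, 67.2, 196.3]
tcp_rot: [[-0.02, 0.358, -0.933], [-0.036, -0.933, -0.357], [-0.999, 0.027, 0.032]]
force: [-0.8, 0.5, -3.6]
width: 51.8
time_s: 22.92
position: [502.6, 67.2, 195.2]
tcp_rot: [[-0.02, 0.358, -0.933], [-0.036, -0.933, -0.358], [-0.999, 0.027, 0.031]]
force: [-0.2, 0.7, -4.4]
width: 51.9
```

```bash
python3 -m creep '[[40,[0.04,0,0],0],[40,[0.0,0,0],0]]';python3 -m creep '[[40,[0.03,0,0],0],[40,[0.0,0,0],0]]'
```

```text
time_s: 23.08
position: [504.1, 67.5, 195.4]
tcp_rot: [[-0.017, 0.358, -0.934], [-0.035, -0.933, -0.357], [-0.999, 0.027, 0.028]]
force: [-0.9, -0.1, -3.6]
width: 51.9
time_s: 23.25
position: [504.9, 67.6, 195.1]
tcp_rot: [[-0.015, 0.358, -0.934], [-0.035, -0.933, -0.357], [-0.999, 0.027, 0.027]]
force: [0.1, 0.2, -3.6]
width: 51.6
```

```bash
python3 -m creep '[[40,[0.07,0,0],0],[40,[0.0,0,0],0]]';python3 -m creep '[[40,[0.07,0,0],0]]'
```

```text
time_s: 23.42
position: [506.8, 67.9, 194.5]
tcp_rot: [[-0.011, 0.357, -0.934], [-0.034, -0.934, -0.357], [-0.999, 0.028, 0.023]]
force: [-0.5, -0.6, -3.8]
width: 51.5
time_s: 23.5
position: [508.0, 68.1, 193.2]
tcp_rot: [[-0.009, 0.357, -0.934], [-0.034, -0.934, -0.357], [-0.999, 0.028, 0.02]]
force: [-5.4, 3.7, 41.5]
width: 51.8
```

```bash
python3 -m creep '[[40,[-0.15,0,0.1],0],[40,[0.0,0,0.12],0],[40,[0,0,0],0],[40,[0,0,0],0]]'; python3 - <<'E'
from h import *
img,K,V=cam("wrist");zoom(img,160,90,200,160,4,"w26.png")
s=st();g=np.array(s["position"])+180*np.array(s["tcp_rot"])[:,0];print("foot by tilt",g)
E
```

```text
time_s: 23.83
position: [499.1, 64.9, 198.8]
tcp_rot: [[-0.009, 0.357, -0.934], [-0.034, -0.933, -0.357], [-0.999, 0.028, 0.02]]
force: [0.9, -0.1, -2.4]
width: 51.9
t 23.88 pos [498.9  64.9 198.6] x [-0.0092 -0.0338] J [  5.47  12.56 123.97  -2.69  44.21  76.48] y [ 0.357 -0.934  0.028] z [-0.934 -0.357  0.021] F [-0.3  0.5 -4. ] w 51.6
foot by tilt [497.25031211  58.83281947  18.6905025 ]
```

View pics/w26.png

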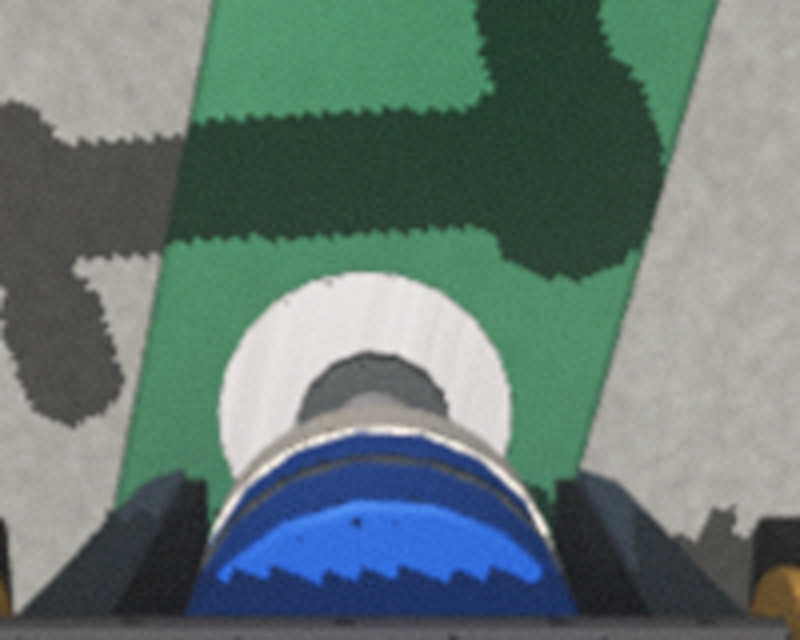

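```bash
python3 -m creep '[[40,[0.08,0,0.02],0],[40,[0.0,0,0],0]]';python3 -m creep '[[40,[0.04,0,0],0],[40,[0.0,0,0],0]]'
```

```text
time_s: 24.05
position: [497.7, 64.4, 194.5]
tcp_rot: [[-0.01, 0.357, -0.934], [-0.034, -0.934, -0.357], [-0.999, 0.028, 0.022]]
force: [-0.3, 0.2, -3.2]
width: 51.8
time_s: 24.22
position: [498.3, 64.6, 193.3]
tcp_rot: [[-0.01, 0.357, -0.934], [-0.033, -0.934, -0.357], [-0.999, 0.028, 0.021]]
force: [-3.1, 1.7, 2.7]
width: 51.4
```

```bash
python3 -m creep '[[52.5,[0,0,0],0],[53,[0,0,0],0],[54,[0,0,0],0],[56,[0,0,0],0],[60,[0,0,0],0],[66,[0,0,0],0],[74,[0,0,0],0],[82,[0,0,0],0]]'; python3 - <<'E'
from h import *
img,K,V=cam("wrist");zoom(img,160,90,200,160,4,"w27.png")
st()
img,K,V=cam("scene");zoom(img,250,130,130,160,4,"s27.png")
E
```

```text
time_s: 24.88
position: [499.1, 64.6, 193.2]
tcp_rot: [[-0.009, 0.357, -0.934], [-0.033, -0.934, -0.357], [-0.999, 0.028, 0.02]]
force: [-0.3, 0.6, -0.4]
width: 76.4
t 24.93 pos [499.1  64.6 193.2] x [-0.0086 -0.0334] J [  5.43  13.11 124.05  -2.7   43.54  76.48] y [ 0.357 -0.934  0.028] z [-0.934 -0.357  0.02 ] F [ 0.1 -0.7 -1.1] w 80.4
```

View pics/w27.png

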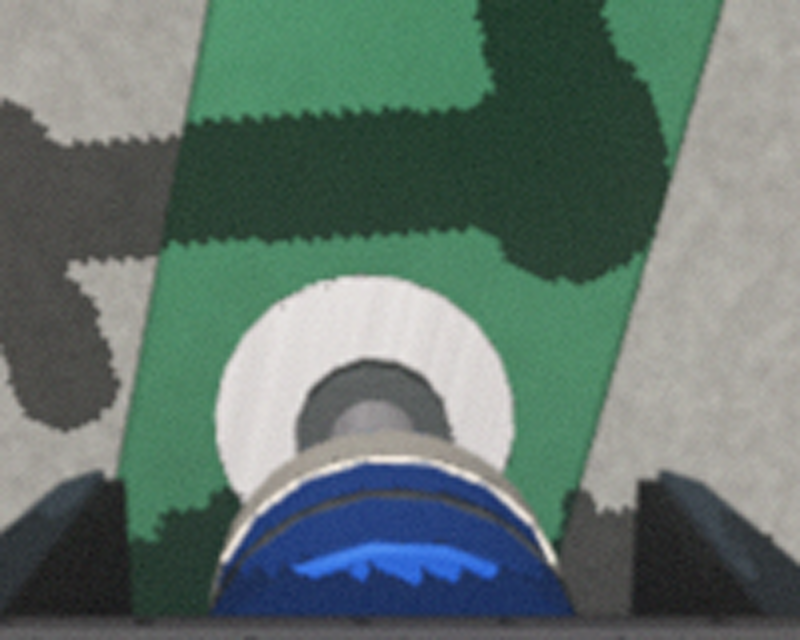

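View pics/s27.png

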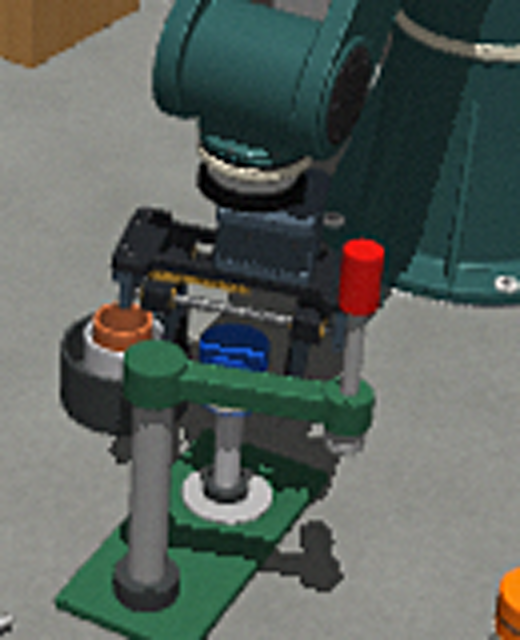

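```bash
python3 -m creep '[[91,[0,0,0],0],[91,[0,0,0],0],[91,[-0.3,0,0],0],[91,[-0.5,0,0],0],[91,[-0.7,0,0],0],[91,[-0.8,0,0],0],[91,[-0.8,0,0],0],[91,[-0.8,0,0],0],[91,[-0.8,0,0],0],[91,[-0.8,0,0],0],[91,[-0.5,0,0],0],[91,[0,0,0],0]]'; python3 - <<'E'
from h import *
img,K,V=cam("wrist");cv2.imwrite("pics/w28.png",img[:,:,::-1])
rel(570.3,197,312)
c=cam("top");zoom(c[0],85,130,200,140,4,"t28.png")
E
```

```text
time_s: 25.98
position: [498.3, 73.0, 451.9]
tcp_rot: [[-0.009, 0.357, -0.934], [-0.033, -0.934, -0.357], [-0.999, 0.027, 0.021]]
force: [0.2, 0.1, 1.3]
width: 91.2
t 26.03 pos [498.1  72.9 450.4] x [-0.0104 -0.033 ] J [  6.36  -5.84 113.77  -1.9   72.88  76.  ] y [ 0.357 -0.934  0.027] z [-0.934 -0.357  0.021] F [ 0.5 -0.2  0.3] w 91.0
grasp [497.5  70.9 390.4] units [ 1.836 -2.345 -2.867]
```

View pics/w28.png

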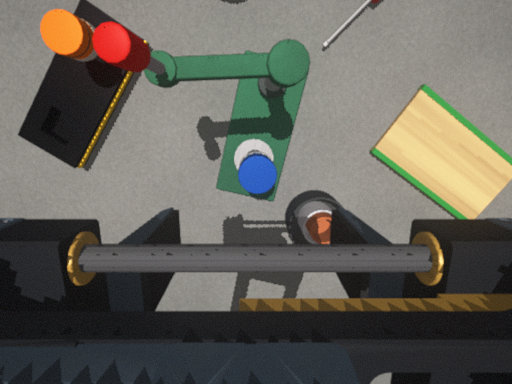

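```bash
python3 - <<'E'
from h import *
img,K,V=cam("wrist");print(onz(K,V,(114,44),329))
c=cam("top");hsv=cv2.cvtColor(c[0],cv2.COLOR_RGB2HSV);H,S,Vv=[hsv[...,i].astype(int) for i in range(3)]
p=(146.9,188.4);r=[ray(K,V,(114,44)),ray(c[1],c[2],p)];print(tri(r))
zoom(img,30,0,150,90,5,"w28z.png")
E
```

```text
[571.2889459  192.59138412 329.        ]
(array([572.93165309, 200.94402699, 311.32117265]), [np.float64(0.9653169454739502), np.float64(0.9653169454740392)])
```

View pics/w28z.png

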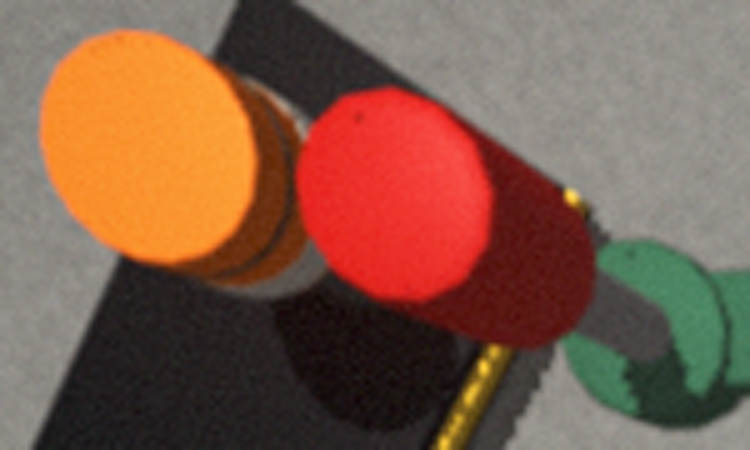

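View pics/t28.png

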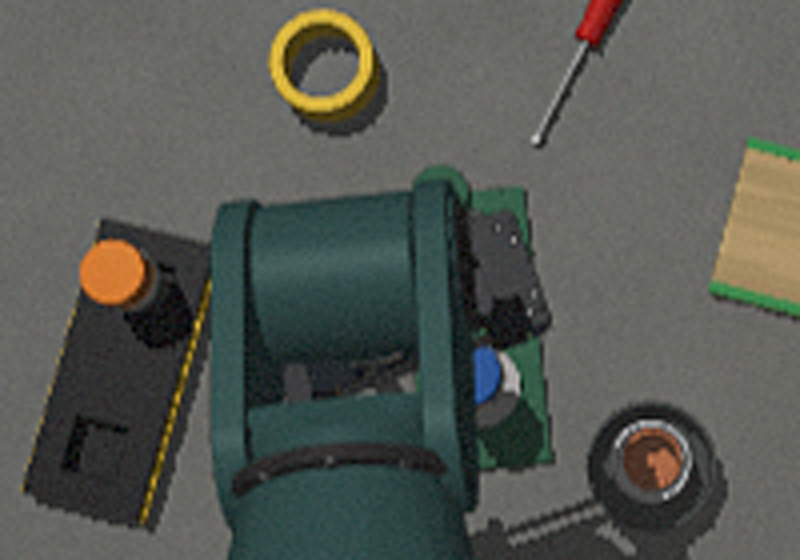

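```bash
python3 - <<'E'
from h import *
img,K,V=cam("wrist");k=onz(K,V,(108.6,38.4),329);print(k)
rel(572,197,330)
E
```

```text
[572.06464101 194.99810129 329.        ]
t 26.23 pos [497.1  72.7 445.1] x [-0.0181 -0.0338] J [  6.35  -5.56 114.06  -1.9   72.76  76.01] y [ 0.357 -0.934  0.025] z [-0.934 -0.357  0.029] F [-0.   0.   0.1] w 91.0
grasp [496.   70.6 385.2] units [ 1.237 -2.305 -2.941]
```

```bash
python3 -m creep '[[91,[0,-0.25,-0.3],0],[91,[0,-0.5,-0.65],0],[91,[0,-0.6,-0.75],0],[91,[0,-0.5,-0.65],0],[91,[0,-0.3,-0.4],0],[91,[0,-0.15,-0.2],0],[91,[0,0,0],0],[91,[0,0,0],0]]'; python3 - <<'E'
from h import *
img,K,V=cam("wrist");cv2.imwrite("pics/w29.png",img[:,:,::-1])
rel(572,196,314);print(proj(K,V,(572,196,329)))
E
```

```text
time_s: 26.9
position: [576.5, 209.5, 428.1]
tcp_rot: [[-0.032, 0.356, -0.934], [-0.038, -0.934, -0.355], [-0.999, 0.024, 0.044]]
force: [-1.2, -0.1, -0.5]
width: 91.1
t 26.95 pos [576.3 209.1 428. ] x [-0.0324 -0.0376] J [ 18.22   7.09 103.01  -1.54  72.35  87.93] y [ 0.355 -0.934  0.024] z [-0.934 -0.354  0.044] F [-0.4 -0.5 -0.7] w 91.1
grasp [574.4 206.9 368.1] units [1.363 0.2   0.092]
[266.50317884 229.07764295]
```

View pics/w29.png

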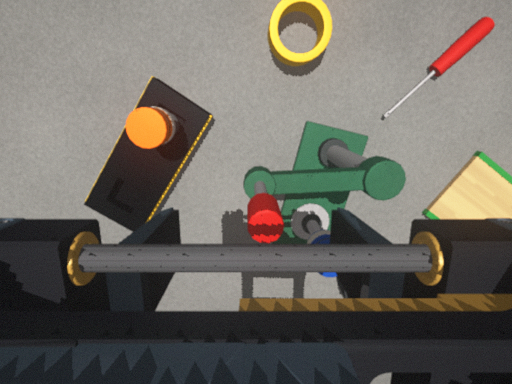

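```bash
python3 -m creep '[[91,[0.05,0.07,0.04],0],[91,[0.07,0.07,0.04],0],[91,[0.08,0.05,0.02],0],[91,[0.08,0,0],0],[91,[0.08,0,0],0],[91,[0.08,0,0],0],[91,[0.08,0,0],0],[91,[0.08,0,0],0],[91,[0.08,0,0],0],[91,[0,0,0],0]]'; python3 - <<'E'
from h import *
rel(572,196,314)
E
```

```text
time_s: 27.78
position: [572.4, 194.5, 399.0]
tcp_rot: [[-0.032, 0.351, -0.936], [-0.038, -0.936, -0.35], [-0.999, 0.024, 0.043]]
force: [0.2, -0.3, -0.2]
width: 91.2
t 27.78 pos [572.4 194.5 399. ] x [-0.0319 -0.0376] J [ 17.04   7.6  105.48  -1.63  69.31  87.09] y [ 0.351 -0.936  0.024] z [-0.936 -0.35   0.043] F [ 0.2 -0.3 -0.2] w 91.2
grasp [570.5 192.2 339.1] units [ 0.622 -0.091 -0.095]
```

```bash
python3 -m creep '[[91,[0.1,-0.08,-0.08],0],[91,[0.2,0,0],0],[91,[0.2,0,0],0],[91,[0.1,0,0],0],[91,[0,0,0],0],[91,[0,0,0],0]]'; python3 - <<'E'
from h import *
img,K,V=cam("wrist");cv2.imwrite("pics/w30.png",img[:,:,::-1])
rel(572,196,314);print(proj(K,V,(572,196,329)))
E
```

```text
time_s: 28.28
position: [573.5, 198.4, 371.4]
tcp_rot: [[-0.033, 0.352, -0.935], [-0.038, -0.936, -0.351], [-0.999, 0.024, 0.044]]
force: [-0.3, 0.2, -0.6]
width: 90.9
t 28.33 pos [573.5 198.4 371.5] x [-0.0328 -0.0379] J [ 17.36   9.29 106.49  -1.65  66.67  87.46] y [ 0.352 -0.936  0.024] z [-0.935 -0.351  0.044] F [ 0.3  0.1 -0.7] w 91.1
grasp [571.6 196.2 311.5] units [-0.062  0.009 -0.006]
[255.00130418 261.62547785]
```

View pics/w30.png

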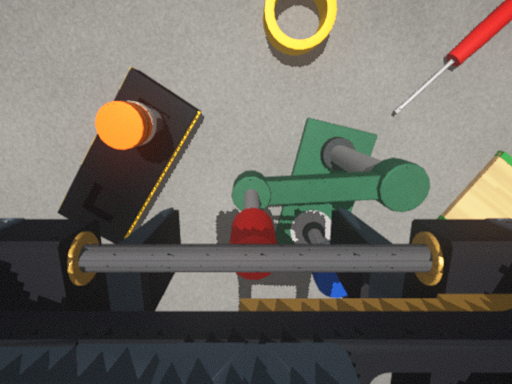

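```bash
python3 -m creep '[[60,[0,0,0],0],[40,[0,0,0],0],[30,[0,0,0],0],[20,[0,0,0],0],[15,[0,0,0],0],[15,[0,0,0],0],[15,[0,0,0],0],[15,[0,0,0],0]]'; python3 -m creep '[[15,[0,0.03,0.15],0],[15,[0,0.07,0.3],0],[15,[0,0.07,0.3],0],[15,[0,0.1,0.3],0]]'; python3 - <<'E'
from h import *
rel(495.5,62,314)
s=env.get_state();g=np.array(s["position"])+60*np.array(s["tcp_rot"])[:,0]
d=g[:2]-np.array([624.5,77]);print("r",np.hypot(*d),"ang",np.degrees(np.arctan2(*d[::-1])))
E
```

```text
time_s: 29.0
position: [574.0, 198.4, 372.9]
tcp_rot: [[-0.031, 0.352, -0.936], [-0.037, -0.936, -0.351], [-0.999, 0.024, 0.042]]
force: [-0.5, -0.1, 0.4]
width: 40.7
time_s: 29.33
position: [534.8, 177.7, 373.9]
tcp_rot: [[-0.037, 0.352, -0.935], [-0.025, -0.936, -0.351], [-0.999, 0.011, 0.043]]
force: [-0.4, 9.0, -5.2]
width: 25.4
t 29.33 pos [534.8 177.7 373.9] x [-0.0369 -0.0251] J [ 16.27   4.9  111.18  -0.86  66.35  86.04] y [ 0.352 -0.936  0.011] z [-0.935 -0.351  0.043] F [-0.4  9.  -5.2] w 25.4
grasp [532.6 176.2 314. ] units [0.105 2.345 1.87 ]
r 135.20404904671082 ang 132.82737536028657
```

```bash
python3 -m creep '[[15,[0,0.16,0.27],0],[15,[0,0.19,0.28],0],[15,[0,0.21,0.25],0],[15,[0,0.22,0.23],0]]'; python3 - <<'E'
from h import *
rel(495.5,62,314)
s=env.get_state();g=np.array(s["position"])+60*np.array(s["tcp_rot"])[:,0]
d=g[:2]-np.array([624.5,77]);print("r",np.hypot(*d),"ang",np.degrees(np.arctan2(*d[::-1])))
img,K,V=cam("scene");zoom(img,250,130,130,160,4,"s31.png")
E
```

```text
time_s: 29.67
position: [498.3, 136.2, 373.5]
tcp_rot: [[-0.049, 0.355, -0.934], [-0.015, -0.935, -0.355], [-0.999, -0.004, 0.051]]
force: [-7.2, 8.6, 0.2]
width: 24.4
t 29.67 pos [498.3 136.2 373.5] x [-0.0491 -0.0148] J [ 12.78   0.32 116.03  -0.22  66.58  82.08] y [ 0.355 -0.935 -0.004] z [-0.934 -0.355  0.051] F [-7.2  8.6  0.2] w 24.4
grasp [495.3 135.4 313.6] units [0.017 1.716 0.647]
r 141.72384543800803 ang 155.68344776931832
```

View pics/s31.png

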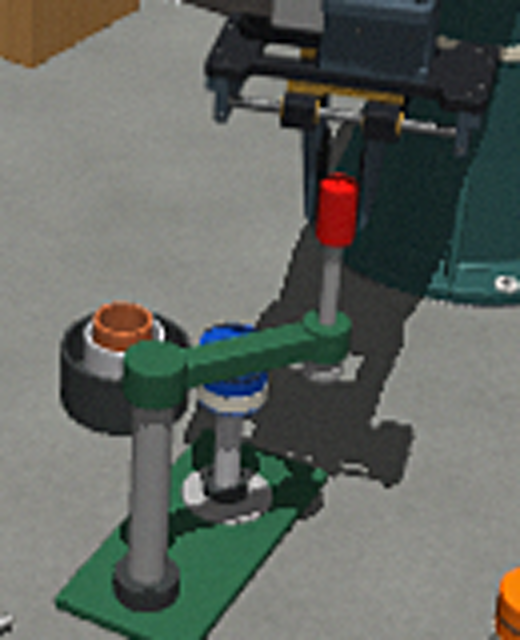

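```bash
python3 -m creep '[[15,[0,0.25,-0.05],0],[15,[0,0.28,0],0],[15,[0,0.28,0.05],0],[15,[0,0.28,0.1],0]]'; python3 - <<'E'
from h import *
rel(495.5,62,314)
s=env.get_state();g=np.array(s["position"])+60*np.array(s["tcp_rot"])[:,0]
d=g[:2]-np.array([624.5,77]);print("r",np.hypot(*d),"ang",np.degrees(np.arctan2(*d[::-1])))
E
```

```text
time_s: 30.05
position: [485.7, 96.4, 362.9]
tcp_rot: [[-0.112, 0.356, -0.928], [-0.003, -0.934, -0.358], [-0.994, -0.038, 0.106]]
force: [-19.6, 7.1, 3.0]
width: 21.4
t 30.05 pos [485.7  96.4 362.9] x [-0.1124 -0.0027] J [  8.23  -0.   117.63   0.82  68.78  76.9 ] y [ 0.356 -0.934 -0.038] z [-0.928 -0.358  0.106] F [-19.6   7.1   3. ] w 21.4
grasp [479.   96.3 303.3] units [-0.31   0.937 -0.048]
r 146.76874990335116 ang 172.45868019488137
```

```bash
python3 -m creep '[[60,[0,0,0],0],[60,[0,0,0],0],[60,[0,0,0],0],[60,[0,0,0],0],[60,[0,0,0],0]]'; python3 - <<'E'
from h import *
rel(495.5,62,314)
img,K,V=cam("wrist");cv2.imwrite("pics/w32.png",img[:,:,::-1])
img,K,V=cam("scene");zoom(img,250,130,130,160,4,"s32.png")
E
```

```text
time_s: 30.47
position: [480.6, 94.5, 361.2]
tcp_rot: [[-0.119, 0.355, -0.927], [-0.003, -0.934, -0.358], [-0.993, -0.04, 0.112]]
force: [0.7, 0.7, -0.2]
width: 52.2
t 30.47 pos [480.6  94.5 361.2] x [-0.119  -0.0025] J [  8.08  -0.32 118.16   0.87  68.96  76.76] y [ 0.355 -0.934 -0.04 ] z [-0.927 -0.358  0.112] F [ 0.7  0.7 -0.2] w 52.2
grasp [473.4  94.4 301.6] units [-0.37   0.94  -0.187]
```

View pics/w32.png

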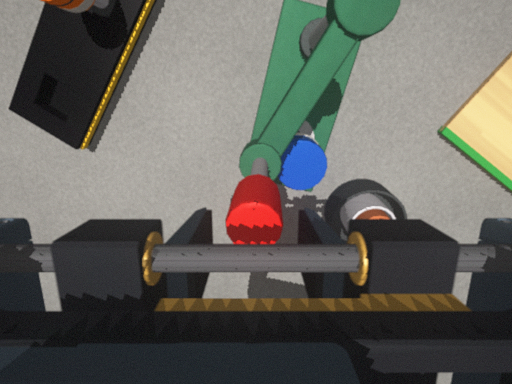

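View pics/s32.png

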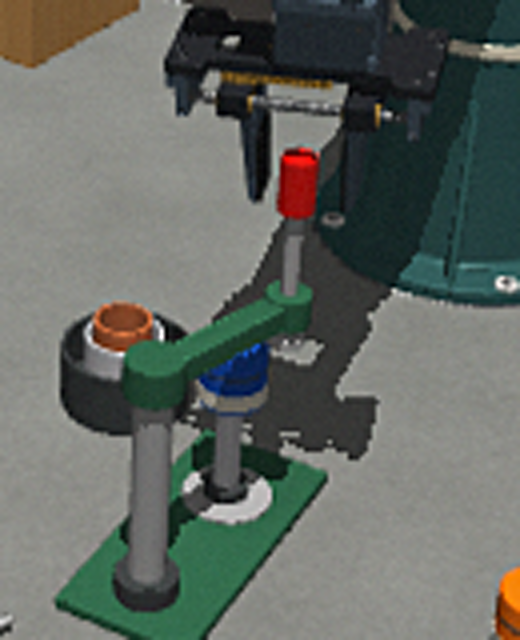

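```bash
python3 -m creep '[[60,[0,0,0.7],0]]';python3 -m creep '[[60,[0,0,0.4],0]]';python3 -m creep '[[60,[0,0,0.2],0]]'; python3 -m creep '[[60,[0,0,0.1],0]]';python3 -m creep '[[60,[0,0,0],0]]'
```

```text
time_s: 30.65
position: [457.0, 85.2, 364.4]
tcp_rot: [[-0.118, 0.356, -0.927], [-0.002, -0.934, -0.358], [-0.993, -0.04, 0.111]]
force: [-0.6, -0.9, -1.2]
width: 60.1
time_s: 30.73
position: [441.1, 79.2, 366.1]
tcp_rot: [[-0.119, 0.356, -0.927], [-0.003, -0.934, -0.359], [-0.993, -0.04, 0.112]]
force: [0.1, 0.2, 0.2]
width: 60.1
time_s: 30.82
position: [432.8, 76.0, 367.2]
tcp_rot: [[-0.118, 0.356, -0.927], [-0.003, -0.934, -0.359], [-0.993, -0.04, 0.112]]
force: [-1.0, -0.5, 0.2]
width: 59.8
time_s: 30.9
position: [428.5, 74.4, 367.9]
tcp_rot: [[-0.118, 0.356, -0.927], [-0.003, -0.934, -0.359], [-0.993, -0.04, 0.111]]
force: [0.2, 0.3, 0.5]
width: 59.9
time_s: 30.98
position: [428.4, 74.3, 368.2]
tcp_rot: [[-0.117, 0.356, -0.927], [-0.003, -0.934, -0.358], [-0.993, -0.039, 0.11]]
force: [-0.4, 1.4, 0.5]
width: 60.3
```

```bash
python3 - <<'E'
from h import *
img,K,V=cam("wrist");cv2.imwrite("pics/w33.png",img[:,:,::-1])
img2,K2,V2=cam("scene");hsv=cv2.cvtColor(img2,cv2.COLOR_RGB2HSV);H,S,Vv=[hsv[...,i].astype(int) for i in range(3)]
for c,s,_ in blobs(((H<6)|(H>174))&(S>170)&(Vv>90),60): print(c,s)
zoom(img,180,120,150,120,5,"w33z.png");st()
E
```

```text
[5.2, 82.8] [0, 49, 16, 59, 548]
[324.1, 175.2] [319, 167, 11, 18, 151]
[203.2, 300.4] [186, 292, 36, 18, 312]
t 31.08 pos [429.   74.5 368.1] x [-0.117  -0.0026] J [  6.52  -6.7  123.35   0.65  70.05  75.25] y [ 0.356 -0.934 -0.04 ] z [-0.927 -0.358  0.11 ] F [ 0.2 -1.3 -0.3] w 59.6
```

View pics/w33z.png

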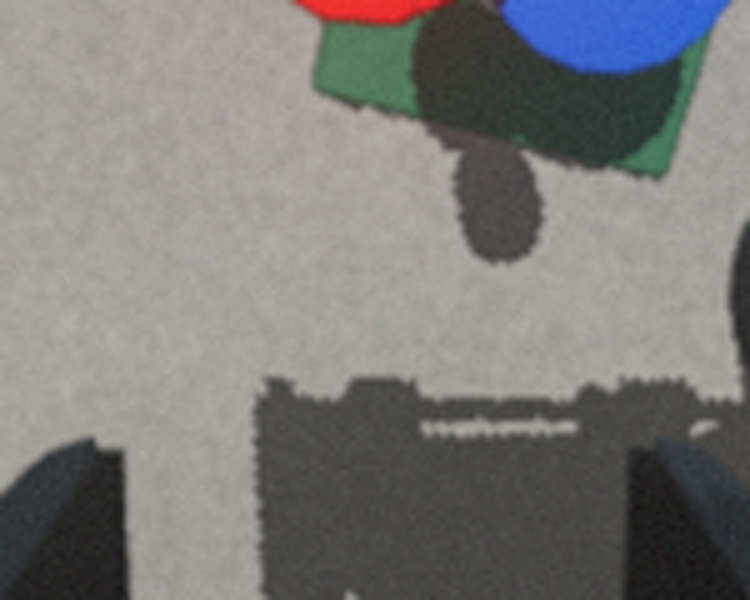

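```bash
python3 - <<'E'
from h import *
img,K,V=cam("wrist");img2,K2,V2=cam("scene")
hsv=cv2.cvtColor(img,cv2.COLOR_RGB2HSV);H,S,Vv=[hsv[...,i].astype(int) for i in range(3)]
for c,s,_ in blobs(((H<6)|(H>174))&(S>170)&(Vv>160),60): print(c,s)
C=np.array([624.5,77])
for q in (5,10,15,20,25,30):
    a=np.radians(186.6-q);p=[*(C+130*np.array([np.cos(a),np.sin(a)])),329]
    print(q,np.round(p,1),"w",np.round(proj(K,V,p),1),"s",np.round(proj(K2,V2,p),1))
E
```

```text
[253.4, 93.3] [223, 61, 62, 65, 3132]
5 [494.6  73.4 329. ] w [317.4 127.2] s [315.2 164.6]
10 [494.7  84.7 329. ] w [291.8 116.4] s [318.7 165.9]
15 [495.9  96.  329. ] w [266.8 103.1] s [322.  167.3]
20 [498.  107.1 329. ] w [242.4  87.1] s [325.  168.8]
25 [501.1 118.  329. ] w [218.6  68.3] s [327.9 170.5]
30 [505.2 128.6 329. ] w [195.4  46.6] s [330.5 172.3]
```

View pics/w33.png

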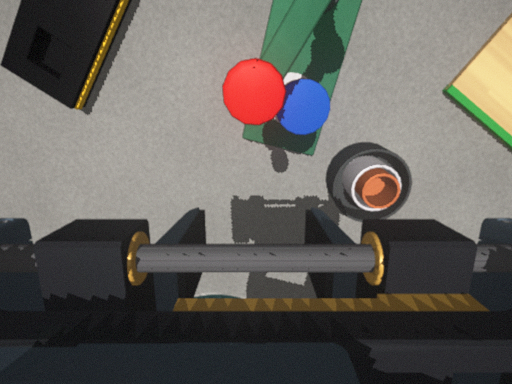

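```bash
python3 -m creep '[[70,[-0.1,0,-0.3],0],[70,[-0.1,0.01,-0.5],0],[70,[-0.1,0.01,-0.5],0],[70,[-0.06,0.01,-0.4],0],[70,[0,0,-0.2],0],[70,[0,0,-0.05],0],[70,[0,0,0],0],[70,[0,0,0],0]]'; python3 - <<'E'
from h import *
img,K,V=cam("wrist");cv2.imwrite("pics/w34.png",img[:,:,::-1])
rel(497,101.5,314)
E
```

```text
time_s: 31.85
position: [511.8, 104.9, 372.8]
tcp_rot: [[-0.118, 0.357, -0.927], [-0.003, -0.933, -0.359], [-0.993, -0.04, 0.112]]
force: [-0.6, -0.8, 0.3]
width: 69.9
t 31.9 pos [511.6 104.8 372.7] x [-0.1185 -0.0027] J [  8.7    2.29 114.22   0.93  70.24  77.29] y [ 0.357 -0.933 -0.04 ] z [-0.927 -0.359  0.112] F [ 0.1 -0.  -0.1] w 70.2
grasp [504.5 104.6 313.2] units [0.001 0.005 0.203]
```

View pics/w34.png

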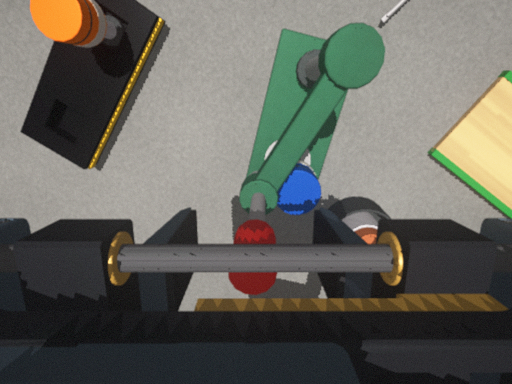

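```bash
python3 -m creep '[[40,[0,0,0],0],[30,[0,0,0],0],[20,[0,0,0],0],[15,[0,0,0],0],[15,[0,0,0],0],[15,[0,0,0],0],[15,[0,0,0],0],[15,[0,0,0],0]]';python3 -m creep '[[15,[0,0,0.1],0],[15,[0,0,0.1],0]]';python3 -m creep '[[15,[0,0,0.15],0],[15,[0,0,0.15],0]]'
```

```text
time_s: 32.57
position: [509.5, 104.0, 373.3]
tcp_rot: [[-0.118, 0.356, -0.927], [-0.003, -0.934, -0.358], [-0.993, -0.04, 0.111]]
force: [-0.5, 0.4, 1.2]
width: 25.7
time_s: 32.73
position: [505.5, 101.0, 374.8]
tcp_rot: [[-0.106, 0.357, -0.928], [-0.003, -0.933, -0.359], [-0.994, -0.035, 0.1]]
force: [30.5, -1.6, -24.1]
width: 25.7
time_s: 32.9
position: [499.7, 95.9, 376.4]
tcp_rot: [[-0.087, 0.359, -0.929], [-0.005, -0.933, -0.36], [-0.996, -0.027, 0.083]]
force: [29.5, -2.4, -17.6]
width: 25.5
```

```bash
python3 -m creep '[[15,[0,0,0.12],0],[15,[0,0,0.12],0],[15,[0,0,0.12],0]]';python3 - <<'E'
from h import *
rel(495.5,96,314)
E
```

```text
time_s: 33.15
position: [493.6, 89.4, 378.0]
tcp_rot: [[-0.06, 0.36, -0.931], [-0.007, -0.933, -0.36], [-0.998, -0.015, 0.059]]
force: [30.2, -1.7, -20.2]
width: 25.5
t 33.15 pos [493.6  89.4 378. ] x [-0.0602 -0.0069] J [ 7.5800e+00 -1.3300e+00  1.1719e+02  7.0000e-02  6.7620e+01  7.6410e+01] y [ 0.36  -0.933 -0.015] z [-0.931 -0.36   0.059] F [ 30.2  -1.7 -20.2] w 25.5
grasp [490.   89.  318.2] units [ 0.094 -0.112 -0.198]
```

```bash
python3 -m creep '[[15,[0,0,0.12],0],[15,[0,0,0.12],0],[15,[0,0,0.12],0]]';python3 - <<'E'
from h import *
rel(495.5,89,314)
img,K,V=cam("wrist");cv2.imwrite("pics/w35.png",img[:,:,::-1])
E
```

```text
time_s: 33.4
position: [487.7, 83.3, 379.3]
tcp_rot: [[-0.032, 0.361, -0.932], [-0.007, -0.933, -0.361], [-0.999, -0.005, 0.033]]
force: [33.2, -0.6, -22.4]
width: 25.4
t 33.4 pos [487.7  83.3 379.3] x [-0.0324 -0.0075] J [  7.07  -2.7  118.34  -0.22  66.26  76.  ] y [ 0.361 -0.933 -0.005] z [-0.932 -0.361  0.033] F [ 33.2  -0.6 -22.4] w 25.4
grasp [485.8  82.9 319.4] units [ 0.125 -0.055 -0.286]
```

View pics/w35.png

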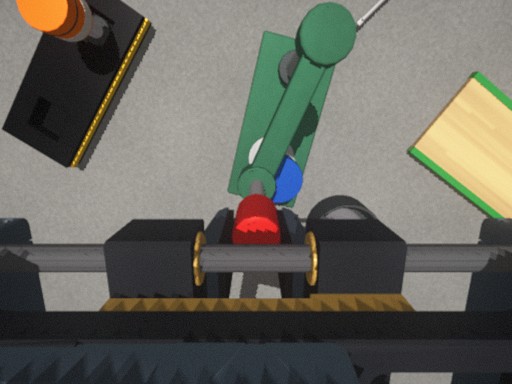

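```bash
python3 -m creep '[[45,[0,0,0],0],[45,[0,0,0],0],[45,[0.06,0,0],0],[45,[0.06,0,-0.2],0],[45,[0,0,-0.2],0],[45,[0,0,-0.1],0],[45,[0,0,0],0],[45,[0,0,0],0]]';python3 - <<'E'
from h import *
rel(495.5,86,314)
img,K,V=cam("wrist");cv2.imwrite("pics/w36.png",img[:,:,::-1])
E
```

```text
time_s: 34.12
position: [508.5, 91.0, 373.3]
tcp_rot: [[-0.03, 0.361, -0.932], [-0.007, -0.933, -0.361], [-1.0, -0.004, 0.031]]
force: [0.3, 0.6, -0.6]
width: 45.0
t 34.12 pos [508.5  91.  373.3] x [-0.0302 -0.0074] J [ 7.6300e+00 -8.0000e-02  1.1644e+02 -2.1000e-01  6.5410e+01  7.6570e+01] y [ 0.361 -0.933 -0.004] z [-0.932 -0.361  0.031] F [ 0.3  0.6 -0.6] w 45.0
grasp [506.7  90.5 313.3] units [-0.007  0.005  0.302]
```

View pics/w36.png

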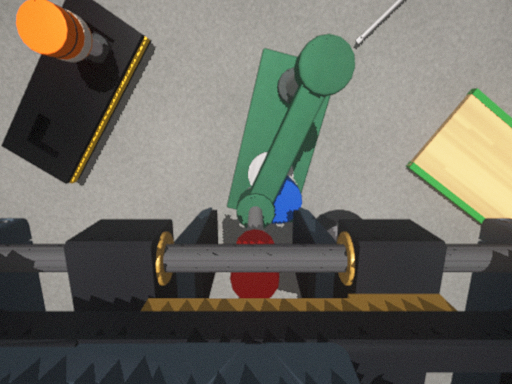

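```bash
python3 -m creep '[[30,[0,0,0],0],[20,[0,0,0.08],0],[15,[0,0,0],0],[15,[0,0,0],0],[15,[0,0,0],0],[15,[0,0,0],0]]';python3 -m creep '[[15,[0,0.05,0.1],0],[15,[0,0.05,0.1],0],[15,[0,0.05,0.1],0]]';python3 - <<'E'
from h import *
rel(495.5,83,314)
E
```

```text
time_s: 34.67
position: [504.8, 89.6, 373.8]
tcp_rot: [[-0.029, 0.361, -0.932], [-0.007, -0.933, -0.361], [-1.0, -0.004, 0.03]]
force: [0.2, 1.1, -0.0]
width: 25.2
time_s: 34.92
position: [500.6, 80.0, 374.8]
tcp_rot: [[-0.011, 0.362, -0.932], [-0.006, -0.932, -0.362], [-1.0, 0.001, 0.013]]
force: [29.8, 3.1, -21.9]
width: 25.5
t 34.92 pos [500.6  80.  374.8] x [-0.0115 -0.0057] J [  6.54  -1.57 117.73  -0.28  64.52  75.42] y [ 0.362 -0.932  0.001] z [-0.932 -0.362  0.013] F [ 29.8   3.1 -21.9] w 25.5
grasp [499.9  79.6 314.8] units [ 0.02  -0.118  0.071]
```

```bash
python3 -m creep '[[15,[0,0.15,0.1],0],[15,[0,0.17,0.06],0],[15,[0,0.15,0.03],0],[15,[0,0.1,0.02],0],[15,[0,0,0],0],[15,[0,0,0],0]]';python3 - <<'E'
from h import *
rel(495.5,62,314)
img,K,V=cam("wrist");cv2.imwrite("pics/w37.png",img[:,:,::-1])
img,K,V=cam("scene");zoom(img,250,130,130,160,4,"s37.png")
E
```

```text
time_s: 35.42
position: [501.8, 62.4, 374.3]
tcp_rot: [[-0.005, 0.358, -0.934], [0.02, -0.933, -0.358], [-1.0, -0.02, -0.002]]
force: [3.3, 0.4, -0.8]
width: 25.3
t 35.42 pos [501.8  62.4 374.3] x [-0.0054  0.0196] J [  4.02  -1.85 118.06   1.27  64.02  72.46] y [ 0.358 -0.933 -0.02 ] z [-0.934 -0.358 -0.002] F [ 3.3  0.4 -0.8] w 25.3
grasp [501.5  63.6 314.3] units [ 0.008 -0.017  0.155]
```

View pics/w37.png

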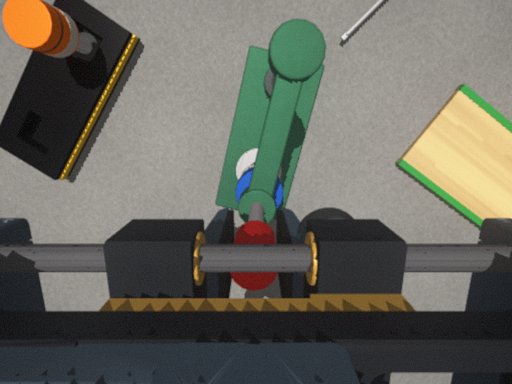

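View pics/s37.png

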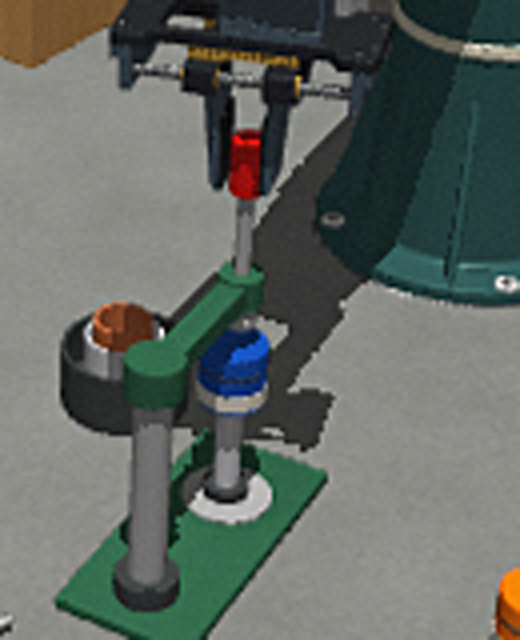

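```bash
python3 -m creep '[[15,[0,0.12,0.04],0],[15,[0,0.1,0.02],0]]';python3 - <<'E'
from h import *
rel(495.5,62,314)
E
```

```text
time_s: 35.68
position: [502.2, 57.9, 374.4]
tcp_rot: [[-0.006, 0.356, -0.935], [0.033, -0.934, -0.356], [-0.999, -0.033, -0.006]]
force: [-4.3, 49.3, 0.5]
width: 24.9
t 35.68 pos [502.2  57.9 374.4] x [-0.0061  0.0331] J [  3.21  -1.88 118.08   2.13  64.05  71.43] y [ 0.356 -0.934 -0.033] z [-0.935 -0.356 -0.006] F [-4.3 49.3  0.5] w 24.9
grasp [501.9  59.8 314.4] units [ 0.014 -0.106  0.129]
```

```bash
python3 -m creep '[[15,[0,-0.06,0],0],[15,[0.1,0,0],0],[15,[0.15,0,0],0],[15,[0.15,0,0],0],[15,[0.1,0,0],0],[15,[0,0,0],0]]';python3 - <<'E'
from h import *
rel(495.5,62,280)
img,K,V=cam("scene");zoom(img,250,130,130,160,4,"s38.png")
E
```

```text
time_s: 36.18
position: [501.6, 61.7, 354.0]
tcp_rot: [[-0.003, 0.356, -0.935], [0.035, -0.934, -0.356], [-0.999, -0.034, -0.009]]
force: [1.8, 0.1, 3.4]
width: 25.3
t 36.18 pos [501.6  61.7 354. ] x [-0.0034  0.0355] J [  3.6   -0.66 119.15   2.32  61.59  71.64] y [ 0.356 -0.934 -0.034] z [-0.935 -0.356 -0.009] F [1.8 0.1 3.4] w 25.3
grasp [501.4  63.9 294. ] units [0.349 0.003 0.157]
```

View pics/s38.png

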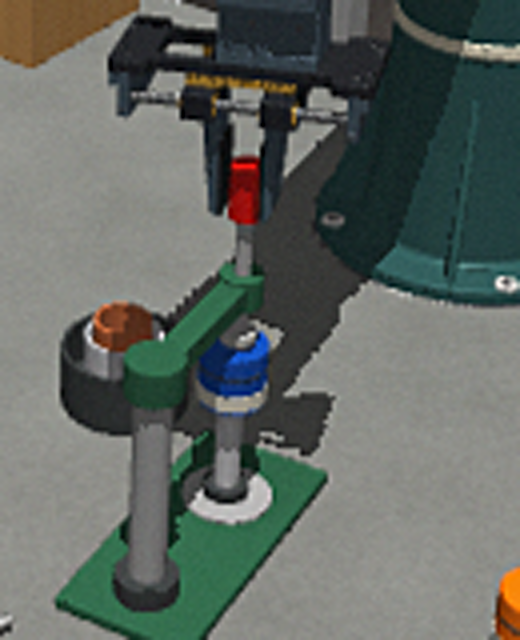

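```bash
python3 -m creep '[[15,[0.1,0,0],0],[15,[0.12,0,0],0],[15,[0.1,0,0],0],[15,[0,0,0],0]]';python3 - <<'E'
from h import *
rel(495.5,62,280)
img,K,V=cam("scene");zoom(img,250,130,130,160,4,"s39.png")
E
```

```text
time_s: 36.57
position: [501.8, 61.8, 340.9]
tcp_rot: [[-0.003, 0.356, -0.935], [0.035, -0.934, -0.356], [-0.999, -0.034, -0.009]]
force: [-0.5, 0.4, 8.2]
width: 25.7
t 36.57 pos [501.8  61.8 340.9] x [-0.0032  0.035 ] J [  3.62   0.25 119.73   2.32  60.09  71.62] y [ 0.356 -0.934 -0.034] z [-0.935 -0.356 -0.009] F [-0.5  0.4  8.2] w 25.7
grasp [501.6  63.9 281. ] units [ 0.023 -0.009  0.159]
```

View pics/s39.png

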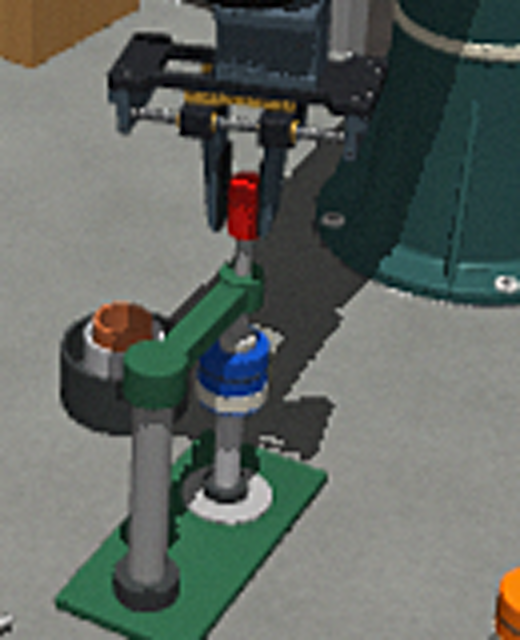

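```bash
python3 -m creep '[[15,[0.06,0,0],0],[15,[0,0,0],0],[15,[0,0,0],0],[15,[0,0,0],0],[15,[0,0,0],0],[15,[0,0,0],0],[15,[0,0,0],0],[15,[0,0,0],0],[15,[0,0,0],0],[15,[0,0,0],0],[15,[0,0,0],0],[15,[0,0,0],0]]'
python3 -m creep '[[15,[-0.1,0,0],0],[15,[-0.2,0,0],0],[15,[-0.25,0,0],0],[15,[-0.2,0,0],0],[15,[-0.1,0,0],0],[15,[0,0,0],0]]';python3 - <<'E'
from h import *
rel(495.5,62,314)
E
```

```text
time_s: 37.62
position: [502.0, 61.8, 339.5]
tcp_rot: [[-0.004, 0.356, -0.935], [0.035, -0.934, -0.356], [-0.999, -0.034, -0.008]]
force: [-2.3, -0.9, 9.2]
width: 24.9
time_s: 38.12
position: [501.9, 61.0, 375.0]
tcp_rot: [[-0.005, 0.356, -0.935], [0.037, -0.934, -0.356], [-0.999, -0.036, -0.008]]
force: [0.1, 1.6, -0.7]
width: 25.4
t 38.12 pos [501.9  61.  375. ] x [-0.0052  0.0366] J [  3.5   -1.93 118.08   2.35  64.04  71.63] y [ 0.356 -0.934 -0.036] z [-0.935 -0.356 -0.008] F [ 0.1  1.6 -0.7] w 25.4
grasp [501.6  63.2 315. ] units [ 0.025 -0.025  0.154]
```

```bash
cat >> h.py <<'E'
def arc():
    s=env.get_state();R=np.array(s["tcp_rot"]);g=np.array(s["position"])+60*R[:,0]
    d=g[:2]-np.array([624.5,77]);st();print("grasp",np.round(g,1),"r",round(np.hypot(*d),1),"q",round(186.6-np.degrees(np.arctan2(*d[::-1]))%360,1))
E
python3 -m creep '[[15,[0,-0.15,-0.03],0],[15,[0,-0.25,-0.06],0],[15,[0,-0.25,-0.09],0],[15,[0,-0.25,-0.12],0],[15,[0,-0.24,-0.13],0]]';python3 -c 'from h import *;arc()'
```

```text
time_s: 38.53
position: [500.5, 109.1, 374.5]
tcp_rot: [[-0.007, 0.352, -0.936], [0.03, -0.935, -0.352], [-1.0, -0.031, -0.004]]
force: [2.9, -5.5, -0.7]
width: 25.4
t 38.53 pos [500.5 109.1 374.5] x [-0.0074  0.0304] J [  9.02  -1.21 117.42   1.99  63.95  77.53] y [ 0.352 -0.935 -0.031] z [-0.936 -0.352 -0.004] F [ 2.9 -5.5 -0.7] w 25.4
grasp [500.  110.9 314.6] r 129.0 q 21.8
```

Tracking the arc well; continuing.

```bash
python3 -m creep '[[15,[0,-0.23,-0.16],0],[15,[0,-0.22,-0.18],0],[15,[0,-0.2,-0.2],0],[15,[0,-0.18,-0.21],0],[15,[0,-0.15,-0.23],0]]';python3 -c 'from h import *;arc()'
```

```text
time_s: 38.95
position: [522.8, 160.9, 373.2]
tcp_rot: [[-0.009, 0.351, -0.936], [0.022, -0.936, -0.351], [-1.0, -0.024, 0.0]]
force: [1.3, -8.5, 1.2]
width: 25.9
t 38.95 pos [522.8 160.9 373.2] x [-0.0086  0.022 ] J [ 14.19   2.48 113.83   1.5   63.87  82.97] y [ 0.351 -0.936 -0.024] z [-0.936 -0.351  0.   ] F [ 1.3 -8.5  1.2] w 25.9
grasp [522.3 162.2 313.3] r 133.1 q 46.4
```

```bash
python3 -m creep '[[15,[0,-0.11,-0.27],0],[15,[0,-0.09,-0.3],0],[15,[0,-0.06,-0.3],0],[15,[0,-0.03,-0.3],0],[15,[0,0,-0.2],0]]';python3 -c 'from h import *;arc()'
```

```text
time_s: 39.37
position: [568.2, 193.6, 369.3]
tcp_rot: [[-0.02, 0.35, -0.937], [0.017, -0.936, -0.35], [-1.0, -0.023, 0.012]]
force: [-5.5, 0.9, 2.8]
width: 25.3
t 39.37 pos [568.2 193.6 369.3] x [-0.0198  0.0175] J [ 16.19   8.21 107.97   1.41  64.63  85.07] y [ 0.35  -0.936 -0.023] z [-0.937 -0.35   0.012] F [-5.5  0.9  2.8] w 25.3
grasp [567.  194.7 309.3] r 131.0 q 70.6
```

```bash
python3 -m creep '[[15,[0,0,0],0],[50,[0,0,0],0],[50,[0,0,0],0],[50,[0,0,0],0],[60,[-0.3,0,0],0],[91,[-0.5,0,0],0],[91,[-0.6,0,0],0],[91,[-0.4,0,0],0],[91,[-0.1,0,0],0],[91,[0,0,0],0],[91,[0,0,0],0]]';python3 - <<'E'
from h import *
arc();rel(497,64,320)
c=cam("top");zoom(c[0],85,130,200,140,4,"t40.png")
img,K,V=cam("wrist");cv2.imwrite("pics/w40.png",img[:,:,::-1])
E
```

```text
time_s: 40.28
position: [568.4, 191.6, 450.8]
tcp_rot: [[-0.019, 0.35, -0.937], [0.019, -0.937, -0.35], [-1.0, -0.024, 0.011]]
force: [-0.4, -0.7, -0.4]
width: 89.2
t 40.28 pos [568.4 191.6 450.8] x [-0.019   0.0187] J [ 15.98   4.19 103.83   1.39  72.73  85.07] y [ 0.35  -0.937 -0.024] z [-0.937 -0.35   0.011] F [-0.4 -0.7 -0.4] w 89.2
grasp [567.3 192.7 390.8] r 129.1 q 70.3
t 40.28 pos [568.4 191.6 450.8] x [-0.019   0.0187] J [ 15.98   4.19 103.83   1.39  72.73  85.07] y [ 0.35  -0.937 -0.024] z [-0.937 -0.35   0.011] F [-0.4 -0.7 -0.4] w 89.2
grasp [567.3 192.7 390.8] units [1.744 2.442 2.753]
```

View pics/w40.png

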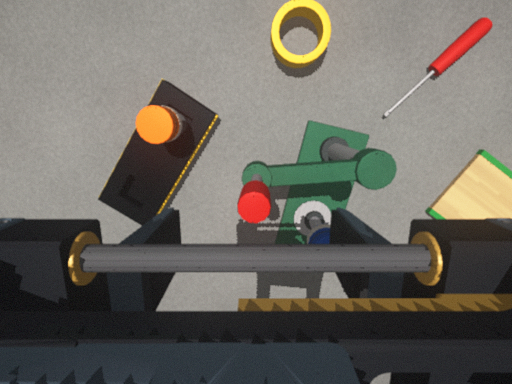

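View pics/t40.png

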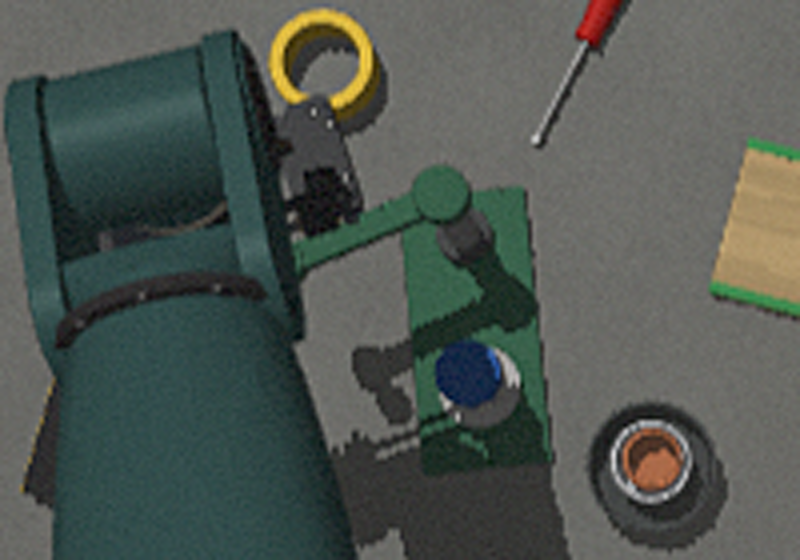

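```bash
python3 -m creep '[[91,[0,0.2,0.2],0],[91,[0,0.45,0.5],0],[91,[0,0.5,0.6],0],[91,[0,0.5,0.6],0],[91,[0,0.4,0.45],0],[91,[0,0.25,0.25],0],[91,[0,0.1,0.1],0],[91,[0,0,0],0],[91,[0,0,0],0]]';python3 - <<'E'
from h import *
c=cam("top");p=onz(c[1],c[2],((469.5)/4-.5+85,(374.5)/4-.5+130),155);print(p)
rel(p[0],p[1],135)
img,K,V=cam("wrist");cv2.imwrite("pics/w41.png",img[:,:,::-1])
E
```

```text
time_s: 41.13
position: [493.3, 56.3, 440.4]
tcp_rot: [[-0.032, 0.351, -0.936], [0.016, -0.936, -0.351], [-0.999, -0.027, 0.025]]
force: [-1.1, -0.0, 0.3]
width: 91.0
[492.61287306  58.56275905 155.        ]
t 41.18 pos [493.4  56.5 440.4] x [-0.0324  0.0162] J [  3.45  -5.81 114.77   1.09  72.85  72.54] y [ 0.351 -0.936 -0.027] z [-0.936 -0.352  0.025] F [ 0.5 -0.  -0.7] w 91.0
grasp [491.5  57.5 380.5] units [ 6.132  0.148 -0.186]
```

View pics/w41.png

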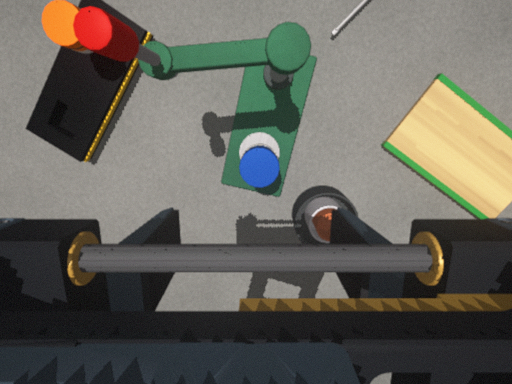

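```bash
python3 - <<'E'
from h import *
img,K,V=cam("wrist");print(onz(K,V,(260,167),155))
E
python3 -m creep '[[91,[0.3,0,0],0],[91,[0.6,0.03,-0.03],0],[91,[0.7,0.03,-0.03],0],[91,[0.8,0.03,-0.03],0],[91,[0.7,0.03,-0.03],0],[91,[0.5,0,0],0],[91,[0.3,0,0],0],[91,[0.1,0,0],0],[91,[0,0,0],0],[91,[0,0,0],0]]';python3 - <<'E'
from h import *
rel(494,59,135)
img,K,V=cam("wrist");cv2.imwrite("pics/w42.png",img[:,:,::-1])
E
```

```text
[496.30856621  58.08598376 155.        ]
time_s: 42.12
position: [495.2, 61.9, 267.7]
tcp_rot: [[-0.033, 0.359, -0.933], [0.016, -0.933, -0.359], [-0.999, -0.027, 0.025]]
force: [0.2, -1.1, 0.3]
width: 91.0
t 42.12 pos [495.2  61.9 267.7] x [-0.0332  0.0163] J [  4.05   5.96 122.48   1.32  53.4   72.2 ] y [ 0.359 -0.933 -0.027] z [-0.933 -0.359  0.025] F [ 0.2 -1.1  0.3] w 91.0
grasp [493.2  62.9 207.8] units [ 1.816  0.147 -0.029]
```

View pics/w42.png

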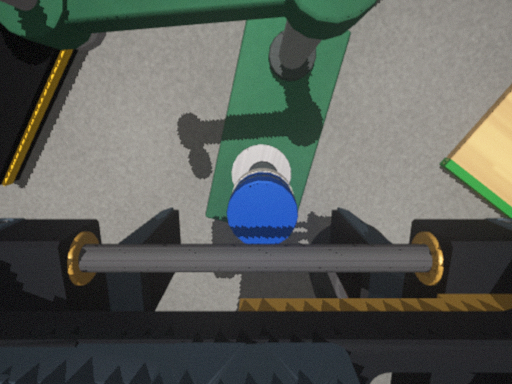

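```bash
python3 - <<'E'
from h import *
img,K,V=cam("wrist");p=onz(K,V,(262.5,209),155);print(p);rel(p[0],p[1],135)
E
python3 -m creep '[[91,[0.2,0.06,-0.04],0],[91,[0.35,0.06,-0.04],0],[91,[0.4,0.03,0],0],[91,[0.35,0,0],0],[91,[0.25,0,0],0],[91,[0.1,0,0],0],[91,[0,0,0],0],[91,[0,0,0],0]]';python3 - <<'E'
from h import *
rel(495.5,59,135)
img,K,V=cam("wrist");cv2.imwrite("pics/w43.png",img[:,:,::-1])
E
```

```text
[499.16305062  60.06084186 155.        ]
t 42.22 pos [495.6  61.8 268.5] x [-0.0318  0.0164] J [  4.03   5.9  122.45   1.33  53.41  72.19] y [ 0.359 -0.933 -0.027] z [-0.933 -0.359  0.024] F [-0.6 -0.7  0.4] w 91.0
grasp [493.6  62.8 208.5] units [ 1.832  0.163 -0.148]
time_s: 42.88
position: [503.4, 58.2, 203.5]
tcp_rot: [[-0.02, 0.359, -0.933], [0.017, -0.933, -0.359], [-1.0, -0.023, 0.012]]
force: [0.6, -0.7, -0.0]
width: 91.1
t 42.88 pos [503.4  58.2 203.5] x [-0.0197  0.0171] J [  3.56  12.43 123.41   1.48  45.24  71.47] y [ 0.359 -0.933 -0.023] z [-0.933 -0.359  0.012] F [ 0.6 -0.7 -0. ] w 91.1
grasp [502.2  59.2 143.6] units [ 0.217 -0.051  0.155]
```

View pics/w43.png

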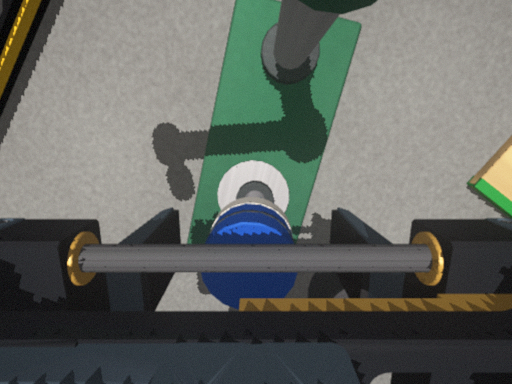

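```bash
python3 -m creep '[[91,[0.15,-0.07,0.08],0],[91,[0.07,0,0],0],[91,[0,0,0],0],[70,[0,0,0],0],[60,[0,0,0],0],[55,[0,0,0],0],[50,[0,0,0],0],[40,[0,0,0],0],[40,[0,0,0],0],[40,[0,0,0],0],[40,[0,0,0],0]]';python3 - <<'E'
from h import *
rel(495.5,59,135)
img,K,V=cam("wrist");cv2.imwrite("pics/w44.png",img[:,:,::-1])
E
```

```text
time_s: 43.85
position: [500.1, 60.0, 196.6]
tcp_rot: [[-0.015, 0.359, -0.933], [0.017, -0.933, -0.359], [-1.0, -0.021, 0.008]]
force: [-1.0, -1.3, -0.5]
width: 51.7
t 43.85 pos [500.1  60.  196.6] x [-0.0151  0.0171] J [  3.8   12.8  123.95   1.49  44.06  71.66] y [ 0.359 -0.933 -0.021] z [-0.933 -0.359  0.008] F [-1.  -1.3 -0.5] w 51.7
grasp [499.2  61.  136.6] units [0.041 0.015 0.104]
```

View pics/w44.png

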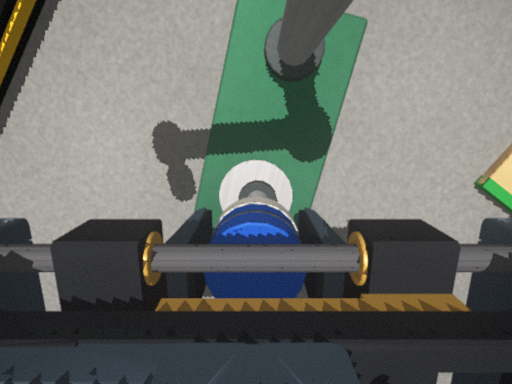

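```bash
python3 -m creep '[[40,[-0.1,0,0],0],[40,[-0.3,0,0],0],[40,[-0.5,0,0],0],[40,[-0.5,0,0],0],[40,[-0.3,0,0],0],[40,[0,0,0],0],[40,[0,0.2,-0.02],0]]';python3 -m creep '[[40,[0,0.4,-0.04],0],[40,[0,0.6,-0.06],0],[40,[0,0.75,-0.07],0],[40,[0,0.75,-0.07],0],[40,[0,0.75,-0.07],0],[40,[0,0.75,-0.07],0],[40,[0,0.75,-0.07],0],[40,[0,0.6,-0.06],0],[40,[0,0.4,-0.04],0],[40,[0,0.2,0],0],[40,[0,0,0],0]]';python3 - <<'E'
from h import *
rel(632,-206,200)
img,K,V=cam("wrist");cv2.imwrite("pics/w45.png",img[:,:,::-1])
img,K,V=cam("scene");cv2.imwrite("pics/s45.png",img[:,:,::-1])
E
```

```text
time_s: 44.48
position: [503.0, 52.0, 269.5]
tcp_rot: [[-0.019, 0.36, -0.933], [0.017, -0.933, -0.36], [-1.0, -0.023, 0.011]]
force: [0.4, 0.0, -3.8]
width: 51.8
time_s: 45.4
position: [611.2, -177.3, 255.4]
tcp_rot: [[-0.027, 0.361, -0.932], [0.019, -0.932, -0.362], [-0.999, -0.028, 0.018]]
force: [0.2, 0.2, -3.7]
width: 51.5
t 45.4 pos [ 611.2 -177.3  255.4] x [-0.0273  0.0194] J [-18.44  19.2  107.3    0.68  55.34  49.97] y [ 0.361 -0.932 -0.028] z [-0.932 -0.362  0.018] F [ 0.2  0.2 -3.7] w 51.5
grasp [ 609.6 -176.1  195.5] units [-0.143  0.896 -0.25 ]
```

View pics/w45.png

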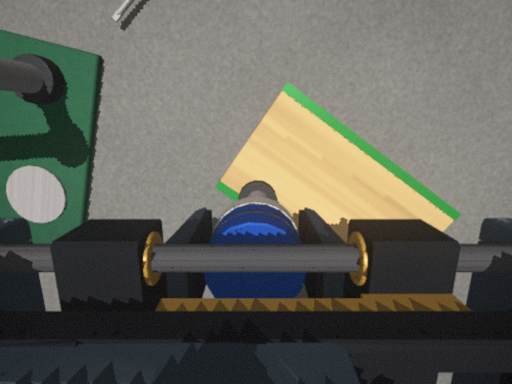

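View pics/s45.png

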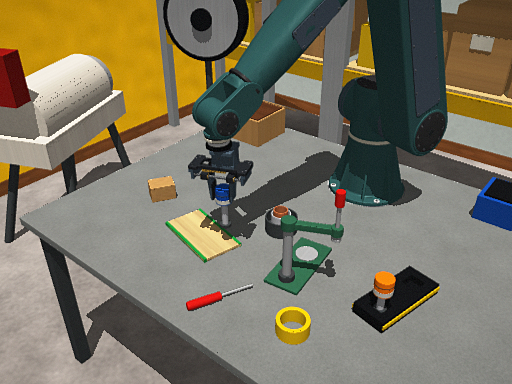

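```bash
python3 -m creep '[[40,[0,0.2,-0.06],0],[40,[0.1,0.35,-0.1],0],[40,[0.2,0.25,-0.07],0],[40,[0.25,0.1,0],0],[40,[0.2,0,0],0],[40,[0.1,0,0],0],[40,[0,0,0],0],[40,[0,0,0],0]]';python3 - <<'E'
from h import *
rel(632,-206,134)
img,K,V=cam("wrist");zoom(img,130,60,250,200,3,"w46.png")
s=env.get_state();print(np.array(s["position"])+180*np.array(s["tcp_rot"])[:,0])
E
```

```text
time_s: 46.17
position: [632.1, -204.1, 215.4]
tcp_rot: [[-0.03, 0.365, -0.93], [0.021, -0.93, -0.366], [-0.999, -0.03, 0.02]]
force: [0.1, -0.9, -2.6]
width: 51.4
t 46.17 pos [ 632.1 -204.1  215.4] x [-0.0299  0.0208] J [-20.06  24.51 104.67   0.67  52.84  48.07] y [ 0.365 -0.93  -0.03 ] z [-0.93  -0.366  0.02 ] F [ 0.1 -0.9 -2.6] w 51.4
grasp [ 630.3 -202.9  155.4] units [ 0.532  0.104 -0.021]
[ 626.66807277 -200.33238256   35.57118942]
```

View pics/w46.png

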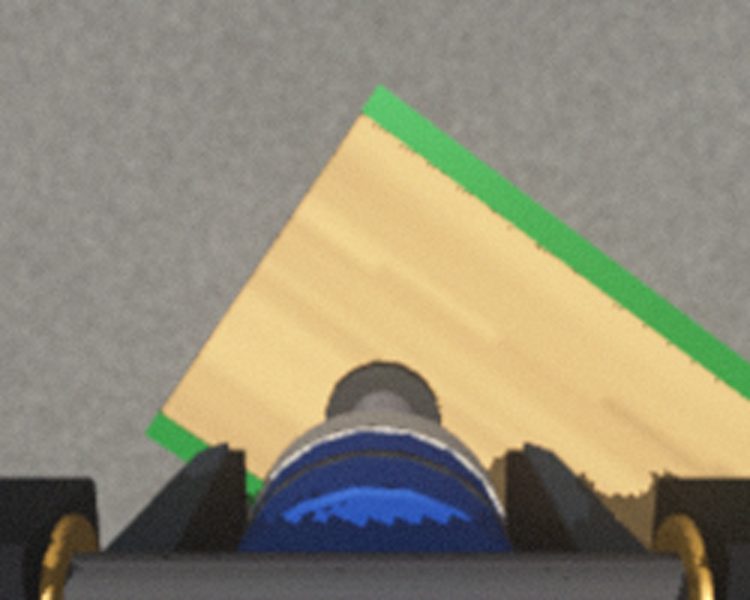

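```bash
python3 -m creep '[[40,[0.1,0,-0.05],0],[40,[0.14,0,-0.05],0],[40,[0.12,0,0],0],[40,[0.06,0,0],0],[40,[0,0,0],0],[40,[0,0,0],0]]';python3 -m creep '[[40,[0.05,0,0],0],[40,[0,0,0],0]]'
```

```text
time_s: 46.72
position: [635.8, -201.4, 197.8]
tcp_rot: [[-0.029, 0.366, -0.93], [0.02, -0.93, -0.367], [-0.999, -0.029, 0.019]]
force: [0.3, -0.5, -3.6]
width: 51.7
time_s: 46.88
position: [635.8, -201.4, 195.8]
tcp_rot: [[-0.028, 0.366, -0.93], [0.02, -0.93, -0.367], [-0.999, -0.029, 0.019]]
force: [-0.9, -0.0, -3.4]
width: 51.6
```

```bash
python3 -m creep '[[40,[0.05,0,0],0],[40,[0,0,0],0]]';python3 -m creep '[[40,[0.03,0,0],0],[40,[0,0,0],0]]'
```

```text
time_s: 47.05
position: [635.9, -201.5, 193.9]
tcp_rot: [[-0.028, 0.366, -0.93], [0.02, -0.93, -0.367], [-0.999, -0.029, 0.019]]
force: [0.1, -0.3, -3.0]
width: 52.0
time_s: 47.22
position: [636.6, -201.8, 194.0]
tcp_rot: [[-0.026, 0.366, -0.93], [0.02, -0.93, -0.367], [-0.999, -0.028, 0.017]]
force: [-0.6, -0.1, -3.4]
width: 51.8
```

```bash
python3 -m creep '[[40,[0.06,0,0],0],[40,[0,0,0],0]]'
```

```text
time_s: 47.38
position: [638.1, -202.4, 194.0]
tcp_rot: [[-0.023, 0.366, -0.93], [0.018, -0.93, -0.367], [-1.0, -0.025, 0.014]]
force: [-0.3, 0.3, -4.3]
width: 51.5
```

```bash
python3 -m creep '[[40,[0.08,0,0],0]]'; python3 -m creep '[[40,[0.02,0,0],0]]'
```

```text
time_s: 47.47
position: [639.2, -202.8, 192.8]
tcp_rot: [[-0.02, 0.366, -0.93], [0.017, -0.93, -0.367], [-1.0, -0.023, 0.012]]
force: [-4.6, 4.1, 37.8]
width: 51.6
time_s: 47.55
position: [639.8, -202.9, 193.1]
tcp_rot: [[-0.019, 0.366, -0.93], [0.017, -0.93, -0.366], [-1.0, -0.022, 0.011]]
force: [-2.9, -0.1, 0.7]
width: 51.6
```

```bash
python3 -m creep '[[52.5,[0,0,0],0],[53,[0,0,0],0],[54,[0,0,0],0],[56,[0,0,0],0],[60,[0,0,0],0],[66,[0,0,0],0],[74,[0,0,0],0],[91,[0,0,0],0],[91,[0,0,0],0],[91,[0,0,0],0]]'; python3 -m creep '[[91,[-0.2,0,0],0],[91,[-0.5,0,0],0],[91,[-0.7,0,0],0],[91,[-0.7,0,0],0],[91,[-0.5,0,0],0],[91,[-0.2,0,0],0],[91,[0,0,0],0],[91,[0,0,0],0]]';python3 - <<'E'
from h import *
rel(571.6,347.4,200)
img,K,V=cam("wrist");cv2.imwrite("pics/w47.png",img[:,:,::-1])
img,K,V=cam("scene");cv2.imwrite("pics/s47.png",img[:,:,::-1])
E
```

```text
time_s: 48.38
position: [639.7, -202.9, 192.4]
tcp_rot: [[-0.018, 0.366, -0.93], [0.017, -0.93, -0.366], [-1.0, -0.022, 0.011]]
force: [-1.0, -0.9, 0.3]
width: 89.0
time_s: 49.05
position: [641.2, -204.6, 311.0]
tcp_rot: [[-0.02, 0.366, -0.93], [0.017, -0.93, -0.366], [-1.0, -0.023, 0.012]]
force: [0.5, 0.3, 0.2]
width: 91.0
t 49.05 pos [ 641.2 -204.6  311. ] x [-0.0197  0.0171] J [-19.84  18.59 101.52   0.62  61.29  48.37] y [ 0.366 -0.93  -0.023] z [-0.93  -0.366  0.012] F [0.5 0.3 0.2] w 91.0
grasp [ 640.  -203.6  251. ] units [  1.544 -13.412  -3.472]
```

View pics/w47.png

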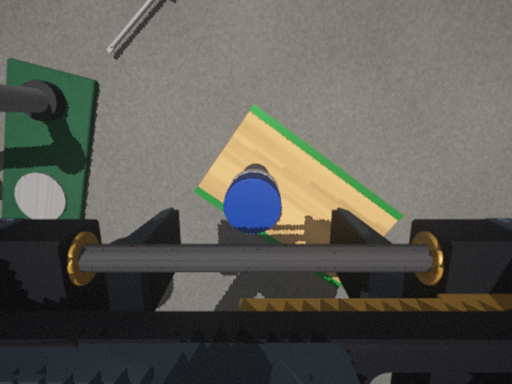

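View pics/s47.png

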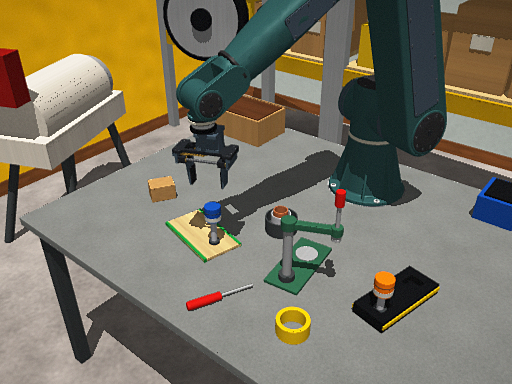

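```bash
python3 -m creep '[[91,[-0.4,0,0],0],[91,[-0.8,0,0],0],[91,[-0.8,-0.2,-0.05],0],[91,[-0.8,-0.4,-0.1],0],[91,[-0.4,-0.7,-0.18],0],[91,[0,-0.85,-0.22],0],[91,[0,-0.85,-0.22],0],[91,[0,-0.85,-0.22],0],[91,[0,-0.85,-0.22],0],[91,[0,-0.85,-0.22],0]]';python3 -m creep '[[91,[0,-0.85,-0.22],0],[91,[0,-0.85,-0.22],0],[91,[0,-0.85,-0.22],0],[91,[0,-0.85,-0.22],0],[91,[0,-0.85,-0.22],0],[91,[0,-0.85,-0.22],0],[91,[0,-0.6,-0.16],0],[91,[0,-0.3,-0.08],0],[91,[0,0,0],0],[91,[0,0,0],0]]';python3 - <<'E'
from h import *
rel(571.6,347.4,108)
img,K,V=cam("wrist");cv2.imwrite("pics/w48.png",img[:,:,::-1])
E
```

```text
time_s: 49.98
position: [612.9, 24.1, 433.2]
tcp_rot: [[-0.043, 0.358, -0.933], [0.024, -0.933, -0.359], [-0.999, -0.037, 0.031]]
force: [0.3, -0.2, -0.8]
width: 91.1
time_s: 50.82
position: [578.2, 287.6, 424.8]
tcp_rot: [[-0.062, 0.362, -0.93], [0.018, -0.931, -0.364], [-0.998, -0.04, 0.052]]
force: [0.4, 0.3, -0.2]
width: 91.4
t 50.82 pos [578.2 287.6 424.8] x [-0.0624  0.0182] J [23.68 10.56 99.36  2.5  72.95 91.58] y [ 0.362 -0.931 -0.04 ] z [-0.93  -0.364  0.052] F [ 0.4  0.3 -0.2] w 91.4
grasp [574.5 288.7 365. ] units [ 6.441 -1.138 -0.797]
```

View pics/w48.png

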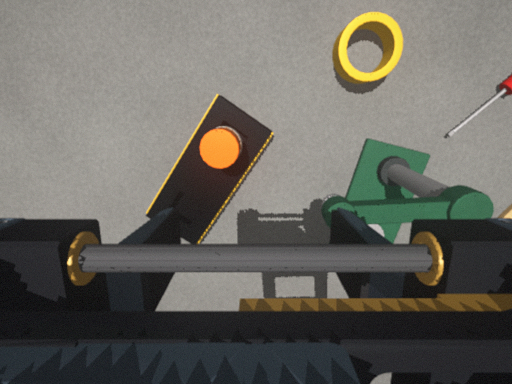

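```bash
python3 -m creep '[[91,[0,-0.2,-0.12],0],[91,[0.2,-0.35,-0.2],0],[91,[0.3,-0.35,-0.2],0],[91,[0.5,-0.2,-0.1],0],[91,[0.6,0,0],0],[91,[0.6,0,0],0],[91,[0.6,0,0],0],[91,[0.5,0,0],0],[91,[0.3,0,0],0],[91,[0.1,0,0],0],[91,[0,0,0],0],[91,[0,0,0],0]]';python3 - <<'E'
from h import *
rel(571.6,347.4,108)
img,K,V=cam("wrist");cv2.imwrite("pics/w49.png",img[:,:,::-1])
E
```

```text
time_s: 51.87
position: [578.6, 346.8, 262.8]
tcp_rot: [[-0.064, 0.356, -0.932], [0.018, -0.934, -0.357], [-0.998, -0.039, 0.053]]
force: [0.3, 0.1, 0.8]
width: 90.9
t 51.87 pos [578.6 346.8 262.8] x [-0.0636  0.0179] J [ 28.21  22.18 102.21   3.09  58.38  95.63] y [ 0.356 -0.934 -0.039] z [-0.932 -0.357  0.053] F [0.3 0.1 0.8] w 90.9
grasp [574.8 347.9 203. ] units [ 2.374  0.076 -0.047]
```

View pics/w49.png

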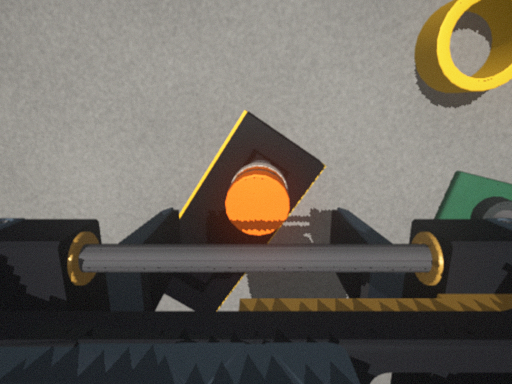

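```bash
python3 - <<'E'
from h import *
img,K,V=cam("wrist");p=onz(K,V,(258,203.5),128);print(p);rel(p[0],p[1],109)
E
python3 -m creep '[[91,[0.2,0.03,-0.02],0],[91,[0.4,0.02,-0.02],0],[91,[0.5,0,0],0],[91,[0.45,0,0],0],[91,[0.3,0,0],0],[91,[0.1,0,0],0],[91,[0,0,0],0],[91,[0,0,0],0]]';python3 - <<'E'
from h import *
rel(572,348,109)
img,K,V=cam("wrist");cv2.imwrite("pics/w50.png",img[:,:,::-1])
E
```

```text
[574.63168021 347.53320207 128.        ]
t 51.97 pos [578.9 346.7 263.7] x [-0.0625  0.0185] J [ 28.2   22.12 102.19   3.09  58.38  95.62] y [ 0.356 -0.934 -0.04 ] z [-0.933 -0.357  0.052] F [-0.2  0.4  0.7] w 90.9
grasp [575.2 347.8 203.8] units [ 2.366  0.096 -0.108]
time_s: 52.63
position: [580.4, 348.1, 188.5]
tcp_rot: [[-0.051, 0.355, -0.934], [0.024, -0.934, -0.356], [-0.998, -0.041, 0.039]]
force: [0.1, -0.2, 0.4]
width: 91.2
t 52.63 pos [580.4 348.1 188.5] x [-0.0514  0.0244] J [ 28.24  27.51 103.56   3.38  50.91  95.22] y [ 0.355 -0.934 -0.041] z [-0.934 -0.356  0.039] F [ 0.1 -0.2  0.4] w 91.2
grasp [577.3 349.6 128.6] units [0.496 0.01  0.12 ]
```

View pics/w50.png

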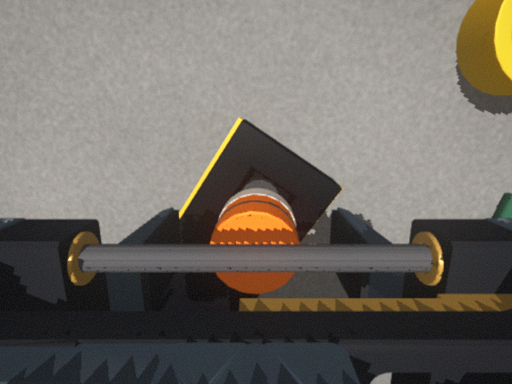

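```bash
python3 -m creep '[[91,[0.15,0,0.04],0],[91,[0.2,0,0.02],0],[91,[0.12,0,0],0],[91,[0,0,0],0],[70,[0,0,0],0],[60,[0,0,0],0],[55,[0,0,0],0],[50,[0,0,0],0],[40,[0,0,0],0],[40,[0,0,0],0],[40,[0,0,0],0],[40,[0,0,0],0]]';python3 - <<'E'
from h import *
rel(572,348,109)
img,K,V=cam("wrist");cv2.imwrite("pics/w51.png",img[:,:,::-1])
E
```

```text
time_s: 53.68
position: [578.5, 348.3, 171.5]
tcp_rot: [[-0.047, 0.355, -0.934], [0.026, -0.934, -0.357], [-0.999, -0.041, 0.034]]
force: [0.3, -0.5, -1.0]
width: 52.1
t 53.68 pos [578.5 348.3 171.5] x [-0.0469  0.0264] J [ 28.34  28.64 104.03   3.46  49.02  95.17] y [ 0.355 -0.934 -0.041] z [-0.934 -0.357  0.034] F [ 0.3 -0.5 -1. ] w 52.1
grasp [575.6 349.9 111.6] units [0.068 0.014 0.099]
```

View pics/w51.png

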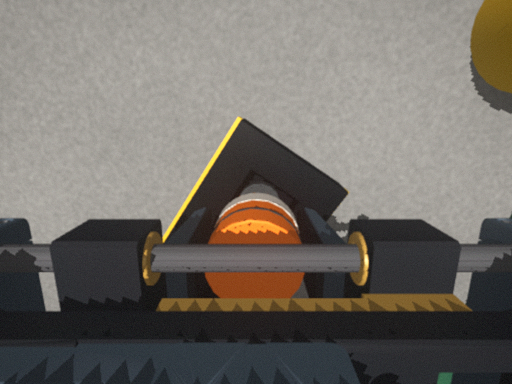

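```bash
python3 -m creep '[[40,[-0.15,0,0],0],[40,[-0.4,0,0],0],[40,[-0.6,0,0],0],[40,[-0.6,0,0],0],[40,[-0.4,0,0.1],0],[40,[-0.1,-0.05,0.4],0],[40,[0,-0.1,0.7],0],[40,[0,-0.1,0.8],0],[40,[0,-0.1,0.7],0],[40,[0,-0.05,0.4],0],[40,[0,0,0.1],0],[40,[0,0,0],0]]';python3 - <<'E'
from h import *
rel(445,200,200)
img,K,V=cam("scene");cv2.imwrite("pics/s52.png",img[:,:,::-1])
E
```

```text
time_s: 54.73
position: [451.4, 312.9, 272.4]
tcp_rot: [[-0.05, 0.354, -0.934], [0.026, -0.934, -0.356], [-0.998, -0.042, 0.037]]
force: [1.3, 1.2, -2.9]
width: 51.9
t 54.73 pos [451.4 312.9 272.4] x [-0.0497  0.0261] J [ 31.35  10.19 116.96   3.39  54.56  98.54] y [ 0.354 -0.934 -0.042] z [-0.934 -0.356  0.037] F [ 1.3  1.2 -2.9] w 51.9
grasp [448.4 314.5 212.5] units [0.241 2.658 1.085]
```

View pics/s52.png

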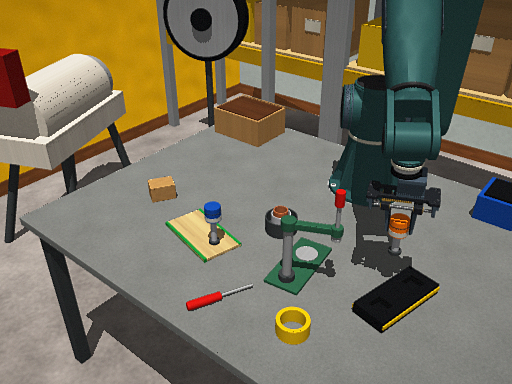

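```bash
python3 -m creep '[[40,[0,0.3,0.12],0],[40,[0,0.6,0.25],0],[40,[0,0.8,0.33],0],[40,[0,0.8,0.3],0],[40,[0,0.8,0.1],0],[40,[0,0.8,0],0],[40,[0,0.75,0],0],[40,[0,0.55,-0.05],0],[40,[0,0.35,-0.05],0],[40,[0,0.15,0],0],[40,[0,0,0],0],[40,[0,0,0],0]]';python3 - <<'E'
from h import *
rel(497,62,190)
img,K,V=cam("wrist");cv2.imwrite("pics/w53.png",img[:,:,::-1])
s=env.get_state();g=np.array(s["position"])+158.5*np.array(s["tcp_rot"])[:,0];print("foot",g)
d=np.array([496.5,62,g[2]])-g;print(shift(d))
E
```

```text
time_s: 55.78
position: [509.5, 63.0, 264.2]
tcp_rot: [[-0.045, 0.352, -0.935], [0.028, -0.935, -0.354], [-0.999, -0.042, 0.032]]
force: [-0.4, 0.1, -2.6]
width: 51.9
t 55.78 pos [509.5  63.  264.2] x [-0.0451  0.0275] J [  3.8    7.81 120.82   2.16  53.86  71.81] y [ 0.352 -0.935 -0.042] z [-0.935 -0.354  0.032] F [-0.4  0.1 -2.6] w 51.9
grasp [506.8  64.6 204.3] units [ 0.367 -0.01   0.24 ]
foot [502.17420401  67.63922537 105.94918465]
[0.003 0.082 0.182]
```

View pics/w53.png

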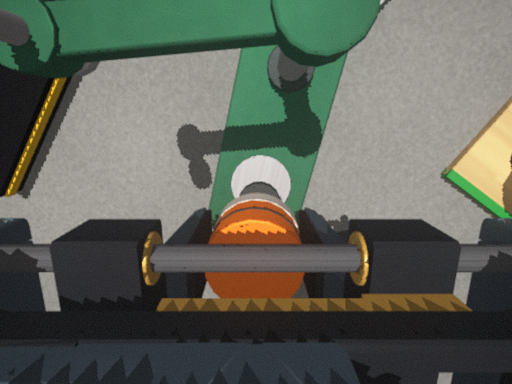

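```bash
python3 -m creep '[[40,[0.2,0.03,0.03],0],[40,[0.35,0.03,0.03],0],[40,[0.4,0.02,0.02],0],[40,[0.4,0,0],0],[40,[0.25,0,0],0],[40,[0.1,0,0],0],[40,[0,0,0],0],[40,[0,0,0],0]]';python3 - <<'E'
from h import *
st()
img,K,V=cam("wrist");zoom(img,160,90,200,160,4,"w54.png")
s=env.get_state();g=np.array(s["position"])+158.5*np.array(s["tcp_rot"])[:,0];print("foot",g)
d=np.array([496.5,62,g[2]])-g;print(shift(d))
E
```

```text
time_s: 56.5
position: [502.4, 65.9, 192.0]
tcp_rot: [[-0.045, 0.36, -0.932], [0.028, -0.932, -0.361], [-0.999, -0.042, 0.032]]
force: [1.2, 0.5, -3.0]
width: 52.1
t 56.5 pos [502.4  65.9 192. ] x [-0.0448  0.0276] J [  4.17  13.97 123.1    2.48  45.4   71.25] y [ 0.36  -0.932 -0.042] z [-0.932 -0.361  0.032] F [ 1.2  0.5 -3. ] w 52.1
foot [495.3970422   70.21795847  33.93185609]
[-0.007  0.201  0.048]
```

View pics/w54.png

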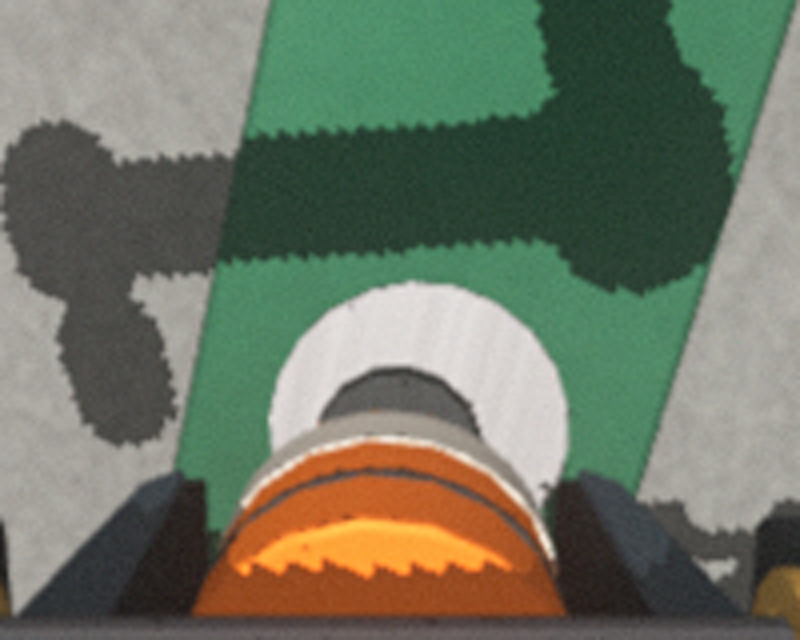

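```bash
python3 -m creep '[[40,[0.1,0.09,-0.04],0],[40,[0.15,0,0],0],[40,[0.1,0,0],0],[40,[0.03,0,0],0],[40,[0,0,0],0],[40,[0,0,0],0]]';python3 - <<'E'
from h import *
st()
img,K,V=cam("wrist");zoom(img,160,90,200,160,4,"w55.png")
E
```

```text
time_s: 57.05
position: [506.2, 63.3, 177.3]
tcp_rot: [[-0.041, 0.36, -0.932], [0.028, -0.932, -0.361], [-0.999, -0.041, 0.028]]
force: [-0.0, -0.3, -2.6]
width: 51.9
t 57.05 pos [506.2  63.3 177.3] x [-0.0406  0.0279] J [  3.85  15.69 122.98   2.54  43.57  70.85] y [ 0.36  -0.932 -0.041] z [-0.932 -0.361  0.028] F [-0.  -0.3 -2.6] w 51.9
```

View pics/w55.png

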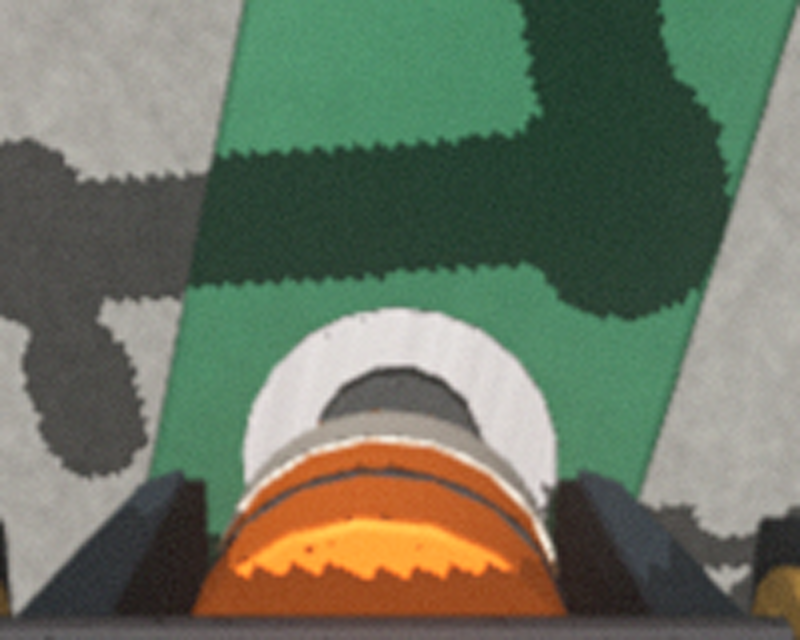

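```bash
python3 -m creep '[[40,[0.02,0,0.1],0],[40,[0.04,0,0],0],[40,[0,0,0],0]]';python3 -m creep '[[40,[0.05,0,0],0],[40,[0,0,0],0]]'
```

```text
time_s: 57.35
position: [502.1, 61.8, 175.2]
tcp_rot: [[-0.04, 0.36, -0.932], [0.028, -0.932, -0.361], [-0.999, -0.04, 0.027]]
force: [0.3, -0.6, -3.1]
width: 52.0
time_s: 57.52
position: [502.5, 61.8, 173.6]
tcp_rot: [[-0.039, 0.36, -0.932], [0.028, -0.932, -0.361], [-0.999, -0.04, 0.026]]
force: [-0.1, 0.4, -2.2]
width: 51.6
```

```bash
python3 -m creep '[[40,[0.05,0,0],0],[40,[0,0,0],0]]'
```

```text
time_s: 57.68
position: [504.6, 61.9, 173.5]
tcp_rot: [[-0.034, 0.36, -0.932], [0.028, -0.932, -0.361], [-0.999, -0.038, 0.022]]
force: [-0.4, 0.3, -3.3]
width: 51.8
```

```bash
python3 -m creep '[[40,[0.07,0,0.03],0]]'; python3 -m creep '[[40,[0.03,0,0],0]]'
```

```text
time_s: 57.77
position: [505.3, 61.7, 172.4]
tcp_rot: [[-0.03, 0.36, -0.932], [0.028, -0.932, -0.361], [-0.999, -0.037, 0.018]]
force: [-0.2, -0.4, 41.3]
width: 51.8
time_s: 57.85
position: [506.5, 61.7, 172.5]
tcp_rot: [[-0.028, 0.36, -0.932], [0.028, -0.932, -0.361], [-0.999, -0.036, 0.016]]
force: [-4.0, -1.2, 14.5]
width: 51.7
```

```bash
python3 - <<'E'
from h import *
st()
img,K,V=cam("wrist");zoom(img,160,90,200,160,4,"w56.png")
E
```

```text
t 57.85 pos [506.5  61.7 172.5] x [-0.0278  0.0283] J [  3.69  16.   123.29   2.56  42.22  70.61] y [ 0.36  -0.932 -0.036] z [-0.932 -0.361  0.016] F [-4.  -1.2 14.5] w 51.7
```

View pics/w56.png

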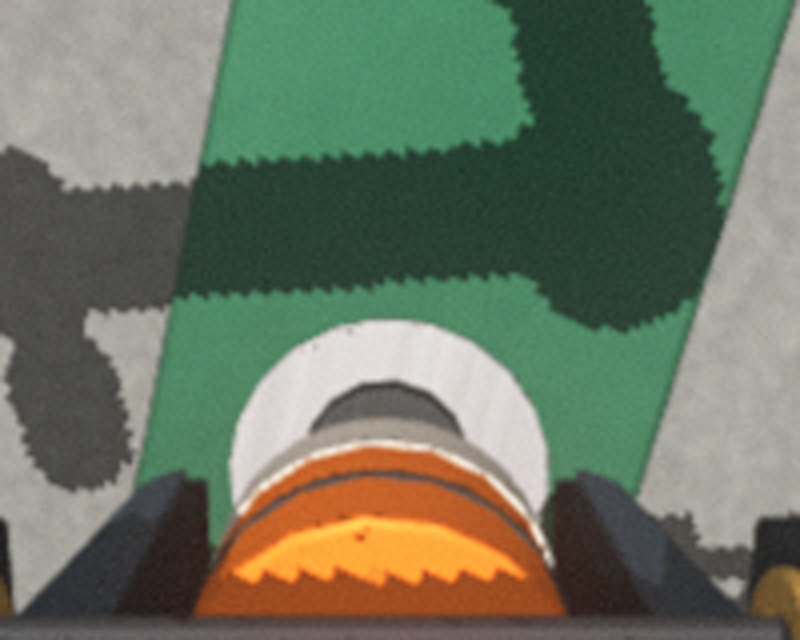

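```bash
python3 -m creep '[[52.5,[0,0,0],0],[53,[0,0,0],0],[54,[0,0,0],0],[56,[0,0,0],0],[60,[0,0,0],0],[66,[0,0,0],0],[74,[0,0,0],0],[82,[0,0,0],0],[91,[0,0,0],0],[91,[0,0,0],0]]'; python3 - <<'E'
from h import *
img,K,V=cam("wrist");zoom(img,160,90,200,160,4,"w57.png")
st()
img,K,V=cam("scene");zoom(img,250,130,130,160,4,"s57.png")
E
```

```text
time_s: 58.73
position: [506.4, 61.8, 172.0]
tcp_rot: [[-0.028, 0.36, -0.932], [0.028, -0.932, -0.361], [-0.999, -0.037, 0.016]]
force: [0.9, -0.4, 0.5]
width: 89.5
t 58.78 pos [506.4  61.8 172. ] x [-0.0279  0.0284] J [  3.7   16.04 123.3    2.57  42.18  70.61] y [ 0.36  -0.932 -0.037] z [-0.932 -0.361  0.016] F [ 0.7  0.2 -0.2] w 90.7
```

View pics/w57.png

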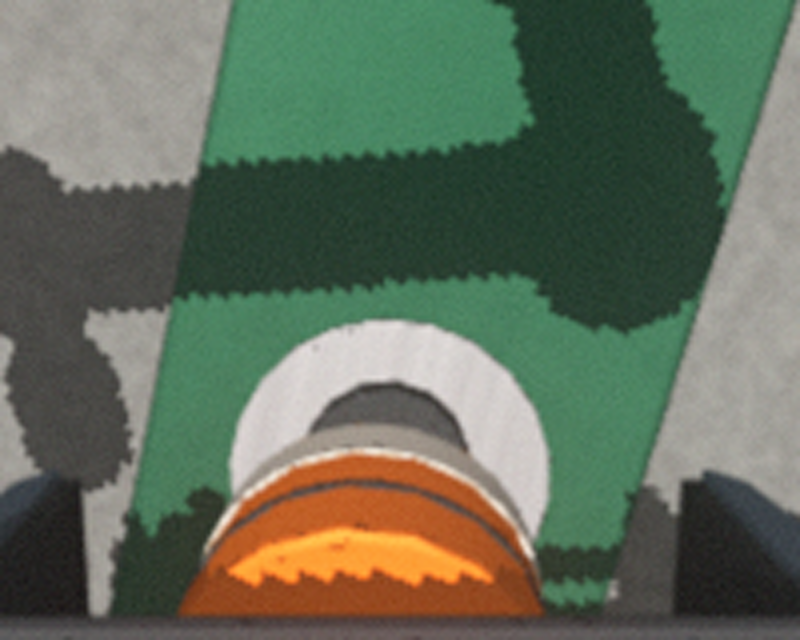

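View pics/s57.png

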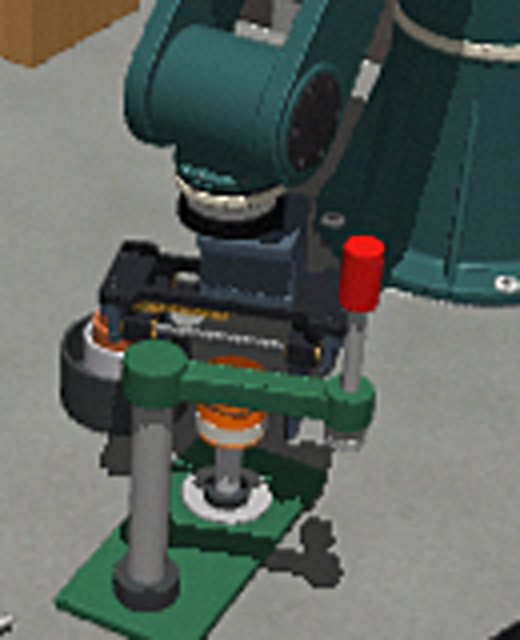

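```bash
python3 -m creep '[[91,[-0.2,0,0],0],[91,[-0.4,0,0],0],[91,[-0.6,0,0],0],[91,[-0.7,0,0],0],[91,[-0.8,0,0],0],[91,[-0.8,0,0],0],[91,[-0.8,0,0],0],[91,[-0.8,0,0],0],[91,[-0.8,0,0],0],[91,[-0.4,0,0],0],[91,[-0.1,0,0],0],[91,[0,0,0],0]]'; python3 - <<'E'
from h import *
rel(567,195,330)
img,K,V=cam("wrist");cv2.imwrite("pics/w58.png",img[:,:,::-1])
c=cam("scene");zoom(c[0],250,130,130,160,4,"s58.png")
print(proj(K,V,(567,195,329)))
E
```

```text
time_s: 59.83
position: [511.3, 53.9, 446.3]
tcp_rot: [[-0.028, 0.36, -0.932], [0.028, -0.932, -0.361], [-0.999, -0.036, 0.016]]
force: [-0.1, -0.1, -0.4]
width: 91.0
t 59.83 pos [511.3  53.9 446.3] x [-0.0276  0.0279] J [  2.8   -4.3  112.79   1.75  73.02  71.12] y [ 0.36  -0.932 -0.036] z [-0.932 -0.361  0.016] F [-0.1 -0.1 -0.4] w 91.0
grasp [509.6  55.6 386.3] units [ 1.464 -2.682 -2.618]
[91.34076144 62.07208071]
```

View pics/w58.png

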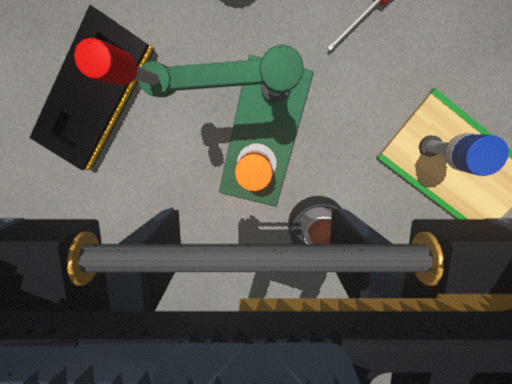

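View pics/s58.png

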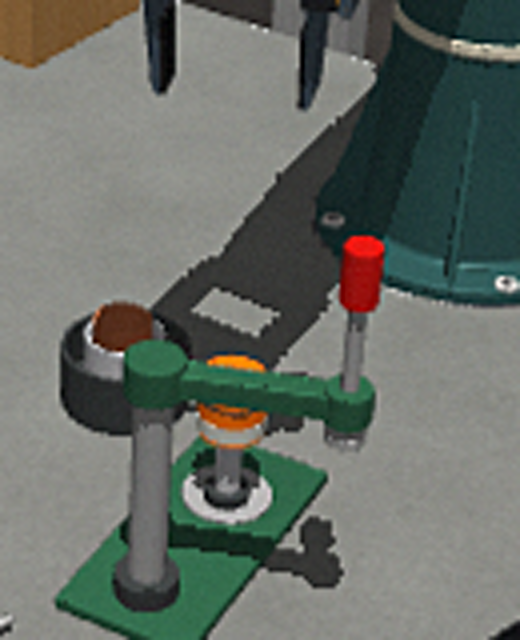

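```bash
python3 -m creep '[[91,[0,-0.15,-0.15],0],[91,[0,-0.3,-0.3],0],[91,[0,-0.4,-0.39],0],[91,[0,-0.45,-0.44],0],[91,[0,-0.45,-0.44],0],[91,[0,-0.4,-0.39],0],[91,[0,-0.25,-0.24],0],[91,[0,-0.15,-0.15],0],[91,[0,-0.05,-0.03],0],[91,[0,0,0],0],[91,[0,0,0],0]]'; python3 - <<'E'
from h import *
rel(568,195.5,316)
img,K,V=cam("wrist");cv2.imwrite("pics/w59.png",img[:,:,::-1])
print(proj(K,V,(568,195,329)))
E
```

```text
time_s: 60.85
position: [567.1, 195.8, 429.3]
tcp_rot: [[-0.053, 0.358, -0.932], [0.023, -0.933, -0.36], [-0.998, -0.04, 0.041]]
force: [-1.0, -0.5, 0.3]
width: 91.3
t 60.85 pos [567.1 195.8 429.3] x [-0.0526  0.0229] J [ 16.16   5.71 104.42   2.2   72.41  84.4 ] y [ 0.358 -0.933 -0.04 ] z [-0.932 -0.36   0.041] F [-1.  -0.5  0.3] w 91.3
grasp [563.9 197.2 369.4] units [ 1.326  0.13  -0.135]
[261.46122048 215.77887852]
```

View pics/w59.png

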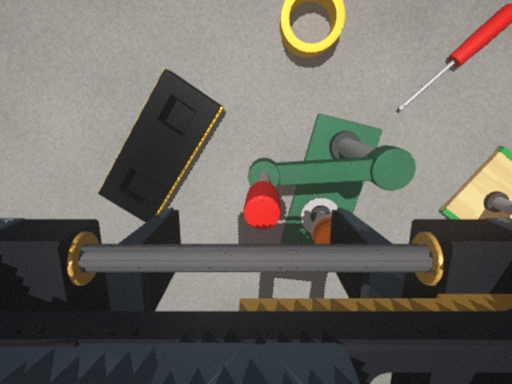

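```bash
python3 -m creep '[[91,[0.1,0.04,-0.06],0],[91,[0.2,0.04,-0.06],0],[91,[0.25,0.03,-0.05],0],[91,[0.25,0,0],0],[91,[0.2,0,0],0],[91,[0.1,0,0],0],[91,[0,0,0],0],[91,[0,0,0],0]]'; python3 - <<'E'
from h import *
rel(570,196,317)
img,K,V=cam("wrist");cv2.imwrite("pics/w60.png",img[:,:,::-1])
E
```

```text
time_s: 61.57
position: [572.3, 191.8, 379.4]
tcp_rot: [[-0.053, 0.355, -0.933], [0.023, -0.934, -0.356], [-0.998, -0.04, 0.042]]
force: [1.0, -0.3, 0.4]
width: 91.2
t 61.57 pos [572.3 191.8 379.4] x [-0.0534  0.0226] J [ 15.66   8.55 106.5    2.24  67.56  83.92] y [ 0.355 -0.934 -0.04 ] z [-0.933 -0.356  0.042] F [ 1.  -0.3  0.4] w 91.2
grasp [569.1 193.2 319.5] units [ 0.063 -0.056 -0.05 ]
```

View pics/w60.png

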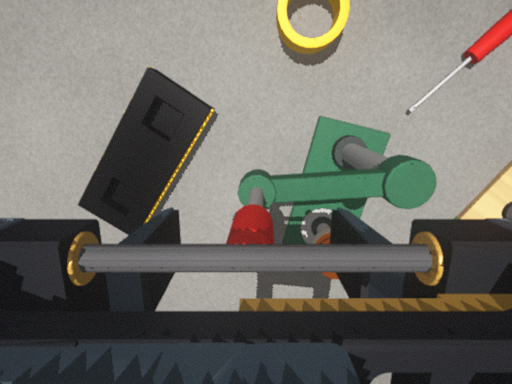

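```bash
python3 -m creep '[[60,[0.03,-0.05,-0.12],0],[40,[0,0,0],0],[30,[0,0,0],0],[20,[0,0,0],0],[15,[0,0,0],0],[15,[0,0,0],0],[15,[0,0,0],0],[15,[0,0,0],0],[15,[0,0,0],0],[15,[0,0,0],0]]'; python3 -c 'from h import *;arc()'; python3 -m creep '[[15,[0,0.03,0.15],0],[15,[0,0.06,0.25],0],[15,[0,0.09,0.25],0],[15,[0,0.1,0.25],0]]';  python3 -c 'from h import *;arc()'
```

```text
time_s: 62.45
position: [577.0, 196.3, 380.1]
tcp_rot: [[-0.05, 0.355, -0.933], [0.023, -0.934, -0.357], [-0.998, -0.04, 0.039]]
force: [0.8, -0.1, 0.5]
width: 27.1
t 62.45 pos [577.  196.3 380.1] x [-0.0504  0.0234] J [ 15.94   9.02 105.88   2.26  67.52  84.17] y [ 0.355 -0.934 -0.04 ] z [-0.933 -0.357  0.039] F [ 0.8 -0.1  0.5] w 27.1
grasp [574.  197.7 320.2] r 130.8 q 73.9
time_s: 62.78
position: [546.2, 175.3, 381.1]
tcp_rot: [[-0.05, 0.357, -0.933], [0.03, -0.933, -0.358], [-0.998, -0.046, 0.036]]
force: [-2.8, 11.8, 0.1]
width: 25.4
t 62.78 pos [546.2 175.3 381.1] x [-0.0501  0.03  ] J [ 14.67   5.43 109.84   2.6   67.1   82.65] y [ 0.357 -0.933 -0.046] z [-0.933 -0.358  0.036] F [-2.8 11.8  0.1] w 25.4
grasp [543.2 177.1 321.2] r 129.0 q 57.5
```

```bash
python3 -m creep '[[15,[0,0.12,0.24],0],[15,[0,0.15,0.23],0],[15,[0,0.17,0.22],0],[15,[0,0.19,0.2],0]]';  python3 -c 'from h import *;arc()'
```

```text
time_s: 63.12
position: [516.1, 140.8, 380.3]
tcp_rot: [[-0.057, 0.359, -0.932], [0.037, -0.932, -0.361], [-0.998, -0.055, 0.039]]
force: [-5.9, 8.9, 0.1]
width: 25.7
t 63.12 pos [516.1 140.8 380.3] x [-0.0566  0.0373] J [ 11.78   1.71 113.9    2.99  67.16  79.42] y [ 0.359 -0.932 -0.055] z [-0.932 -0.361  0.039] F [-5.9  8.9  0.1] w 25.7
grasp [512.7 143.  320.4] r 129.8 q 37.2
```

```bash
python3 -m creep '[[15,[0,0.2,0.22],0],[15,[0,0.22,0.2],0],[15,[0,0.22,0.18],0]]';  python3 -c 'from h import *;arc()'
```

```text
time_s: 63.37
position: [499.4, 108.2, 379.4]
tcp_rot: [[-0.059, 0.361, -0.931], [0.04, -0.931, -0.364], [-0.997, -0.059, 0.041]]
force: [-0.9, 5.2, 1.0]
width: 25.6
t 63.37 pos [499.4 108.2 379.4] x [-0.0594  0.0402] J [  8.57  -0.63 116.36   3.02  67.32  76.04] y [ 0.361 -0.931 -0.059] z [-0.931 -0.364  0.041] F [-0.9  5.2  1. ] w 25.6
grasp [495.8 110.6 319.5] r 133.0 q 21.2
```

```bash
python3 -m creep '[[15,[0,0.22,0.15],0],[15,[0,0.24,0.12],0],[15,[0,0.2,0.1],0]]';  python3 -c 'from h import *;arc()'
```

```text
time_s: 63.62
position: [493.0, 77.2, 378.7]
tcp_rot: [[-0.059, 0.363, -0.93], [0.042, -0.93, -0.366], [-0.997, -0.06, 0.039]]
force: [0.3, 5.0, -0.0]
width: 25.6
t 63.62 pos [493.   77.2 378.7] x [-0.0586  0.0419] J [  5.2   -1.82 117.6    2.92  67.38  72.59] y [ 0.363 -0.93  -0.06 ] z [-0.93  -0.366  0.039] F [ 0.3  5.  -0. ] w 25.6
grasp [489.4  79.7 318.9] r 135.1 q 7.8
```

```bash
python3 -m creep '[[15,[0,0.2,0.06],0],[15,[0,0.15,0.03],0],[15,[0,0.08,0],0]]';  python3 -c 'from h import *;arc()'
```

```text
time_s: 63.87
position: [494.8, 57.9, 377.8]
tcp_rot: [[-0.06, 0.363, -0.93], [0.042, -0.93, -0.366], [-0.997, -0.061, 0.04]]
force: [-4.5, 3.0, 1.6]
width: 25.4
t 63.87 pos [494.8  57.9 377.8] x [-0.0597  0.0421] J [  3.    -1.79 117.67   2.8   67.44  70.44] y [ 0.363 -0.93  -0.061] z [-0.93  -0.366  0.04 ] F [-4.5  3.   1.6] w 25.4
grasp [491.2  60.4 318. ] r 134.3 q -0.5
```

```bash
python3 -m creep '[[15,[0,0.08,0],0],[15,[0,-0.03,0],0],[15,[0.1,0,0],0],[15,[0.2,0,0],0],[15,[0.25,0,0],0],[15,[0.25,0,0],0],[15,[0.2,0,0],0],[15,[0.1,0,0],0],[15,[0,0,0],0]]';python3 - <<'E'
from h import *
arc()
img,K,V=cam("scene");zoom(img,250,130,130,160,4,"s61.png")
E
```

```text
time_s: 64.62
position: [494.1, 57.0, 329.9]
tcp_rot: [[-0.059, 0.361, -0.931], [0.043, -0.93, -0.364], [-0.997, -0.061, 0.039]]
force: [2.1, 1.3, 4.6]
width: 25.3
t 64.62 pos [494.1  57.  329.9] x [-0.0586  0.0428] J [  2.89   1.29 119.99   2.97  61.99  70.12] y [ 0.361 -0.93  -0.061] z [-0.931 -0.364  0.039] F [2.1 1.3 4.6] w 25.3
grasp [490.5  59.6 270.1] r 135.1 q -0.8
```

View pics/s61.png

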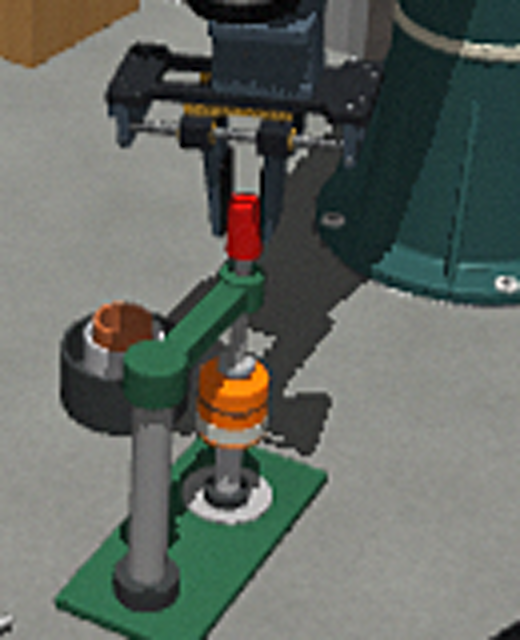

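```bash
python3 -m creep '[[15,[0.1,0,0],0],[15,[0.1,0,0],0],[15,[0.06,0,0],0],[15,[0,0,0],0]]';python3 - <<'E'
from h import *
arc()
img,K,V=cam("scene");zoom(img,250,130,130,160,4,"s62.png")
E
```

```text
time_s: 65.0
position: [494.2, 57.2, 321.1]
tcp_rot: [[-0.058, 0.362, -0.931], [0.042, -0.93, -0.364], [-0.997, -0.06, 0.038]]
force: [-1.8, -0.6, 8.6]
width: 25.8
t 65.0 pos [494.2  57.2 321.1] x [-0.0577  0.0422] J [  2.93   1.93 120.35   2.96  60.93  70.11] y [ 0.362 -0.93  -0.06 ] z [-0.931 -0.364  0.038] F [-1.8 -0.6  8.6] w 25.8
grasp [490.7  59.8 261.3] r 134.9 q -0.7
```

View pics/s62.png

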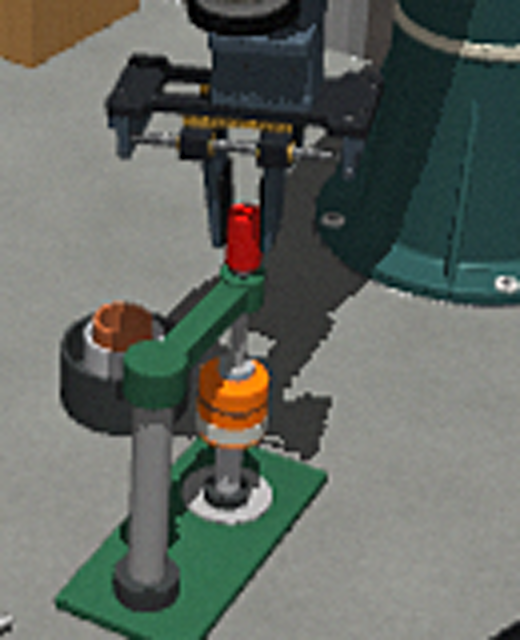

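```bash
python3 -m creep '[[15,[0.06,0,0],0],[15,[0,0,0],0],[15,[0,0,0],0],[15,[0,0,0],0],[15,[0,0,0],0],[15,[0,0,0],0]]';python3 -m creep '[[15,[0,0,0],0],[15,[0,0,0],0],[15,[0,0,0],0],[15,[0,0,0],0],[15,[0,0,0],0],[15,[0,0,0],0],[15,[0,0,0],0],[15,[0,0,0],0]]'; python3 -c 'from h import *
arc()
c=cam("scene");zoom(c[0],270,170,70,100,6,"s63.png")'
```

```text
time_s: 65.55
position: [494.3, 57.3, 322.2]
tcp_rot: [[-0.058, 0.362, -0.93], [0.042, -0.93, -0.364], [-0.997, -0.06, 0.039]]
force: [-1.5, -0.1, 7.5]
width: 25.8
time_s: 66.22
position: [494.2, 57.2, 325.8]
tcp_rot: [[-0.059, 0.362, -0.93], [0.042, -0.93, -0.364], [-0.997, -0.061, 0.04]]
force: [-1.0, 0.3, 5.0]
width: 25.6
t 66.22 pos [494.2  57.2 325.8] x [-0.0592  0.0419] J [  2.94   1.62 120.12   2.93  61.56  70.15] y [ 0.362 -0.93  -0.061] z [-0.93  -0.364  0.04 ] F [-1.   0.3  5. ] w 25.6
grasp [490.7  59.7 266. ] r 134.9 q -0.7
```

View pics/s63.png

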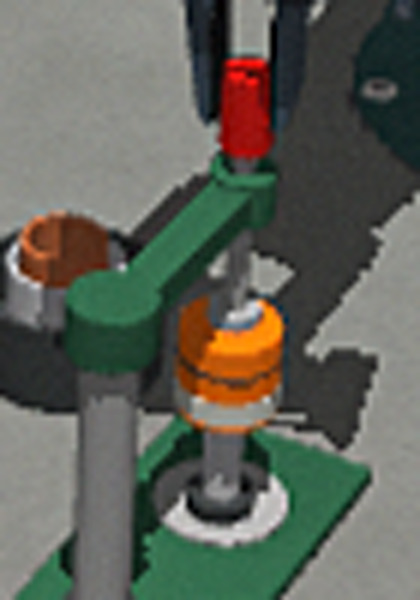

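```bash
python3 -m creep '[[15,[0.12,0,0],0],[15,[0.1,0,0],0],[15,[0.05,0,0],0],[15,[0.03,0,0],0]]';python3 -m creep '[[15,[0.03,0,0],0],[15,[0.03,0,0],0],[15,[0.03,0,0],0]]'
```

```text
time_s: 66.6
position: [494.2, 57.5, 316.3]
tcp_rot: [[-0.057, 0.362, -0.93], [0.041, -0.93, -0.365], [-0.997, -0.059, 0.039]]
force: [-2.4, -0.7, 11.6]
width: 25.6
time_s: 66.85
position: [494.3, 57.5, 314.8]
tcp_rot: [[-0.058, 0.362, -0.93], [0.041, -0.93, -0.365], [-0.997, -0.059, 0.039]]
force: [-2.6, -0.6, 12.7]
width: 25.9
```

```bash
python3 -m creep '[[15,[0.01,0,0],0],[15,[0.02,0,0],0],[15,[0.01,0,0],0],[15,[0.02,0,0],0]]';python3 -m creep '[[15,[0.01,0,0],0],[15,[0.02,0,0],0],[15,[0.01,0,0],0],[15,[0.02,0,0],0]]'; python3 -c 'from h import *
arc()
c=cam("scene");zoom(c[0],270,170,70,100,6,"s64.png")'
```

```text
time_s: 67.18
position: [494.4, 57.5, 315.4]
tcp_rot: [[-0.058, 0.362, -0.93], [0.041, -0.93, -0.365], [-0.997, -0.059, 0.039]]
force: [-2.9, -0.9, 12.8]
width: 25.7
time_s: 67.52
position: [494.4, 57.5, 316.1]
tcp_rot: [[-0.059, 0.362, -0.93], [0.041, -0.93, -0.365], [-0.997, -0.059, 0.04]]
force: [-3.1, -0.5, 11.3]
width: 25.3
t 67.52 pos [494.4  57.5 316.1] x [-0.0588  0.0405] J [  3.     2.35 120.5    2.87  60.43  70.17] y [ 0.362 -0.93  -0.059] z [-0.93  -0.365  0.04 ] F [-3.1 -0.5 11.3] w 25.3
grasp [490.8  60.  256.2] r 134.7 q -0.7
```

View pics/s64.png

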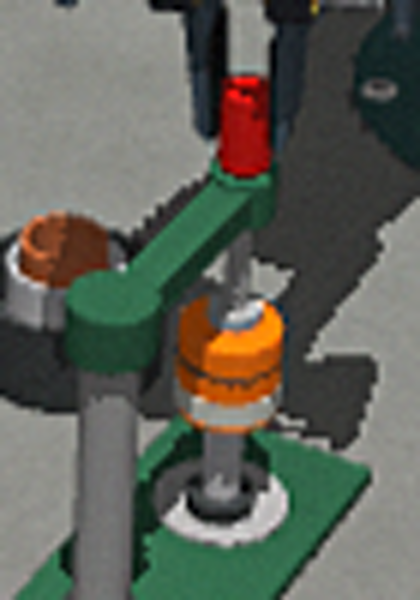

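```bash
python3 -m creep '[[15,[-0.1,0,0],0],[15,[-0.2,0,0],0],[15,[-0.3,0,0],0],[15,[-0.3,0,0],0],[15,[-0.3,0,0],0],[15,[-0.2,0,0],0],[15,[-0.1,0,0],0],[15,[0,0,0],0]]';python3 -c 'from h import *;arc()'
```

```text
time_s: 68.23
position: [495.1, 56.2, 378.9]
tcp_rot: [[-0.069, 0.362, -0.93], [0.044, -0.93, -0.365], [-0.997, -0.066, 0.048]]
force: [-0.5, 1.4, 0.2]
width: 25.6
t 68.23 pos [495.1  56.2 378.9] x [-0.0685  0.0436] J [  2.77  -1.66 117.44   2.89  68.05  70.23] y [ 0.362 -0.93  -0.066] z [-0.93  -0.365  0.048] F [-0.5  1.4  0.2] w 25.6
grasp [491.   58.8 319.1] r 134.8 q -1.2
```

```bash
python3 -m creep '[[45,[0,0,0],0],[45,[0,0,0],0],[45,[0,0,0],0],[45,[0,-0.02,-0.2],0],[45,[0,-0.02,-0.17],0],[45,[0,0,0],0],[30,[0,0,0],0],[20,[0,0,0],0],[15,[0,0,0],0],[15,[0,0,0],0],[15,[0,0,0],0],[15,[0,0,0],0]]';python3 -c 'from h import *;arc()';python3 -m creep '[[15,[0,0,0.12],0],[15,[0,0,0.12],0],[15,[0,0,0.12],0]]';python3 -c 'from h import *;arc()'
```

```text
time_s: 69.23
position: [508.9, 63.8, 375.1]
tcp_rot: [[-0.073, 0.361, -0.93], [0.043, -0.93, -0.364], [-0.996, -0.067, 0.052]]
force: [1.0, 1.2, 0.0]
width: 26.0
t 69.23 pos [508.9  63.8 375.1] x [-0.0729  0.0435] J [  3.52   0.19 116.04   2.96  67.82  71.  ] y [ 0.361 -0.93  -0.067] z [-0.93  -0.364  0.052] F [1.  1.2 0. ] w 26.0
grasp [504.5  66.4 315.3] r 120.4 q 1.5
time_s: 69.48
position: [501.7, 59.3, 377.5]
tcp_rot: [[-0.05, 0.361, -0.931], [0.046, -0.93, -0.364], [-0.998, -0.061, 0.03]]
force: [24.9, 11.1, -13.3]
width: 26.1
t 69.48 pos [501.7  59.3 377.5] x [-0.05    0.0463] J [  3.04  -1.23 117.15   3.05  66.83  70.49] y [ 0.361 -0.93  -0.061] z [-0.931 -0.364  0.03 ] F [ 24.9  11.1 -13.3] w 26.1
grasp [498.7  62.1 317.6] r 126.6 q -0.2
```

```bash
python3 -m creep '[[15,[0,-0.05,0.12],0],[15,[0,-0.05,0.12],0],[15,[0,-0.1,0.08],0]]';python3 -c 'from h import *;arc()';python3 -m creep '[[15,[0,-0.2,-0.03],0],[15,[0,-0.25,-0.06],0],[15,[0,-0.25,-0.08],0],[15,[0,-0.25,-0.1],0]]';python3 -c 'from h import *;arc()'
```

```text
time_s: 69.73
position: [493.7, 62.0, 379.7]
tcp_rot: [[-0.023, 0.361, -0.932], [0.048, -0.931, -0.362], [-0.999, -0.053, 0.005]]
force: [25.7, -0.4, -19.1]
width: 25.8
t 69.73 pos [493.7  62.  379.7] x [-0.0234  0.0476] J [  3.4   -2.73 118.34   3.08  65.6   70.87] y [ 0.361 -0.931 -0.053] z [-0.932 -0.362  0.005] F [ 25.7  -0.4 -19.1] w 25.8
grasp [492.3  64.8 319.8] r 132.7 q 1.3
time_s: 70.07
position: [492.1, 99.4, 379.8]
tcp_rot: [[-0.012, 0.359, -0.933], [0.043, -0.932, -0.359], [-0.999, -0.044, -0.004]]
force: [13.6, -6.8, -12.1]
width: 25.9
t 70.07 pos [492.1  99.4 379.8] x [-0.0118  0.0429] J [  7.8   -2.56 118.16   2.79  64.76  75.56] y [ 0.359 -0.932 -0.044] z [-0.933 -0.359 -0.004] F [ 13.6  -6.8 -12.1] w 25.9
grasp [491.3 102.  319.8] r 135.5 q 17.2
```

Tilt is improving. Continuing the swing outward.

```bash
python3 -m creep '[[15,[0,-0.24,-0.14],0],[15,[0,-0.23,-0.17],0],[15,[0,-0.22,-0.19],0],[15,[0,-0.2,-0.21],0]]';python3 -c 'from h import *;arc()';python3 -m creep '[[15,[0,-0.17,-0.24],0],[15,[0,-0.14,-0.25],0],[15,[0,-0.12,-0.27],0],[15,[0,-0.09,-0.28],0]]';python3 -c 'from h import *;arc()'
```

```text
time_s: 70.4
position: [505.7, 141.5, 379.4]
tcp_rot: [[-0.01, 0.358, -0.934], [0.035, -0.933, -0.358], [-0.999, -0.036, -0.004]]
force: [5.2, -8.9, -3.5]
width: 25.5
t 70.4 pos [505.7 141.5 379.4] x [-0.0096  0.035 ] J [ 12.34  -0.17 115.87   2.3   64.43  80.37] y [ 0.358 -0.933 -0.036] z [-0.934 -0.358 -0.004] F [ 5.2 -8.9 -3.5] w 25.5
grasp [505.1 143.6 319.4] r 136.7 q 35.8
time_s: 70.73
position: [535.2, 175.3, 378.5]
tcp_rot: [[-0.017, 0.357, -0.934], [0.029, -0.934, -0.357], [-0.999, -0.033, 0.005]]
force: [-5.6, -2.4, 1.1]
width: 25.2
t 70.73 pos [535.2 175.3 378.5] x [-0.0166  0.0287] J [ 15.14   3.91 111.74   2.03  64.85  83.36] y [ 0.357 -0.934 -0.033] z [-0.934 -0.357  0.005] F [-5.6 -2.4  1.1] w 25.2
grasp [534.2 177.  318.5] r 134.7 q 54.5
```

```bash
python3 -m creep '[[15,[0,-0.08,-0.28],0],[15,[0,-0.06,-0.3],0],[15,[0,-0.03,-0.3],0],[15,[0,0,-0.15],0]]';python3 -c 'from h import *;arc()'; python3 -m creep '[[15,[0,0,0],0],[50,[0,0,0],0],[50,[0,0,0],0],[50,[0,0,0],0],[60,[-0.3,0,0],0],[91,[-0.5,0,0],0],[91,[-0.6,0,0],0],[91,[-0.3,0,0],0],[91,[-0.1,0,0],0],[91,[0,0,0],0],[91,[0,0,0],0]]'; python3 - <<'E'
from h import *
rel(498,60,320)
img,K,V=cam("wrist");cv2.imwrite("pics/w65.png",img[:,:,::-1])
c=cam("top");zoom(c[0],85,130,200,140,4,"t65.png")
E
```

```text
time_s: 71.07
position: [570.8, 195.0, 376.9]
tcp_rot: [[-0.023, 0.356, -0.934], [0.021, -0.934, -0.356], [-0.999, -0.028, 0.014]]
force: [-2.8, -5.3, 1.7]
width: 24.5
t 71.07 pos [570.8 195.  376.9] x [-0.0234  0.0214] J [ 16.16   8.11 107.26   1.7   65.59  84.59] y [ 0.356 -0.934 -0.028] z [-0.934 -0.356  0.014] F [-2.8 -5.3  1.7] w 24.5
grasp [569.4 196.3 316.9] r 131.5 q 71.8
time_s: 71.98
position: [570.5, 192.7, 454.4]
tcp_rot: [[-0.024, 0.356, -0.934], [0.022, -0.934, -0.356], [-0.999, -0.03, 0.015]]
force: [-0.8, -0.3, -0.2]
width: 88.3
t 71.98 pos [570.5 192.7 454.4] x [-0.0243  0.0223] J [ 15.94   4.36 103.29   1.68  73.35  84.59] y [ 0.356 -0.934 -0.03 ] z [-0.934 -0.356  0.015] F [-0.8 -0.3 -0.2] w 88.3
grasp [569.1 194.1 394.4] units [1.829 2.555 2.826]
```

View pics/w65.png

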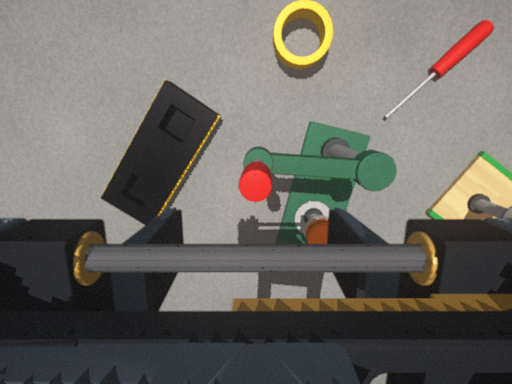

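View pics/t65.png

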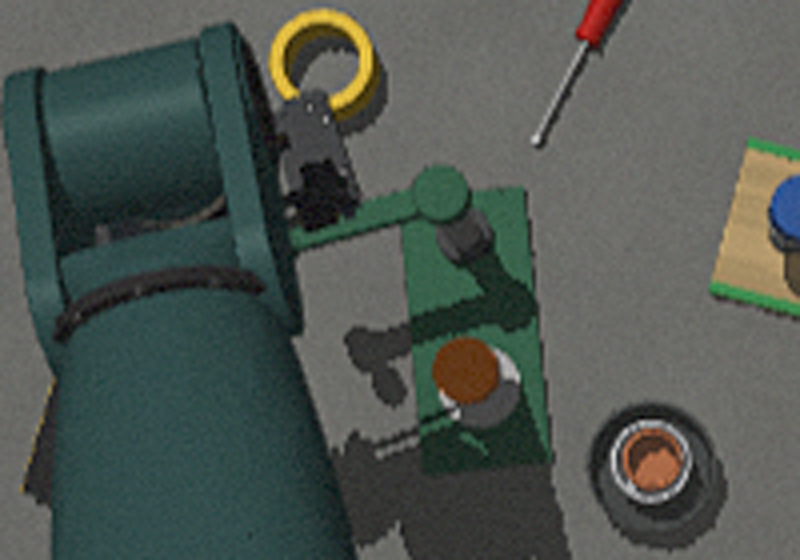

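```bash
python3 -m creep '[[91,[0,0.2,0.2],0],[91,[0,0.45,0.5],0],[91,[0,0.5,0.6],0],[91,[0,0.5,0.6],0],[91,[0,0.4,0.45],0],[91,[0,0.25,0.25],0],[91,[0,0.1,0.1],0],[91,[0,0,0],0],[91,[0,0,0],0]]';python3 - <<'E'
from h import *
c=cam("top");p=onz(c[1],c[2],((467.5)/4-.5+85,(370.5)/4-.5+130),130);print(p)
rel(p[0]+1.5,p[1],110)
img,K,V=cam("wrist");cv2.imwrite("pics/w66.png",img[:,:,::-1])
E
```

```text
time_s: 72.83
position: [496.5, 57.0, 444.2]
tcp_rot: [[-0.037, 0.356, -0.934], [0.02, -0.934, -0.357], [-0.999, -0.032, 0.027]]
force: [-0.1, 0.1, 0.3]
width: 91.1
[497.95053249  62.55431352 130.        ]
t 72.88 pos [496.6  57.3 444.2] x [-0.0371  0.0199] J [  3.42  -5.54 114.14   1.32  73.46  72.08] y [ 0.357 -0.934 -0.032] z [-0.933 -0.358  0.028] F [-0.6  0.4 -0.2] w 91.1
grasp [494.4  58.4 384.2] units [ 6.847  0.168 -0.344]
```

View pics/w66.png

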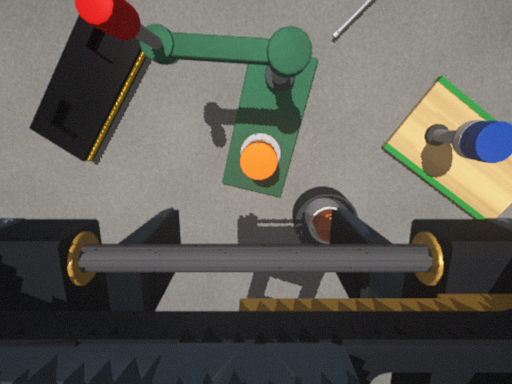

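```bash
python3 -m creep '[[91,[0.3,0.03,0],0],[91,[0.6,0.03,-0.05],0],[91,[0.7,0.03,-0.05],0],[91,[0.8,0.03,-0.05],0],[91,[0.8,0.03,-0.05],0],[91,[0.7,0,-0.03],0],[91,[0.5,0,0],0],[91,[0.3,0,0],0],[91,[0.1,0,0],0],[91,[0,0,0],0],[91,[0,0,0],0]]';python3 - <<'E'
from h import *
rel(499,62,110)
img,K,V=cam("wrist");cv2.imwrite("pics/w67.png",img[:,:,::-1]);print(proj(K,V,(499,62,130)))
E
```

```text
time_s: 73.85
position: [501.2, 65.1, 236.5]
tcp_rot: [[-0.039, 0.366, -0.93], [0.02, -0.93, -0.366], [-0.999, -0.033, 0.029]]
force: [-0.6, 0.1, 0.9]
width: 91.3
t 73.85 pos [501.2  65.1 236.5] x [-0.0388  0.0198] J [  4.27   9.46 122.52   1.69  50.17  71.69] y [ 0.366 -0.93  -0.033] z [-0.93  -0.366  0.029] F [-0.6  0.1  0.9] w 91.3
grasp [498.9  66.3 176.6] units [ 1.66   0.156 -0.01 ]
[261.83597334 219.60426453]
```

```bash
cat >> h.py <<'E'
def orange():
    img,K,V=cam("wrist");hsv=cv2.cvtColor(img,cv2.COLOR_RGB2HSV);H,S,Vv=[hsv[...,i].astype(int) for i in range(3)]
    m=(H>5)&(H<18)&(S>190)&(Vv>60)
    for c,s,_ in blobs(m,150): print("orange",c,"bbox",s)
    return K,V
E
python3 -c '
from h import *
K,V=orange();s=env.get_state();g=np.array(s["position"])+60*np.array(s["tcp_rot"])[:,0]
print(proj(K,V,(499,62,130)))'
```

```text
orange [260.5, 213.3] bbox [224, 178, 73, 66, 3864]
[261.72271865 219.64815291]
```

```bash
python3 -m creep '[[91,[0.2,0.06,0],0],[91,[0.3,0.06,0],0],[91,[0.35,0.02,0],0],[91,[0.3,0,0],0],[91,[0.2,0,0],0],[91,[0.1,0,0],0],[91,[0,0,0],0],[91,[0,0,0],0]]';python3 -c '
from h import *
rel(499,62,110)
K,V=orange();print(proj(K,V,(499,62,130)))'
```

```text
time_s: 74.62
position: [504.1, 59.9, 177.1]
tcp_rot: [[-0.029, 0.365, -0.93], [0.02, -0.93, -0.366], [-0.999, -0.03, 0.02]]
force: [0.1, 1.3, 1.1]
width: 91.1
t 74.62 pos [504.1  59.9 177.1] x [-0.0294  0.0203] J [  3.67  15.35 123.47   1.87  42.8   70.83] y [ 0.365 -0.93  -0.03 ] z [-0.93  -0.366  0.02 ] F [0.1 1.3 1.1] w 91.1
grasp [502.4  61.2 117.1] units [ 0.182 -0.045  0.067]
orange [253.5, 202.3] bbox [219, 197, 67, 21, 212]
orange [247.7, 226.7] bbox [201, 204, 94, 40, 2636]
orange [247.7, 284.0] bbox [202, 273, 92, 29, 1893]
[248.9838053  262.07782475]
```

```bash
python3 -m creep '[[91,[0.12,-0.07,0.06],0],[91,[0.05,0,0],0],[91,[0,0,0],0],[70,[0,0,0],0],[60,[0,0,0],0],[55,[0,0,0],0],[50,[0,0,0],0],[40,[0,0,0],0],[40,[0,0,0],0],[40,[0,0,0],0],[40,[0,0,0],0]]';python3 -c '
from h import *
rel(499,62,110)
K,V=orange()'
```

```text
time_s: 75.58
position: [501.5, 62.1, 172.0]
tcp_rot: [[-0.025, 0.366, -0.93], [0.02, -0.93, -0.366], [-0.999, -0.028, 0.016]]
force: [0.6, 0.8, -0.8]
width: 51.6
t 75.58 pos [501.5  62.1 172. ] x [-0.0253  0.0204] J [  3.94  15.64 123.87   1.9   41.88  71.04] y [ 0.366 -0.93  -0.028] z [-0.93  -0.366  0.016] F [ 0.6  0.8 -0.8] w 51.6
grasp [500.   63.4 112.1] units [0.051 0.024 0.035]
orange [256.6, 202.2] bbox [223, 197, 68, 18, 212]
orange [254.8, 227.1] bbox [206, 204, 97, 40, 2565]
orange [254.6, 284.1] bbox [206, 273, 98, 26, 2090]
```

```bash
python3 -m creep '[[40,[-0.1,0,0],0],[40,[-0.3,0,0],0],[40,[-0.5,0,0],0],[40,[-0.5,0,0],0],[40,[-0.5,0,0],0],[40,[-0.3,0,0],0],[40,[-0.1,0,0],0],[40,[0,0,0],0]]';python3 -c '
from h import *
rel(601,-328,200)
K,V=orange()'
```

```text
time_s: 76.3
position: [502.3, 60.0, 271.4]
tcp_rot: [[-0.029, 0.365, -0.93], [0.02, -0.93, -0.366], [-0.999, -0.03, 0.019]]
force: [1.0, 0.2, -2.3]
width: 51.7
t 76.3 pos [502.3  60.  271.4] x [-0.0287  0.0204] J [  3.7    6.2  121.74   1.58  53.64  71.28] y [ 0.365 -0.93  -0.03 ] z [-0.93  -0.366  0.019] F [ 1.   0.2 -2.3] w 51.7
grasp [500.5  61.3 211.4] units [0.014 9.98  1.219]
orange [257.5, 202.3] bbox [223, 197, 69, 20, 211]
orange [254.4, 227.0] bbox [206, 204, 97, 40, 2659]
orange [255.0, 284.0] bbox [205, 273, 100, 26, 2084]
```

```bash
python3 -m creep '[[40,[-0.02,0.3,0.05],0],[40,[-0.02,0.6,0.1],0],[40,[-0.02,0.75,0.1],0],[40,[-0.02,0.75,0.1],0],[40,[-0.02,0.75,0.1],0],[40,[-0.02,0.75,0.1],0],[40,[-0.02,0.75,0.1],0],[40,[-0.02,0.75,0.1],0],[40,[-0.02,0.75,0.1],0],[40,[-0.02,0.75,0.1],0],[40,[-0.02,0.6,0.05],0]]';python3 -m creep '[[40,[0,0.6,0.05],0],[40,[0,0.5,0.05],0],[40,[0,0.35,0.05],0],[40,[0,0.2,0],0],[40,[0,0.1,0],0],[40,[0,0,0],0],[40,[0,0,0],0]]';python3 -c '
from h import *
rel(601,-328,200)
K,V=orange()'
```

```text
time_s: 77.27
position: [571.5, -248.9, 259.7]
tcp_rot: [[-0.045, 0.371, -0.928], [0.025, -0.928, -0.372], [-0.999, -0.04, 0.033]]
force: [0.6, 0.6, -4.0]
width: 51.5
time_s: 77.85
position: [589.4, -325.7, 249.4]
tcp_rot: [[-0.054, 0.366, -0.929], [0.029, -0.929, -0.368], [-0.998, -0.047, 0.039]]
force: [-0.4, -0.9, -3.2]
width: 51.8
t 77.85 pos [ 589.4 -325.7  249.4] x [-0.0535  0.0293] J [-30.87  23.23 102.31  -0.16  57.95  37.67] y [ 0.366 -0.929 -0.047] z [-0.929 -0.368  0.039] F [-0.4 -0.9 -3.2] w 51.8
grasp [ 586.1 -323.9  189.5] units [-0.285  0.218 -0.297]
orange [256.6, 202.4] bbox [222, 197, 70, 19, 236]
orange [254.6, 226.7] bbox [207, 204, 96, 40, 2735]
orange [254.8, 284.1] bbox [206, 273, 98, 26, 2092]
```

```bash
python3 -m creep '[[40,[0,0.08,-0.15],0],[40,[0.1,0.1,-0.2],0],[40,[0.25,0.05,-0.13],0],[40,[0.35,0,0],0],[40,[0.35,0,0],0],[40,[0.3,0,0],0],[40,[0.15,0,0],0],[40,[0.05,0,0],0],[40,[0,0,0],0],[40,[0,0,0],0]]';python3 -c '
from h import *
rel(601,-328,109)
K,V=orange()
img,K,V=cam("wrist");hsv=cv2.cvtColor(img,cv2.COLOR_RGB2HSV);H,S,Vv=[hsv[...,i].astype(int) for i in range(3)]
for c,s,_ in blobs((H>50)&(H<75)&(S>120)&(Vv>60),40): print("green",c,s)
for x in(-70,70):
  for y in (-125,125): print(x,y,np.round(proj(K,V,[616+.971*x+.242*y,-269.4-.238*x+.97*y,12]),0))
for r in range(150,205,4): print(r,[tuple(img[r,c]) for c in (215,235,250,265,280,300)])
'
```

```text
time_s: 78.73
position: [608.4, -321.0, 177.4]
tcp_rot: [[-0.057, 0.369, -0.928], [0.031, -0.928, -0.372], [-0.998, -0.05, 0.041]]
force: [-0.4, 0.3, -3.2]
width: 51.6
t 78.73 pos [ 608.4 -321.   177.4] x [-0.0566  0.031 ] J [-2.9740e+01  2.9690e+01  1.0153e+02 -8.0000e-02  5.2480e+01  3.8540e+01] y [ 0.369 -0.928 -0.05 ] z [-0.928 -0.372  0.041] F [-0.4  0.3 -3.2] w 51.6
grasp [ 605.  -319.2  117.6] units [0.212 0.179 0.165]
orange [257.1, 202.3] bbox [223, 197, 69, 19, 224]
orange [254.7, 226.7] bbox [206, 204, 97, 40, 2765]
orange [254.6, 284.2] bbox [205, 273, 100, 26, 2110]
green [251.3, 89.6] [123, 0, 255, 187, 3420]
green [139.7, 191.9] [92, 161, 95, 64, 979]
-70 -125 [278. 293.]
-70 125 [ 50. 142.]
70 -125 [376. 181.]
70 125 [125. -10.]
150 [(np.uint8(232), np.uint8(201), np.uint8(138)), (np.uint8(232), np.uint8(200), np.uint8(137)), (np.uint8(229), np.uint8(194), np.uint8(133)), (np.uint8(220), np.uint8(184), np.uint8(123)), (np.uint8(233), np.uint8(202), np.uint8(137)), (np.uint8(234), np.uint8(203), np.uint8(141))]
154 [(np.uint8(235), np.uint8(203), np.uint8(140)), (np.ui
[... 2951 characters left out ...]
.uint8(142), np.uint8(132), np.uint8(117)), (np.uint8(235), np.uint8(204), np.uint8(136)), (np.uint8(228), np.uint8(193), np.uint8(133))]
198 [(np.uint8(237), np.uint8(208), np.uint8(141)), (np.uint8(150), np.uint8(136), np.uint8(121)), (np.uint8(169), np.uint8(82), np.uint8(30)), (np.uint8(161), np.uint8(81), np.uint8(33)), (np.uint8(129), np.uint8(115), np.uint8(104)), (np.uint8(234), np.uint8(203), np.uint8(140))]
202 [(np.uint8(235), np.uint8(202), np.uint8(137)), (np.uint8(169), np.uint8(81), np.uint8(30)), (np.uint8(98), np.uint8(66), np.uint8(48)), (np.uint8(131), np.uint8(72), np.uint8(39)), (np.uint8(195), np.uint8(170), np.uint8(147)), (np.uint8(235), np.uint8(202), np.uint8(140))]
```

```bash
python3 -m creep '[[40,[0.08,0,0],0],[40,[0.08,0,0],0],[40,[0,0,0],0],[40,[0,0,0],0]]';python3 -m creep '[[40,[0.05,0,0],0],[40,[0,0,0],0]]'
```

```text
time_s: 79.17
position: [609.0, -321.6, 173.1]
tcp_rot: [[-0.053, 0.369, -0.928], [0.029, -0.928, -0.371], [-0.998, -0.047, 0.038]]
force: [-0.1, 0.4, -3.0]
width: 51.6
time_s: 79.33
position: [609.0, -321.6, 171.2]
tcp_rot: [[-0.053, 0.369, -0.928], [0.029, -0.928, -0.371], [-0.998, -0.046, 0.038]]
force: [-0.4, 0.6, -2.9]
width: 51.9
```

```bash
python3 -m creep '[[40,[0.05,0,0],0],[40,[0,0,0],0]]';python3 -m creep '[[40,[0.06,0,0],0]]';python3 -m creep '[[40,[0.02,0,0],0]]'
```

```text
time_s: 79.5
position: [609.1, -321.7, 169.5]
tcp_rot: [[-0.052, 0.369, -0.928], [0.028, -0.928, -0.371], [-0.998, -0.046, 0.038]]
force: [0.1, -0.3, -2.6]
width: 51.6
time_s: 79.58
position: [609.9, -322.3, 168.8]
tcp_rot: [[-0.05, 0.37, -0.928], [0.027, -0.928, -0.371], [-0.998, -0.044, 0.036]]
force: [-4.6, 0.8, 34.3]
width: 51.3
time_s: 79.67
position: [610.3, -322.6, 169.1]
tcp_rot: [[-0.049, 0.37, -0.928], [0.026, -0.928, -0.371], [-0.998, -0.043, 0.036]]
force: [-2.4, 0.7, 0.7]
width: 51.4
```

```bash
python3 -m creep '[[52.5,[0,0,0],0],[53,[0,0,0],0],[54,[0,0,0],0],[56,[0,0,0],0],[60,[0,0,0],0],[66,[0,0,0],0],[74,[0,0,0],0],[82,[0,0,0],0],[91,[0,0,0],0],[91,[0,0,0],0]]'; python3 -c '
from h import *
st();K,V=orange();print(proj(K,V,(602,-319,127)))'
```

```text
time_s: 80.5
position: [610.8, -322.8, 169.5]
tcp_rot: [[-0.048, 0.37, -0.928], [0.026, -0.928, -0.371], [-0.999, -0.042, 0.035]]
force: [0.2, -0.7, 0.4]
width: 89.6
t 80.5 pos [ 610.8 -322.8  169.5] x [-0.0481  0.0259] J [-2.9760e+01  3.0380e+01  1.0145e+02 -1.0000e-01  5.1300e+01  3.8540e+01] y [ 0.37  -0.928 -0.042] z [-0.928 -0.371  0.035] F [ 0.2 -0.7  0.4] w 89.6
orange [252.9, 207.6] bbox [217, 201, 71, 25, 303]
orange [246.6, 228.8] bbox [200, 209, 93, 35, 2274]
orange [245.2, 285.6] bbox [197, 273, 99, 36, 2370]
[243.63440216 270.11640651]
```

```bash
python3 -m creep '[[91,[-0.2,0,0],0],[91,[-0.4,0,0],0],[91,[-0.6,0,0],0],[91,[-0.7,0,0],0],[91,[-0.5,0,0],0],[91,[-0.2,0.2,0.2],0],[91,[0,0.4,0.5],0],[91,[0,0.5,0.7],0],[91,[0,0.5,0.7],0],[91,[0,0.5,0.7],0],[91,[0,0.5,0.7],0],[91,[0,0.5,0.7],0]]';python3 -m creep '[[91,[0,0.5,0.7],0],[91,[0,0.5,0.7],0],[91,[0,0.4,0.5],0],[91,[0,0.3,0.3],0],[91,[0,0.1,0.1],0],[91,[0,0,0],0],[91,[0,0,0],0],[91,[0,0,0],0],[91,[0,0,0],0]]'
cat > fin.py <<'E'
from h import *
st()
B=np.array([616,-269.4]);u=np.array([.971,-.238]);w=np.array([.242,.97])
R={}
for n in("top","scene"):
    img,K,V=cam(n);hsv=cv2.cvtColor(img,cv2.COLOR_RGB2HSV);H,S,Vv=[hsv[...,i].astype(int) for i in range(3)]
    M=dict(blue=(abs(H-110)<12)&(S>150)&(Vv>60),orange=(H>7)&(H<17)&(S>190)&(Vv>140),red=((H<4)|(H>175))&(S>190)&(Vv>100),copper=(H<14)&(S>110)&(S<190)&(Vv>50),yellow=(H>20)&(H<32)&(S>180),white=(S<30)&(Vv>150),tan=(H>10)&(H<20)&(S>90)&(S<185))
    print(n)
    for k,m in M.items():
        bl=[(c,s) for c,s,_ in blobs(m,25) if (s[4]<2500 and (60<c[0]<420 and 100<c[1]<290 if n=="top" else 130<c[0]<450 and 160<c[1]<360))]
        print(k,bl[:6]); R[n,k]=bl
    R[n]=(K,V)
K,V=R["top"]
for k,z in(("blue",152),("orange",127)):
    for c,s in R["top",k]:
        p=onz(K,V,c,z);d=p[:2]-B;print(k,np.round(p,1),"board",np.round([d@u,d@w],1),"scene proj",np.round(proj(*R["scene"],p),1))
print("large expected",np.round(proj(K,V,[430,-87,83]),1),np.round(proj(*R["scene"],[430,-87,83]),1))
E
python3 fin.py
```

```text
time_s: 81.55
position: [503.9, -509.1, 290.8]
tcp_rot: [[-0.043, 0.378, -0.925], [0.021, -0.925, -0.379], [-0.999, -0.036, 0.031]]
force: [0.8, -0.7, 0.8]
width: 90.8
time_s: 82.3
position: [436.4, -620.9, 294.2]
tcp_rot: [[-0.042, 0.373, -0.927], [0.02, -0.927, -0.374], [-0.999, -0.034, 0.032]]
force: [0.6, 0.4, -0.1]
width: 91.1
t 82.3 pos [ 436.4 -620.9  294.2] x [-0.0421  0.0196] J [-56.31  27.46  90.8   -1.54  64.02  12.45] y [ 0.373 -0.927 -0.034] z [-0.927 -0.374  0.032] F [ 0.6  0.4 -0.1] w 91.1
top
blue [([285.1, 181.6], [277, 174, 17, 16, 192])]
orange [([321.5, 191.7], [314, 185, 15, 15, 118])]
red [([236.9, 127.2], [229, 115, 17, 26, 148])]
copper [([146.2, 182.7], [142, 179, 11, 8, 38]), ([247.8, 244.5], [241, 237, 15, 16, 163])]
yellow [([165.1, 145.9], [153, 133, 27, 27, 183]), ([127.2, 234.2], [120, 208, 16, 52, 82])]
white [([204.3, 226.0], [195, 216, 20, 20, 303])]
tan [([301.0, 191.8], [263, 168, 78, 50, 1199]), ([388.4, 216.4], [371, 200, 34, 34, 645])]
scene
blue [([212.1, 209.5], [204, 202, 17, 17, 237])]
orange [([192.1, 197.7], [185, 192, 15, 12, 133]), ([192
[... 193 characters left out ...]
, 308.5], [382, 286, 58, 45, 292]), ([292.4, 325.0], [275, 307, 36, 37, 981])]
white [([246.4, 166.2], [235, 165, 22, 5, 38]), ([318.4, 193.1], [310, 189, 19, 9, 36]), ([264.6, 231.0], [259, 216, 17, 26, 73]), ([306.4, 252.8], [296, 246, 22, 15, 251]), ([236.8, 288.9], [222, 284, 31, 11, 61]), ([366.8, 291.4], [358, 285, 19, 13, 25])]
tan [([161.6, 188.7], [148, 176, 28, 27, 574]), ([199.6, 216.6], [191, 210, 14, 17, 67]), ([223.2, 242.7], [207, 228, 34, 33, 163]), ([192.5, 243.5], [180, 231, 26, 25, 26])]
blue [ 628.5 -199.7  152. ] board [-4.4 70.7] scene proj [212.5 205. ]
orange [ 602.2 -318.3  127. ] board [ -1.8 -50.8] scene proj [191.8 195.4]
large expected [248.3 245.2] [280.1 208.4]
```

```bash
python3 - <<'E'
from h import *
a=cam("top");b=cam("scene")
def red(img):
    hsv=cv2.cvtColor(img,cv2.COLOR_RGB2HSV);H,S,Vv=[hsv[...,i].astype(int) for i in range(3)]
    return ((H<6)|(H>174))&(S>150)&(Vv>60)
for c,s,_ in blobs(red(a[0]),15): print("top",c,s)
for c,s,_ in blobs(red(b[0]),60): print("sc",c,s)
C=np.array([624.5,77])
for q in (65,70,75,80,85,90):
    for z in (310,):
        t=np.radians(186.6-q);p=[*(C+130*np.array([np.cos(t),np.sin(t)])),z]
        print(q,"top",np.round(proj(a[1],a[2],p),1),"knobtop",np.round(proj(a[1],a[2],[p[0],p[1],329]),1),"sc z307",np.round(proj(b[1],b[2],[p[0],p[1],307]),1))
E
```

```text
top [237.2, 127.4] [229, 115, 17, 26, 179]
top [146.6, 184.2] [142, 180, 11, 10, 80]
sc [11.8, 80.8] [0, 49, 31, 59, 1303]
sc [338.8, 201.4] [334, 192, 11, 20, 188]
sc [203.3, 300.6] [186, 292, 36, 18, 333]
65 top [151.6 194.7] knobtop [150.2 193.7] sc z307 [339.  194.6]
70 top [149.8 191.2] knobtop [148.4 190.1] sc z307 [338.9 196.9]
75 top [148.3 187.5] knobtop [146.9 186.4] sc z307 [338.3 199.3]
80 top [147.2 183.7] knobtop [145.8 182.5] sc z307 [337.4 201.6]
85 top [146.4 179.9] knobtop [145.  178.6] sc z307 [336.1 203.8]
90 top [146.  175.9] knobtop [144.5 174.7] sc z307 [334.3 206. ]
```

```bash
python3 - <<'E'
from h import *
for n in ("scene","top"):
    img,K,V=cam(n)
    hsv=cv2.cvtColor(img,cv2.COLOR_RGB2HSV);H,S,Vv=[hsv[...,i].astype(int) for i in range(3)]
    for nm,x,y,h in(("blue",628.5,-199.7,140),("orange",602.2,-318.3,115)):
        f=proj(K,V,[x,y,22]);b=proj(K,V,[x,y,12+h]);print(n,nm,"foot px",np.round(f,1),"head px",np.round(b,1))
        r=int(round(f[1]));c=int(round(f[0]))
        for rr in range(r-8,r+9,3): print(rr,c-12,' '.join(f"{Vv[rr,cc]}/{S[rr,cc]}" for cc in range(c-12,c+13,2)))
E
```

```text
scene blue foot px [214.5 238.8] head px [212.5 205. ]
231 202 231/108 238/103 240/102 249/98 113/113 85/9 88/12 89/14 96/120 95/118 92/125 121/150 168/216
234 202 232/110 231/106 235/107 136/129 102/113 146/7 139/6 111/9 104/130 96/125 94/122 99/124 224/121
237 202 234/106 233/109 236/107 227/118 59/91 140/4 145/9 114/7 56/109 101/124 81/120 242/107 228/117
240 202 226/112 230/110 234/108 252/117 70/44 148/3 153/2 97/5 72/57 255/114 242/104 236/108 228/111
243 202 230/109 232/109 229/109 247/115 21/219 50/41 32/32 39/78 36/57 250/104 237/105 239/102 238/105
246 202 226/112 230/109 233/108 227/112 232/115 239/111 234/113 241/111 228/112 233/106 237/104 236/106 236/105
scene orange foot px [194.  221.7] head px [191.8 195.4]
214 182 139/11 135/8 255/77 247/99 255/101 95/27 96/29 87/18 130/126 124/123 255/117 71/147 59/138
217 182 240/104 236/107 235/107 248/99 150/129 94/14 92/6 93/8 105/126 90/119 90/125 98/73 139/105
220 182 232/108 236/105 236/104 253/110 77/116 100/8 141/5 90/11 46/116 112/121 96/130 236/118 135/15
223 182 229/111 230/111 235/111 254/107 71/50 117/7 155/3 106/10 6
[... 909 characters left out ...]
98 88/93 87/94 74/100
top orange foot px [316.6 196.5] head px [321.5 191.7]
188 305 164/98 161/103 161/100 158/102 129/75 210/204 199/195 196/194 197/188 195/190 199/192 195/201 155/82
191 305 165/102 168/94 169/106 174/94 103/176 208/181 202/194 198/194 196/194 198/188 193/196 195/192 178/169
194 305 161/100 164/101 158/95 142/88 84/131 216/195 203/187 201/188 197/192 201/185 194/196 201/190 167/140
197 305 173/100 176/96 177/99 89/86 110/28 97/150 219/194 203/187 196/194 197/192 200/190 185/164 166/94
200 305 174/98 172/99 176/103 185/106 34/23 66/46 70/84 65/122 86/136 88/136 68/53 86/89 166/103
203 305 167/99 176/94 174/100 179/101 74/86 93/88 87/76 97/87 91/95 88/81 93/88 85/81 154/101
```

```bash
python3 -c '
from h import *
st();print(env.close_job())'
```

```text
t 82.6 pos [ 435.9 -621.6  294.3] x [-0.0421  0.0193] J [-56.37  27.47  90.77  -1.55  64.02  12.43] y [ 0.372 -0.927 -0.034] z [-0.927 -0.373  0.032] F [ 0.5  0.5 -0.3] w 91.0
the job is handed in; nothing more can be done
None
```

I finished the kit and handed it in at about 83 s of the 210 s allowed; no verdict came back.

**What was done**
- **Cups:** I put the medium cup in the large dark one, then the copper cup in the medium one. The mini cup was not there.
- **Blue lamp, then orange lamp:** I stood each on the pad, let it go, pressed it with the gauge foot, swung the arm aside and moved the lamp to the kit board. By wrist force, the foot pressed with about 4 N on the blue lamp and 5–6 N on the orange one.

**Last checks, from the top and scene cameras**
- **Lamps:** both stand inside the board edges, about (-4, +71) mm for blue and (-2, -51) mm for orange in the board's frame. Their feet line up under their heads, so both are upright.
- **Cups:** they sit where I left them. The copper cup met firm contact at the expected nested height.
- **Gauge:** the arm is at about 79° and the knob is fully up.
- **Bystanders:** the tape, screwdriver and carton have not visibly moved. The gripper is clear of everything.

**What went wrong or disagreed**
- **Tool tilt:** the tool kept picking up a small tilt, up to about 7°, and the first swing of the gauge arm slipped on the knob. I re-gripped and corrected it both times.
- **First press on the orange lamp:** the force faded from about 2 N, so I pressed again for about 0.9 s.
- **Blue lamp position:** the cameras put it about 8 mm from where the robot's own position readings did. It is well inside the board either way.
- **Picture limit:** I ran out of pictures before lifting the orange lamp off the pad, so that grasp, its placing and the final checks used pixel measurements alone.

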